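# Seat the fireclay tiles in the brazier, set the air collar and clip up the fire irons

### The arm

A 6-joint arm with a two-finger parallel gripper is mounted at the origin on the work surface. World frame = base frame: x ahead of the robot, y to its left, z up, the work surface at z = 0. Lengths are in m, angles in rad, forces in N, time in s.
With the tool pointing down it reaches from about 0.325 to 0.9 m from the base axis. Payload 6.1 kg.
Tool frame: the origin (TCP) lies at the very end of the fingers, on their centre line; the grasp point (between the pads) lies 19 mm behind it; z points along the fingers, x is the direction in which the jaws open and shut, and the axes are right-handed (so a half turn about z gives the same grasp; the last joint's range is limited). The gripper opens to 85 mm and grips with 20 to 120 N. Pads are 22 mm wide; open, the fingers measure 114 mm over their backs; the gripper's body (76 mm by 85 mm) begins 54 mm behind the grasp point. The pads swing forward as they close: fully open they stand 13 mm farther back than shut.
Start: joints at [1.118, 0.22, 1.526, -0, 1.395, -0.126], TCP at [0.201, 0.592, 0.231] pointing down, gripper open.
Joint ranges: [-2.98, 2.98], [-0.91, 2.08], [0.09, 2.57], [-1.24, 4.39], [0.2, 2.65], [-2.68, 2.68]. Speed limits (rad/s): [2.57, 2.57, 3.01, 3.14, 3.14, 3.14].

### API

Orientations are given as a unit quaternion [x, y, z, w].
In Python, from plant import sense, get_image, sign_off gives the robot as it stands.
- The arm moves only by the tool drive_tool, never from a script. Its argument "commands" is a list of rows, each a list of 6 numbers: the shift along the tool's x, y, z in cm, then the turn, a rotation vector about the tool's x, y, z in degrees. A call has 1 to 8 rows; each row is the pose to reach, as a shift and turn from the pose measured when the call began, along the tool's axes at that moment; what a row does not reach only later rows make up. A row lasts 1/12 s, in which the tool goes at most 41.7 mm and 7.16 degrees, less where a joint would pass 70% of its speed; a pose out of reach is approached as far as the arm can. A call with a gripper value outside its range is refused whole. "gripper" is the opening, from 0 (shut) to 1 (fully open), set as the call begins (left out, the last holds). The fingers move at their own pace and stop on an object; "force" is the grip in N (left out, the last holds). Time passes only in rows, so rows that repeat a pose let the fingers close. It gives the time, the measured TCP pose, the force and the opening at its end, in the units of the state.
- sense(): the state, without advancing time (a new reading comes with each control period).
- get_image(name): name is "scene" or "side" or "wrist"; returns a dict with "image" (384x512x3 uint8, red, green, blue), "vfov" (degrees; the focal length in pixels is half the picture's height over the tangent of half this angle, whatever the lens; pixels are square), "cx", "cy" (the principal point, pixels), "xyz" and "attitude" of the camera in the world; the wrist camera has in their place "mount" (4x4, takes a point from camera to tool coordinates, whose origin is the TCP and whose axes are the tool frame's). Camera axes: x right, y down, z forward; pixel columns grow to the right and rows downward; lengths in m; the calibration is good to about 2 mm. A picture is of the moment at which its call begins: read the wrist's pose just before it. There is no depth.
- sign_off(): hands the job in, once; it reports no verdict.
The state is a dict: "t": time; "qpos": joint angles; "qvel": joint speeds; "effort": joint torques, N m; "position": TCP position; "tool_rot": TCP orientation; "wrist_force": force on the tool from outside, world axes, zero at the start; "wrist_torque": the same for the moment, N m; "grip_width": opening from 0.0 (shut) to 1.0 (fully open).
Only numpy, scipy, OpenCV 4.12 (cv2) and the standard library are available. Lean on these libraries where they do the work, as an engineer would, in place of code of your own. Each camera call takes 0.05 s, during which the arm holds its last target.

### The job

Get the brazier ready for the evening: put every fireclay tile from the crate into a slot of the brazier, dipping its nose under the keeper bar and then straightening it until it stands upright and fully down on the slot floor. Only when all the tiles are in, turn the air collar to 3 and leave it there. Also, before or after, snap every fire iron down into a pair of spring clips on the rail so that both clips hold it. The tiles are brittle, so never let one topple over.

Things in the scene. Friction and masses are not known exactly. Their poses are not given: they have to be found in the camera images.
- tile1_c (a point): fireclay tile (terracotta), a plate 140 mm long (x), 8 thick (y), 90 high (z), 0.22 kg, with a nose tab 20 long and 10 high at the bottom of its +x end (bottom 160 long in all). Point: centre of the 140 x 90 plate, 45 above its bottom edge; z up, x to the nose. Starts upright in the crate, nose away from the robot. May be absent (None)
- tile2_c (a point): fireclay tile (terracotta), a plate 140 mm long (x), 8 thick (y), 90 high (z), 0.22 kg, with a nose tab 20 long and 10 high at the bottom of its +x end (bottom 160 long in all). Point: centre of the 140 x 90 plate, 45 above its bottom edge; z up, x to the nose. Starts upright in the crate, nose away from the robot. May be absent (None)
- tile3_c (a point): fireclay tile (terracotta), a plate 140 mm long (x), 8 thick (y), 90 high (z), 0.22 kg, with a nose tab 20 long and 10 high at the bottom of its +x end (bottom 160 long in all). Point: centre of the 140 x 90 plate, 45 above its bottom edge; z up, x to the nose. Starts upright in the crate, nose away from the robot. May be absent (None)
- crate: wooden tile crate (fixed), origin on the ground under its middle. Tiles stand loosely on its floor 8 mm up, 60 mm apart across y, each between two ribs 42 mm high (56 mm of tile above them), 13 mm apart; they may lean a little
- slot1 (a point): one of three slots, 60 mm apart, of the low dark steel brazier. Point: where the tile's centre comes when seated, 45 mm above the slot floor, 75 above the ground; x along the slot to its keeper end (away from the robot), z up. Slot 10.4 mm wide, walls 28 high, chamfers up to 36 widen the mouth to about 20. Any tile fits any slot
- slot2 (a point): one of three slots, 60 mm apart, of the low dark steel brazier. Point: where the tile's centre comes when seated, 45 mm above the slot floor, 75 above the ground; x along the slot to its keeper end (away from the robot), z up. Slot 10.4 mm wide, walls 28 high, chamfers up to 36 widen the mouth to about 20. Any tile fits any slot
- slot3 (a point): one of three slots, 60 mm apart, of the low dark steel brazier. Point: where the tile's centre comes when seated, 45 mm above the slot floor, 75 above the ground; x along the slot to its keeper end (away from the robot), z up. Slot 10.4 mm wide, walls 28 high, chamfers up to 36 widen the mouth to about 20. Any tile fits any slot
- brazier: the brazier (fixed), origin on the ground below slot2. In each slot, in mm along x from the slot point: rear stop at -73 (26 high), keeper bar over the slot from +76 to +93, its underside 19 and top 27 above the slot floor, end stop at +93. A level tile cannot pass the 149 opening: dip the nose about 0.3 rad, run it under the keeper, then straighten
- iron1_c (a point): fire iron: dark steel rod 12 mm in diameter and 130 long, along x, with a square wooden handle 18 x 18 x 40 on its -x end and a square steel block 18 x 18 x 12 on its +x end, 0.14 kg. Point: middle of the round rod (also the centre of mass), 9 mm above the ground as it lies
- iron2_c (a point): fire iron: dark steel rod 12 mm in diameter and 130 long, along x, with a square wooden handle 18 x 18 x 40 on its -x end and a square steel block 18 x 18 x 12 on its +x end, 0.14 kg. Point: middle of the round rod (also the centre of mass), 9 mm above the ground as it lies
- iron3_c (a point): fire iron: dark steel rod 12 mm in diameter and 130 long, along x, with a square wooden handle 18 x 18 x 40 on its -x end and a square steel block 18 x 18 x 12 on its +x end, 0.14 kg. Point: middle of the round rod (also the centre of mass), 9 mm above the ground as it lies
- clip1 (a point): one of three spring clip stations, 60 mm apart. Point: axis of a clipped rod, 50 mm above the ground; x along the rod, z up. Two clips, 36 mm either way along x and 14 long, open upward. Any iron, either way round, fits any station; both clips must hold its round rod, so its middle comes near this point
- clip2 (a point): one of three spring clip stations, 60 mm apart. Point: axis of a clipped rod, 50 mm above the ground; x along the rod, z up. Two clips, 36 mm either way along x and 14 long, open upward. Any iron, either way round, fits any station; both clips must hold its round rod, so its middle comes near this point
- clip3 (a point): one of three spring clip stations, 60 mm apart. Point: axis of a clipped rod, 50 mm above the ground; x along the rod, z up. Two clips, 36 mm either way along x and 14 long, open upward. Any iron, either way round, fits any station; both clips must hold its round rod, so its middle comes near this point
- cliprail: dark wooden board (fixed) with the clip stations, top 10 mm above the ground, origin under clip2. In each clip two spring jaws have round lips 10 mm across, 6 mm above the rod axis and 8 mm apart when empty; a rod pushed straight down between them (about 10 N) parts them and snaps onto a rest just below
- collar (a joint): angle (rad) of the air collar at the brazier's side, growing counter-clockwise from above: setting 1 = 0, 2 = 0.45, 3 = 0.90, 4 = 1.35, a spring detent at each (up to 0.15 N m to pass between two). A dark fin at its foot and a dark line on its top point to groups of 1, 2, 3, 4 dots on the white plate. Starts near 1 or 2
- collar_grip (a point): on the axis of the knurled steel air collar at the height to grip, 52 mm above the ground; the collar is an upright cylinder 40 mm in diameter, from 17 to 73 mm above the ground, on a white plate 84 mm in diameter
Not all that is in view belongs to the job. Leave any pink or turquoise look-alike of the part that bears tile3_c alone.

How it is judged:
On the way, in this order (a step that is already met when the one before it is completed fails the run):
1. every tile present is seated in a slot of the brazier, with the collar not yet at 3 (((horizontal distance between tile1_c and slot1 below 0.01 m and z of tile1_c in the frame of slot1 between -0.004 and 0.005 m and angle between tile1_c's own z axis and vertical below 0.15 rad and angle between the x axis of tile1_c and the x axis of slot1, either way round below 0.1 rad) or (horizontal distance between tile1_c and slot2 below 0.01 m and z of tile1_c in the frame of slot2 between -0.004 and 0.005 m and angle between tile1_c's own z axis and vertical below 0.15 rad and angle between the x axis of tile1_c and the x axis of slot2, either way round below 0.1 rad) or (horizontal distance between tile1_c and slot3 below 0.01 m and z of tile1_c in the frame of slot3 between -0.004 and 0.005 m and angle between tile1_c's own z axis and vertical below 0.15 rad and angle between the x axis of tile1_c and the x axis of slot3, either way round below 0.1 rad)) and ((horizontal distance between tile2_c and slot1 below 0.01 m and z of tile2_c in the frame of slot1 between -0.004 and 0.005 m and angle between tile2_c's own z axis and vertical below 0.15 rad and angle between the x axis of tile2_c and the x axis of slot1, either way round below 0.1 rad) or (horizontal distance between tile2_c and slot2 below 0.01 m and z of tile2_c in the frame of slot2 between -0.004 and 0.005 m and angle between tile2_c's own z axis and vertical below 0.15 rad and angle between the x axis of tile2_c and the x axis of slot2, either way round below 0.1 rad) or (horizontal distance between tile2_c and slot3 below 0.01 m and z of tile2_c in the frame of slot3 between -0.004 and 0.005 m and angle between tile2_c's own z axis and vertical below 0.15 rad and angle between the x axis of tile2_c and the x axis of slot3, either way round below 0.1 rad)) and ((horizontal distance between tile3_c and slot1 below 0.01 m and z of tile3_c in the frame of slot1 between -0.004 and 0.005 m and angle between tile3_c's own z axis and vertical below 0.15 rad and angle between the x axis of tile3_c and the x axis of slot1, either way round below 0.1 rad) or (horizontal distance between tile3_c and slot2 below 0.01 m and z of tile3_c in the frame of slot2 between -0.004 and 0.005 m and angle between tile3_c's own z axis and vertical below 0.15 rad and angle between the x axis of tile3_c and the x axis of slot2, either way round below 0.1 rad) or (horizontal distance between tile3_c and slot3 below 0.01 m and z of tile3_c in the frame of slot3 between -0.004 and 0.005 m and angle between tile3_c's own z axis and vertical below 0.15 rad and angle between the x axis of tile3_c and the x axis of slot3, either way round below 0.1 rad))), for 0.3 s.
2. then the air collar is at setting 3 (value of joint collar between 0.78 and 1.02 rad), for 0.2 s.
At the end, for the whole second after the job is handed in: every tile present is in a slot: centre within 10 mm (height -4 to +5 mm), upright within 0.15 rad, in line within 0.1; collar 0.78 to 1.02 rad; every iron present in both clips of a station: axis within 4 mm, 20 mm lengthwise, parallel within 0.07 rad; all at rest (all of step 1 and all of step 2 and ((x of iron1_c in the frame of clip1 between -0.02 and 0.02 m and y of iron1_c in the frame of clip1 between -0.004 and 0.004 m and z of iron1_c in the frame of clip1 between -0.004 and 0.004 m and angle between the x axis of iron1_c and the x axis of clip1, either way round below 0.07 rad) or (x of iron1_c in the frame of clip2 between -0.02 and 0.02 m and y of iron1_c in the frame of clip2 between -0.004 and 0.004 m and z of iron1_c in the frame of clip2 between -0.004 and 0.004 m and angle between the x axis of iron1_c and the x axis of clip2, either way round below 0.07 rad) or (x of iron1_c in the frame of clip3 between -0.02 and 0.02 m and y of iron1_c in the frame of clip3 between -0.004 and 0.004 m and z of iron1_c in the frame of clip3 between -0.004 and 0.004 m and angle between the x axis of iron1_c and the x axis of clip3, either way round below 0.07 rad)) and ((x of iron2_c in the frame of clip1 between -0.02 and 0.02 m and y of iron2_c in the frame of clip1 between -0.004 and 0.004 m and z of iron2_c in the frame of clip1 between -0.004 and 0.004 m and angle between the x axis of iron2_c and the x axis of clip1, either way round below 0.07 rad) or (x of iron2_c in the frame of clip2 between -0.02 and 0.02 m and y of iron2_c in the frame of clip2 between -0.004 and 0.004 m and z of iron2_c in the frame of clip2 between -0.004 and 0.004 m and angle between the x axis of iron2_c and the x axis of clip2, either way round below 0.07 rad) or (x of iron2_c in the frame of clip3 between -0.02 and 0.02 m and y of iron2_c in the frame of clip3 between -0.004 and 0.004 m and z of iron2_c in the frame of clip3 between -0.004 and 0.004 m and angle between the x axis of iron2_c and the x axis of clip3, either way round below 0.07 rad)) and ((x of iron3_c in the frame of clip1 between -0.02 and 0.02 m and y of iron3_c in the frame of clip1 between -0.004 and 0.004 m and z of iron3_c in the frame of clip1 between -0.004 and 0.004 m and angle between the x axis of iron3_c and the x axis of clip1, either way round below 0.07 rad) or (x of iron3_c in the frame of clip2 between -0.02 and 0.02 m and y of iron3_c in the frame of clip2 between -0.004 and 0.004 m and z of iron3_c in the frame of clip2 between -0.004 and 0.004 m and angle between the x axis of iron3_c and the x axis of clip2, either way round below 0.07 rad) or (x of iron3_c in the frame of clip3 between -0.02 and 0.02 m and y of iron3_c in the frame of clip3 between -0.004 and 0.004 m and z of iron3_c in the frame of clip3 between -0.004 and 0.004 m and angle between the x axis of iron3_c and the x axis of clip3, either way round below 0.07 rad)) and linear speed of each of tile1, tile2, tile3, iron1, iron2, iron3 below 0.02 m/s); the robot touches nothing.
It fails at once if tile 1 topples or is laid over (more than 0.9 rad from upright) (angle between tile1_c's own z axis and vertical above 0.9 rad).
It fails at once if tile 2 topples or is laid over (more than 0.9 rad from upright) (angle between tile2_c's own z axis and vertical above 0.9 rad).
It fails at once if tile 3 topples or is laid over (more than 0.9 rad from upright) (angle between tile3_c's own z axis and vertical above 0.9 rad).
Of tile1, tile2, tile3 only 2 to 3 are there at a start; the rules pass over those that are not, and their reading is None.
At some moment in a run one of iron1 may be knocked a few centimetres aside while the robot is not near it.
It also fails if it takes over 210 s, if anything falls off the work surface, if the arm or the gripper's body presses on something with over 40 N, if the wrist force passes 120 N, or if a joint passes its speed limit or range.

## Working session

There is one attempt and no reset: what is moved stays moved. The work goes in short steps, Python scripts to look and compute and a tool call to move; the robot and the scene stay as the last step left them, time stands still between calls to the robot, and variables do not carry over. Pictures are saved under pics/ and viewed, and the job is handed in when it is done.

Besides the shell and the picture viewer there is one more tool, called after ">>>" by a JSON object that holds its "op" and its "data". drive_tool: Moves the arm, as the interface text tells. Its arguments: {"type":"object","properties":{"commands":{"type":"array"},"gripper":{"type":"number"},"force":{"type":"number"}},"required":["commands"]}

```bash
ls; mkdir -p pics; python3 - <<'E'
from plant import sense,get_image
import cv2,numpy as np
s=sense();print(s)
for n in ("scene","side","wrist"):
    d=get_image(n);cv2.imwrite(f"pics/a_{n}.png",d["image"][:,:,::-1])
    print(n,{k:v for k,v in d.items() if k!="image"})
E
```

```text
pics
{'t': 0.0, 'qpos': array([ 1.11788984e+00,  2.21236119e-01,  1.52758469e+00, -4.17065052e-05,
        1.39469763e+00, -1.26089204e-01]), 'qvel': array([-0.00068246,  0.00218715,  0.00208892, -0.00046331, -0.00160614,
       -0.00085543]), 'effort': array([ 1.13932383e-03, -4.96888375e+01, -3.89397275e+01, -4.48460042e-06,
        1.09368408e-02, -2.71286575e-05]), 'position': array([0.2003925 , 0.59137652, 0.23020703]), 'tool_rot': array([ 8.12718348e-01,  5.82655953e-01, -8.37135185e-04,  4.76221286e-04]), 'wrist_force': array([0.56608344, 0.13084814, 0.40889363]), 'wrist_torque': array([-0.05054241, -0.03077112, -0.00806318]), 'grip_width': 0.9958497148082751}
scene {'vfov': 44.67252063140887, 'cx': 269.86608368628026, 'cy': 195.02867698254647, 'xyz': array([ 1.70155132, -0.08406225,  1.04474618]), 'attitude': array([ 0.64032626,  0.63379734, -0.3063209 , -0.30732835])}
side {'vfov': 49.08482939753618, 'cx': 259.20671185401886, 'cy': 186.28031696686224, 'xyz': array([-0.29429691, -1.12908609,  1.01547957]), 'attitude': array([ 0.84209761, -0.29618002,  0.13792632, -0.42909828])}
wrist {'vfov': 59.35257125863627, 'cx': 255.77474216017924, 'cy': 193.6724985436616, 'mount': array([[ 9.99999855e-01,  5.38616145e-04,  6.70080164e-06,
        -1.56175969e-03],
       [-5.18465811e-04,  9.59065528e-01,  2.83183764e-01,
        -7.03943734e-02],
       [ 1.46100839e-04, -2.83183726e-01,  9.59065668e-01,
        -1.42280836e-01],
       [ 0.00000000e+00,  0.00000000e+00,  0.00000000e+00,
         1.00000000e+00]])}
```

View pics/a_scene.png

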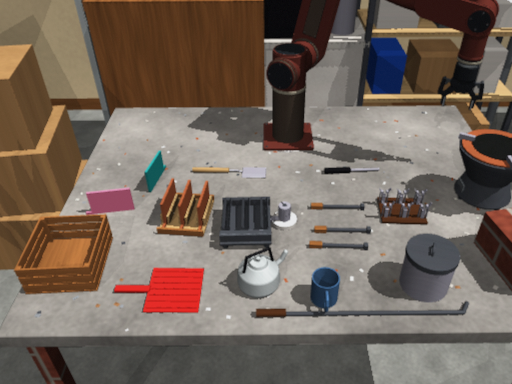

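View pics/a_side.png

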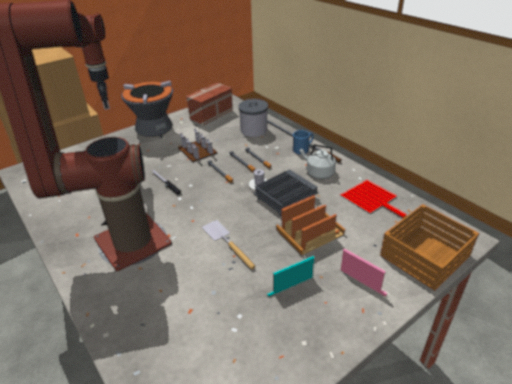

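View pics/a_wrist.png

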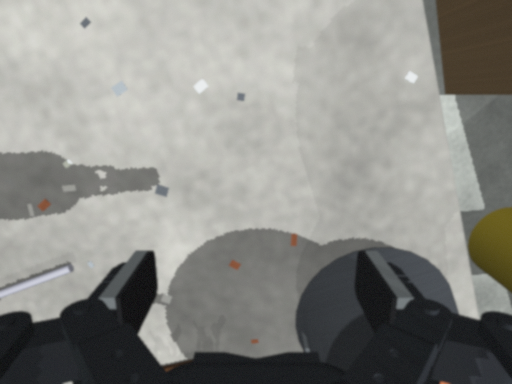

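```bash
cat > h.py <<'E'
import numpy as np,cv2
from scipy.spatial.transform import Rotation as R
from plant import sense,get_image
def snap(n,save=None):
    s=sense(); d=get_image(n)
    h=d["image"].shape[0]; f=h/2/np.tan(np.radians(d["vfov"]/2))
    if n=="wrist":
        T=np.eye(4);T[:3,:3]=R.from_quat(s["tool_rot"]).as_matrix();T[:3,3]=s["position"]
        C=T@d["mount"]
    else:
        C=np.eye(4);C[:3,:3]=R.from_quat(d["attitude"]).as_matrix();C[:3,3]=d["xyz"]
    cam=dict(img=d["image"][:,:,::-1].copy(),f=f,cx=d["cx"],cy=d["cy"],C=C)
    if save: cv2.imwrite(f"pics/{save}.png",cam["img"]); np.savez(f"pics/{save}.npz",**cam)
    return cam
def load(n):
    return dict(np.load(f"pics/{n}.npz"))
def ray(c,u,v):
    d=c["C"][:3,:3]@np.array([(u-c["cx"])/c["f"],(v-c["cy"])/c["f"],1]); return c["C"][:3,3],d
def on(c,u,v,z):
    o,d=ray(c,u,v); return o+d*(z-o[2])/d[2]
def pix(c,p):
    q=np.linalg.inv(c["C"])@np.append(p,1); return np.array([c["cx"]+c["f"]*q[0]/q[2],c["cy"]+c["f"]*q[1]/q[2]])
def tri(c1,p1,c2,p2):
    o1,d1=ray(c1,*p1);o2,d2=ray(c2,*p2)
    A=np.stack([d1,-d2],1);t=np.linalg.lstsq(A,o2-o1,rcond=None)[0]
    a=o1+t[0]*d1;b=o2+t[1]*d2;return (a+b)/2,np.linalg.norm(a-b)
def rot(yaw,pitch=0,axis=None):
    """tool down with tool x (jaw axis) at world angle yaw; then world rotation rotvec pitch about axis"""
    x=np.array([np.cos(yaw),np.sin(yaw),0]);z=np.array([0,0,-1.]);y=np.cross(z,x)
    M=R.from_matrix(np.stack([x,y,z],1))
    if axis is not None: M=R.from_rotvec(np.array(axis)*pitch)*M
    return M
def move(p,M):
    s=sense();T=R.from_quat(s["tool_rot"])
    sh=T.inv().apply(np.array(p)-s["position"])*100; rv=(T.inv()*M).as_rotvec(degrees=True)
    print("cmd",np.round(sh,2).tolist(),np.round(rv,2).tolist(),"rows",np.linalg.norm(sh)/4.17,np.linalg.norm(rv)/7.16)
def st():
    s=sense();M=R.from_quat(s["tool_rot"]).as_matrix()
    print("t %.2f"%s["t"],"p",np.round(s["position"],4),"yaw %.3f"%np.arctan2(M[1,0],M[0,0]),"z",np.round(M[:,2],3),"F",np.round(s["wrist_force"],1),"g %.3f"%s["grip_width"],"q",np.round(s["qpos"],2))
def crop(c,u0,v0,u1,v1,k,name):
    cv2.imwrite(f"pics/{name}.png",cv2.resize(c["img"][v0:v1,u0:u1],None,fx=k,fy=k,interpolation=cv2.INTER_CUBIC))
E
python3 - <<'E'
from h import *
c=snap("scene","b_scene")
crop(c,150,170,440,260,2.7,"b_s1")
for n,u,v,z in [("tileL",168,225,.0),("crate mid",187,212,.03),("braz",247,220,.04),("collar",285,205,.07),("iron1",337,206,.009),("iron2",342,229,.009),("iron3",337,245,.009),("rail",404,205,.03)]:
    print(n,np.round(on(c,u,v,z),3))
E
```

```text
tileL [ 0.547 -0.415  0.   ]
crate mid [ 0.516 -0.353  0.03 ]
braz [ 0.57  -0.151  0.04 ]
collar [ 0.532 -0.027  0.07 ]
iron1 [0.466 0.156 0.009]
iron2 [0.583 0.158 0.009]
iron3 [0.656 0.133 0.009]
rail [0.489 0.379 0.03 ]
```

View pics/b_s1.png

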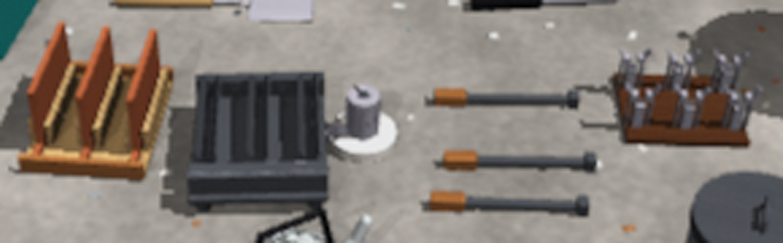

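```bash
python3 - <<'E'
from h import *
st();move([.45,.38,.28],rot(np.pi/2))
E
```

```text
t 0.20 p [0.2005 0.5916 0.2306] yaw 1.244 z [-0.001 -0.001 -1.   ] F [ 0.1  0.5 -0.2] g 0.997 q [ 1.12  0.22  1.53 -0.    1.39 -0.13]
cmd [-12.03, 30.42, -4.93] [-0.02, 0.07, -18.72] rows 7.934266510802955 2.6151834526136377
```

>>> {"op": "drive_tool", "data": {"commands": [[-12, 30.4, -4.9, 0, 0, -18.7], [-12, 30.4, -4.9, 0, 0, -18.7], [-12, 30.4, -4.9, 0, 0, -18.7], [-12, 30.4, -4.9, 0, 0, -18.7], [-12, 30.4, -4.9, 0, 0, -18.7], [-12, 30.4, -4.9, 0, 0, -18.7], [-12, 30.4, -4.9, 0, 0, -18.7], [-12, 30.4, -4.9, 0, 0, -18.7]], "gripper": 0.4}}

```text
t: 0.87
position: [0.4504, 0.3793, 0.2798]
tool_rot: [0.707, 0.707, -0.001, 0.0]
wrist_force: [0.6, 0.4, -0.4]
grip_width: 0.398
```

```bash
python3 - <<'E'
from h import *
st();snap("wrist","c_rail");st()
E
```

```text
t 0.87 p [0.4504 0.3793 0.2798] yaw 1.571 z [-0.001 -0.001 -1.   ] F [ 0.6  0.4 -0.4] g 0.398 q [ 0.57  0.11  1.56 -0.    1.47 -1.  ]
t 0.92 p [0.4567 0.3744 0.2812] yaw 1.565 z [ 0.005 -0.004 -1.   ] F [ 3.1 -3.5  1.3] g 0.402 q [ 0.56  0.11  1.56 -0.01  1.47 -1.01]
```

View pics/c_rail.png

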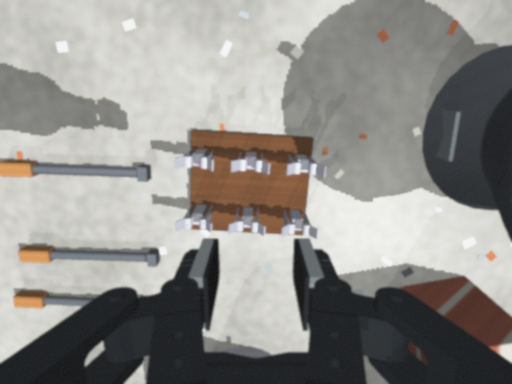

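>>> {"op": "drive_tool", "data": {"commands": [[0, 0, 0, 0, 0, 0], [0, 0, 0, 0, 0, 0], [0, 0, 0, 0, 0, 0]]}}

```text
t: 1.17
position: [0.456, 0.3747, 0.2808]
tool_rot: [0.709, 0.705, 0.0, 0.003]
wrist_force: [-0.8, 0.4, 0.9]
grip_width: 0.401
```

```bash
python3 - <<'E'
from h import *
st();c=snap("wrist","c_rail2");st()
crop(c,150,110,350,250,4,"c_rail2z")
E
```

```text
t 1.17 p [0.456  0.3747 0.2808] yaw 1.565 z [ 0.004 -0.004 -1.   ] F [-0.8  0.4  0.9] g 0.401 q [ 0.56  0.11  1.56 -0.01  1.47 -1.01]
t 1.22 p [0.4555 0.3752 0.2807] yaw 1.566 z [ 0.004 -0.004 -1.   ] F [ 0.2 -0.3  0.4] g 0.396 q [ 0.56  0.11  1.56 -0.01  1.47 -1.01]
```

View pics/c_rail2z.png

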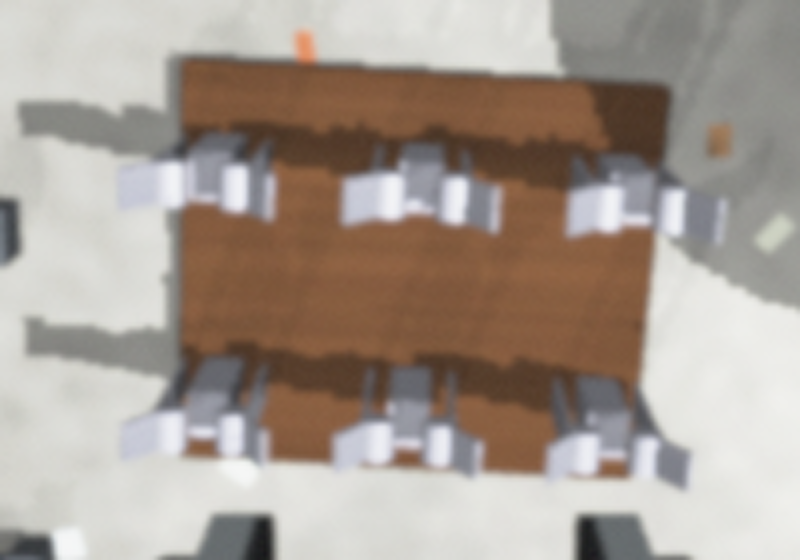

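```bash
python3 - <<'E'
from h import *
c=load("c_rail2")
far=[((173,185),(236,188)),((390,195),(455,200)),((605,208),(672,212))]
near=[((172,430),(230,435)),((378,440),(438,445)),((587,455),(647,460))]
for z in (.056,.061):
    P=[]
    for r in (far,near):
        P.append([on(c,(a[0]+b[0])/8+150,(a[1]+b[1])/8+110,z) for a,b in r])
    P=np.array(P)[:,:,:2]
    print(np.round(P,4).tolist());d=P[1]-P[0];print(np.linalg.norm(d,axis=1),np.arctan2(d[:,1],d[:,0]),np.diff(P,axis=1).round(4).tolist());print(P.mean(0))
E
```

```text
[[[0.4515, 0.3117], [0.4549, 0.3717], [0.4586, 0.4314]], [[0.5238, 0.307], [0.5271, 0.3671], [0.532, 0.4281]]]
[0.07238545 0.07237229 0.07344385] [-0.06560546 -0.06350383 -0.04463396] [[[0.0033, 0.06], [0.0038, 0.0597]], [[0.0033, 0.0601], [0.0049, 0.061]]]
[[0.48765567 0.30936581]
 [0.49097792 0.36942349]
 [0.49530413 0.4297376 ]]
[[[0.4506, 0.3126], [0.4539, 0.3717], [0.4576, 0.4306]], [[0.5219, 0.3079], [0.5251, 0.3672], [0.53, 0.4274]]]
[0.07139871 0.07138573 0.07244268] [-0.06560546 -0.06350383 -0.04463396] [[[0.0033, 0.0592], [0.0037, 0.0588]], [[0.0033, 0.0593], [0.0048, 0.0601]]]
[[0.48624921 0.31024203]
 [0.48952617 0.36948102]
 [0.49379341 0.42897295]]
```

```bash
python3 - <<'E'
from h import *
st();move([.56,.20,.26],rot(0))
E
```

```text
t 1.22 p [0.4555 0.3752 0.2807] yaw 1.566 z [ 0.004 -0.004 -1.   ] F [ 0.2 -0.3  0.4] g 0.396 q [ 0.56  0.11  1.56 -0.01  1.47 -1.01]
cmd [-17.46, 10.52, 2.18] [0.34, -0.0, 89.75] rows 4.9160297828631645 12.534828168405612
```

>>> {"op": "drive_tool", "data": {"commands": [[-17.5, 10.5, 2.2, 0.3, 0, 89.7], [-17.5, 10.5, 2.2, 0.3, 0, 89.7], [-17.5, 10.5, 2.2, 0.3, 0, 89.7], [-17.5, 10.5, 2.2, 0.3, 0, 89.7], [-17.5, 10.5, 2.2, 0.3, 0, 89.7], [-17.5, 10.5, 2.2, 0.3, 0, 89.7], [-17.5, 10.5, 2.2, 0.3, 0, 89.7], [-17.5, 10.5, 2.2, 0.3, 0, 89.7]]}}

```text
t: 1.88
position: [0.5591, 0.2005, 0.2591]
tool_rot: [0.961, 0.276, -0.0, 0.001]
wrist_force: [-0.4, 0.3, 0.2]
grip_width: 0.399
```

```bash
python3 - <<'E'
from h import *
st();move([.56,.20,.26],rot(0))
E
```

```text
t 1.88 p [0.5591 0.2005 0.2591] yaw 0.560 z [ 0.    -0.002 -1.   ] F [-0.4  0.3  0.2] g 0.399 q [ 0.21  0.13  1.58 -0.    1.44 -0.35]
cmd [0.05, 0.09, -0.09] [0.12, 0.03, 32.09] rows 0.03277326631889525 4.481501198332711
```

>>> {"op": "drive_tool", "data": {"commands": [[0, 0, 0, 0, 0, 32], [0, 0, 0, 0, 0, 32], [0, 0, 0, 0, 0, 32], [0, 0, 0, 0, 0, 32], [0, 0, 0, 0, 0, 32], [0, 0, 0, 0, 0, 32], [0, 0, 0, 0, 0, 32], [0, 0, 0, 0, 0, 32]]}}

```text
t: 2.55
position: [0.5585, 0.2016, 0.2589]
tool_rot: [1.0, 0.003, -0.0, 0.001]
wrist_force: [-0.5, 0.6, 0.2]
grip_width: 0.394
```

```bash
python3 - <<'E'
from h import *
st();snap("wrist","d_irons");st()
E
```

```text
t 2.55 p [0.5585 0.2016 0.2589] yaw 0.005 z [-0.    -0.002 -1.   ] F [-0.5  0.6  0.2] g 0.394 q [ 0.21  0.13  1.58 -0.    1.44  0.21]
t 2.60 p [0.5587 0.2013 0.259 ] yaw 0.004 z [-0.    -0.002 -1.   ] F [-0.3  0.   0.1] g 0.400 q [ 0.21  0.13  1.58 -0.    1.44  0.21]
```

View pics/d_irons.png

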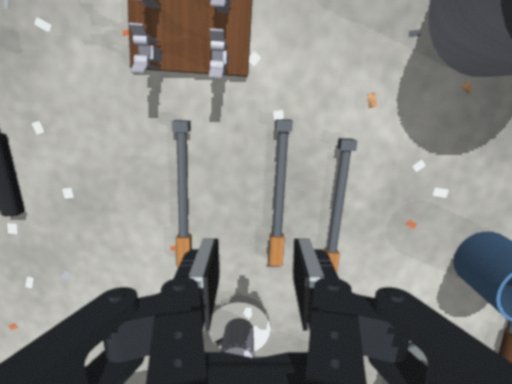

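```bash
cat > irons.py <<'E'
from h import *
def irons(c,boxes,z=.009,show=None):
    img=c["img"].astype(int);b,g,r=img[...,0],img[...,1],img[...,2]
    dark=((img.max(2)<125)&(abs(r-b)<40)).astype(np.uint8)
    out=[]
    for (u0,v0,u1,v1) in boxes:
        m=np.zeros_like(dark);m[v0:v1,u0:u1]=dark[v0:v1,u0:u1]
        n,l,s,_=cv2.connectedComponentsWithStats(m)
        k=1+np.argmax(s[1:,4]);ys,xs=np.where(l==k)
        (cx,cy),(w,h),a=cv2.minAreaRect(np.stack([xs,ys],1).astype(np.float32))
        vx,vy,x0,y0=cv2.fitLine(np.stack([xs,ys],1).astype(np.float32),cv2.DIST_HUBER,0,.01,.01).ravel()
        t=(xs-x0)*vx+(ys-y0)*vy
        e=[np.array([x0+vx*q,y0+vy*q]) for q in (t.min(),t.max())]
        P=[on(c,*p,z) for p in e]
        out.append((e,P)); d=P[1]-P[0]
        print("area",s[k,4],"px",np.round(e,1).tolist(),"ends",np.round(P,4)[:,:2].tolist(),"len %.4f ang %.3f"%(np.linalg.norm(d),np.arctan2(d[1],d[0])))
    return out
E
python3 - <<'E'
from irons import *
c=load("d_irons")
irons(c,[(165,110,200,236),(262,110,300,238),(320,130,365,250)])
crop(c,150,100,370,280,3.6,"d_ironz")
E
```

```text
area 1211 px [[181.5, 119.9], [183.6, 235.1]] ends [[0.4746, 0.2424], [0.4691, 0.1002]] len 0.1423 ang -1.609
area 1304 px [[276.0, 236.3], [282.8, 119.6]] ends [[0.5856, 0.0991], [0.59, 0.2434]] len 0.1443 ang 1.541
area 1349 px [[330.4, 250.4], [345.4, 138.1]] ends [[0.6555, 0.0801], [0.6631, 0.2229]] len 0.1429 ang 1.518
```

View pics/d_ironz.png

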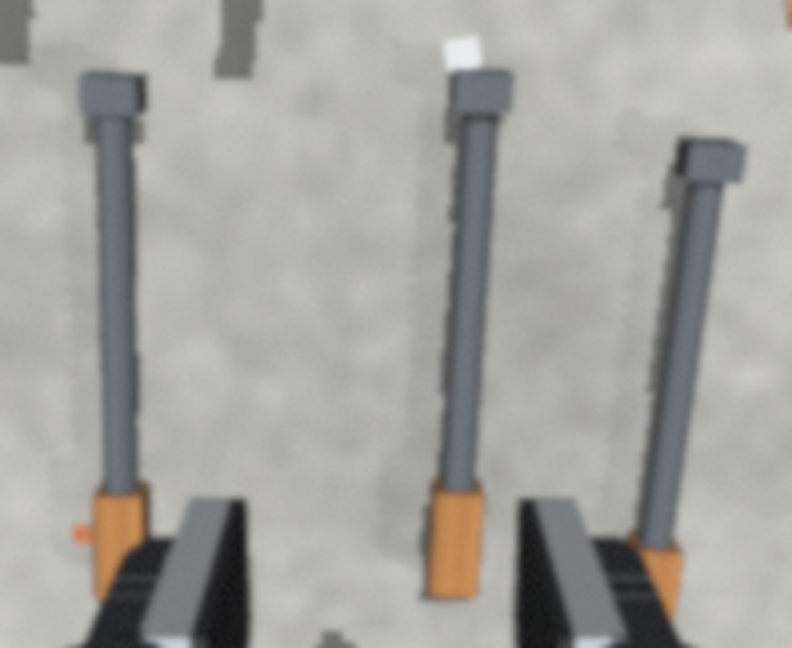

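```bash
python3 - <<'E'
from h import *
st();move([.4716,.1652,.06],rot(-.038))
E
```

```text
t 2.60 p [0.5587 0.2013 0.259 ] yaw 0.004 z [-0.    -0.002 -1.   ] F [-0.3  0.   0.1] g 0.400 q [ 0.21  0.13  1.58 -0.    1.44  0.21]
cmd [-8.72, 3.53, 19.91] [0.12, 0.01, 2.43] rows 5.280165926656541 0.3404500863210038
```

>>> {"op": "drive_tool", "data": {"commands": [[-8.7, 3.5, 10, 0.1, 0, 2.4], [-8.7, 3.5, 10, 0.1, 0, 2.4], [-8.7, 3.5, 10, 0.1, 0, 2.4], [-8.7, 3.5, 19.9, 0.1, 0, 2.4], [-8.7, 3.5, 19.9, 0.1, 0, 2.4], [-8.7, 3.5, 19.9, 0.1, 0, 2.4], [-8.7, 3.5, 19.9, 0.1, 0, 2.4], [-8.7, 3.5, 19.9, 0.1, 0, 2.4]]}}

```text
t: 3.27
position: [0.4706, 0.1654, 0.0592]
tool_rot: [1.0, -0.018, -0.002, 0.0]
wrist_force: [0.1, -0.8, 1.1]
grip_width: 0.403
```

```bash
python3 - <<'E'
from h import *
st();move([.4716,.1652,.002],rot(-.038))
snap("wrist","e_w")
E
```

```text
t 3.27 p [0.4706 0.1654 0.0592] yaw -0.037 z [-0.003 -0.001 -1.   ] F [ 0.1 -0.8  1.1] g 0.403 q [ 0.18  0.12  1.99 -0.    1.03  0.22]
cmd [0.12, 0.01, 5.72] [0.06, 0.19, 0.08] rows 1.3728832197152612 0.030721250598737603
```

View pics/e_w.png

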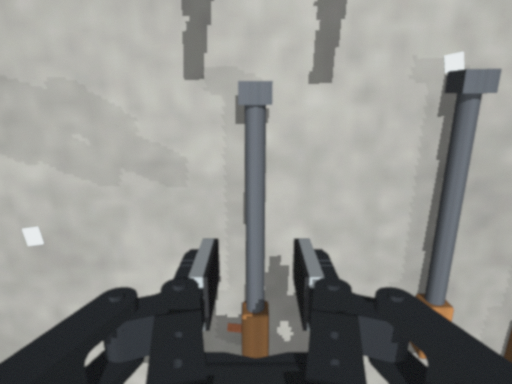

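>>> {"op": "drive_tool", "data": {"commands": [[0.1, 0, 3, 0, 0.2, 0], [0.1, 0, 5, 0, 0.2, 0], [0.1, 0, 5.7, 0, 0.2, 0], [0.1, 0, 5.7, 0, 0.2, 0], [0.1, 0, 5.7, 0, 0.2, 0]]}}

```text
t: 3.73
position: [0.4753, 0.1661, 0.006]
tool_rot: [1.0, -0.018, 0.003, -0.0]
wrist_force: [0.5, 0.3, 0.7]
grip_width: 0.399
```

>>> {"op": "drive_tool", "data": {"commands": [[0, 0, 0, 0, 0, 0], [0, 0, 0, 0, 0, 0], [0, 0, 0, 0, 0, 0], [0, 0, 0, 0, 0, 0], [0, 0, 0, 0, 0, 0]], "gripper": 0, "force": 70}}

```text
t: 4.15
position: [0.4774, 0.1666, 0.0085]
tool_rot: [1.0, -0.018, 0.005, -0.001]
wrist_force: [-1.9, -0.4, 7.5]
grip_width: 0.093
```

```bash
python3 - <<'E'
from h import *
st();move([.487,.31,.14],rot(1.51))
E
```

```text
t 4.15 p [0.4774 0.1666 0.0085] yaw -0.037 z [ 0.011  0.001 -1.   ] F [-1.9 -0.4  7.5] g 0.093 q [ 0.18  0.22  2.   -0.    0.92  0.22]
cmd [0.57, -14.39, -13.13] [0.4, -0.54, -88.61] rows 4.672559138618882 12.375818211366711
```

>>> {"op": "drive_tool", "data": {"commands": [[0, 0, 0, 0, 0, 0], [0, 0, 0, 0, 0, 0], [0, 0, 0, 0, 0, 0], [0, 0, 0, 0, 0, 0]], "gripper": 0.4}}

```text
t: 4.48
position: [0.4775, 0.1666, 0.0087]
tool_rot: [1.0, -0.018, 0.005, -0.001]
wrist_force: [0.0, 0.7, 0.6]
grip_width: 0.399
```

```bash
python3 - <<'E'
from h import *
st();c=snap("wrist","e_w2");st();move([.4716,.1652,.001],rot(-.038))
E
```

```text
t 4.48 p [0.4775 0.1666 0.0087] yaw -0.037 z [ 0.011  0.001 -1.   ] F [0.  0.7 0.6] g 0.399 q [ 0.18  0.22  2.   -0.    0.92  0.22]
t 4.53 p [0.4773 0.1665 0.0085] yaw -0.037 z [ 0.011  0.001 -1.   ] F [0.3 0.1 0.3] g 0.400 q [ 0.18  0.22  2.   -0.    0.92  0.22]
cmd [-0.58, 0.16, 0.75] [-0.08, -0.6, 0.09] rows 0.22911364753355565 0.08563524329243907
```

View pics/e_w2.png

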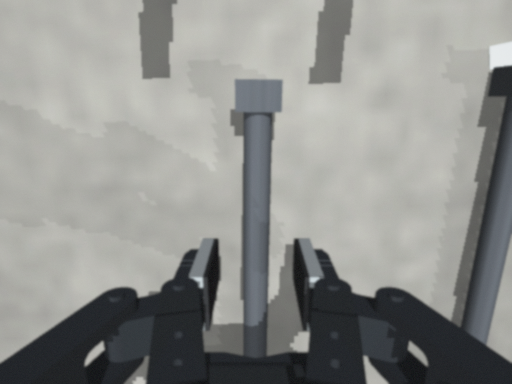

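>>> {"op": "drive_tool", "data": {"commands": [[-0.3, 0, 0.75, 0, -0.6, 0], [-0.3, 0, 0.75, 0, -0.6, 0], [-0.3, 0, 0.75, 0, -0.6, 0], [-0.3, 0, 0.75, 0, -0.6, 0], [-0.3, 0, 0.75, 0, -0.6, 0]]}}

```text
t: 4.95
position: [0.4744, 0.1667, 0.0009]
tool_rot: [1.0, -0.018, -0.0, -0.001]
wrist_force: [0.2, 0.2, -0.9]
grip_width: 0.401
```

```bash
python3 - <<'E'
from h import *
st();
E
```

```text
t 4.95 p [0.4744 0.1667 0.0009] yaw -0.036 z [-0.     0.001 -1.   ] F [ 0.2  0.2 -0.9] g 0.401 q [0.18 0.23 2.   0.   0.91 0.22]
```

>>> {"op": "drive_tool", "data": {"commands": [[0, 0, 0, 0, 0, 0], [0, 0, 0, 0, 0, 0], [0, 0, 0, 0, 0, 0], [0, 0, 0, 0, 0, 0], [0, 0, 0, 0, 0, 0]], "gripper": 0, "force": 70}}

```text
t: 5.37
position: [0.4747, 0.1667, 0.0012]
tool_rot: [1.0, -0.018, 0.0, -0.001]
wrist_force: [-1.3, -0.3, 3.8]
grip_width: 0.102
```

```bash
python3 - <<'E'
from h import *
st();move([.487,.31,.13],rot(1.51))
E
```

```text
t 5.37 p [0.4747 0.1667 0.0012] yaw -0.037 z [ 0.     0.001 -1.   ] F [-1.3 -0.3  3.8] g 0.102 q [0.18 0.23 2.   0.   0.91 0.22]
cmd [0.71, -14.38, -12.86] [-0.04, -0.08, -88.61] rows 4.629739410655724 12.375605864825092
```

>>> {"op": "drive_tool", "data": {"commands": [[0, 0, -4, 0, 0, 0], [0, 0, -8, 0, 0, 0], [0, 0, -12.8, 0, 0, 0], [0, 0, -12.8, 0, 0, 0], [0, 0, -12.8, 0, 0, 0], [0, 0, -12.8, 0, 0, 0]]}}

```text
t: 5.87
position: [0.4743, 0.1665, 0.1287]
tool_rot: [1.0, -0.018, 0.0, -0.001]
wrist_force: [-0.7, -0.9, -2.4]
grip_width: 0.104
```

```bash
python3 - <<'E'
from h import *
st();snap("wrist","e_w3");move([.487,.31,.13],rot(1.51))
E
```

```text
t 5.87 p [0.4743 0.1665 0.1287] yaw -0.036 z [ 0.     0.001 -1.   ] F [-0.7 -0.9 -2.4] g 0.104 q [0.18 0.03 1.94 0.   1.17 0.22]
cmd [0.85, -14.41, -0.25] [-0.14, 0.07, -88.61] rows 3.463113327581891 12.375288356427541
```

View pics/e_w3.png

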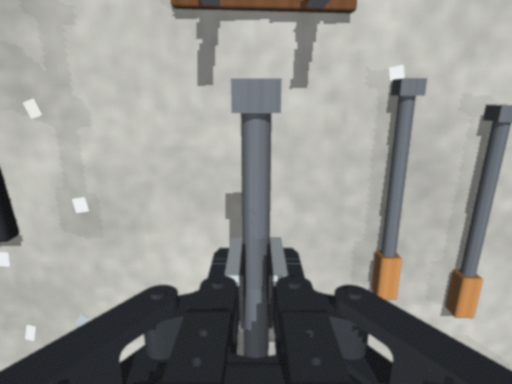

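>>> {"op": "drive_tool", "data": {"commands": [[0.9, -14.4, -0.2, 0, 0, -88.6], [0.9, -14.4, -0.2, 0, 0, -88.6], [0.9, -14.4, -0.2, 0, 0, -88.6], [0.9, -14.4, -0.2, 0, 0, -88.6], [0.9, -14.4, -0.2, 0, 0, -88.6], [0.9, -14.4, -0.2, 0, 0, -88.6], [0.9, -14.4, -0.2, 0, 0, -88.6], [0.9, -14.4, -0.2, 0, 0, -88.6]]}}

```text
t: 6.58
position: [0.4853, 0.3092, 0.1256]
tool_rot: [0.885, 0.466, -0.003, -0.001]
wrist_force: [-0.1, -0.2, -0.9]
grip_width: 0.109
```

```bash
python3 - <<'E'
from h import *
st();move([.487,.3096,.11],rot(1.51))
E
```

```text
t 6.58 p [0.4853 0.3092 0.1256] yaw 0.970 z [-0.007 -0.001 -1.   ] F [-0.1 -0.2 -0.9] g 0.109 q [ 0.43  0.21  1.75  0.    1.19 -0.54]
cmd [0.14, 0.12, 1.56] [-0.37, 0.19, -30.92] rows 0.37740555740981213 4.319303791023438
```

>>> {"op": "drive_tool", "data": {"commands": [[0.1, 0.1, 1.5, -0.4, 0.2, -30.9], [0.1, 0.1, 1.5, -0.4, 0.2, -30.9], [0.1, 0.1, 1.5, -0.4, 0.2, -30.9], [0.1, 0.1, 1.5, -0.4, 0.2, -30.9], [0.1, 0.1, 1.5, -0.4, 0.2, -30.9], [0.1, 0.1, 1.5, -0.4, 0.2, -30.9], [0.1, 0.1, 1.5, -0.4, 0.2, -30.9], [0.1, 0.1, 1.5, -0.4, 0.2, -30.9]]}}

```text
t: 7.25
position: [0.4856, 0.309, 0.1089]
tool_rot: [0.729, 0.685, -0.001, -0.0]
wrist_force: [-0.2, -0.3, -0.8]
grip_width: 0.103
```

```bash
python3 - <<'E'
from h import *
st();c=snap("wrist","f_w");move([.487,.3096,.08],rot(1.51))
c=snap("side"); crop(c,150,100,300,200,5,"f_side")
E
```

```text
t 7.25 p [0.4856 0.309  0.1089] yaw 1.508 z [-0.002 -0.001 -1.   ] F [-0.2 -0.3 -0.8] g 0.103 q [ 0.43  0.22  1.76 -0.    1.16 -1.08]
cmd [0.06, 0.11, 2.94] [-0.08, 0.06, -0.1] rows 0.7046544961352006 0.01983361573233587
```

View pics/f_w.png

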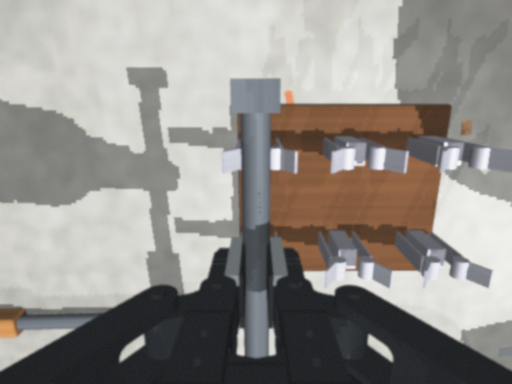

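View pics/f_side.png

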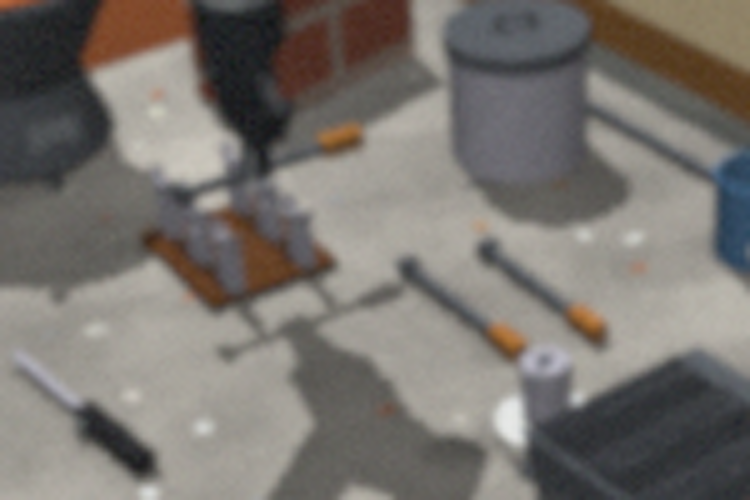

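```bash
python3 - <<'E'
from h import *
c=load("f_w")
crop(c,215,120,515,300,2.6,"f_wz")
for a,b in [((346,155),(378,157)),((448,152),(482,156)),((335,270),(367,272)),((432,267),(466,272))]:
    print(np.round((on(c,*a,.058)+on(c,*b,.058))/2,4))
E
```

```text
[0.4527 0.3706 0.058 ]
[0.4552 0.4299 0.058 ]
[0.5269 0.3655 0.058 ]
[0.5297 0.4281 0.058 ]
```

View pics/f_wz.png

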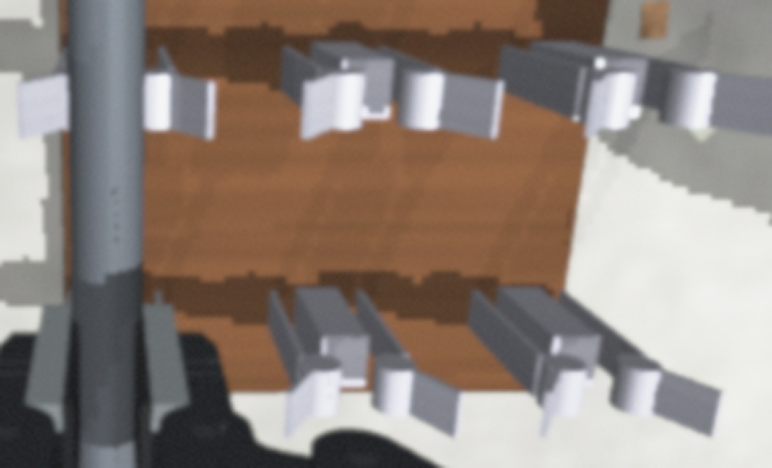

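>>> {"op": "drive_tool", "data": {"commands": [[0, 0.1, 2, 0, 0, 0], [0, 0.1, 4, 0, 0, 0], [0, 0.1, 4, 0, 0, 0], [0, 0.1, 4, 0, 0, 0], [0, 0.1, 5, 0, 0, 0], [0, 0.1, 5, 0, 0, 0], [0, 0.1, 5, 0, 0, 0]]}}

```text
t: 7.93
position: [0.4872, 0.3092, 0.06]
tool_rot: [0.729, 0.685, -0.0, -0.0]
wrist_force: [-0.0, 0.2, -0.8]
grip_width: 0.106
```

```bash
python3 - <<'E'
from h import *
st();move([.487,.3093,.042],rot(1.51))
c=snap("wrist","f_w2")
E
```

```text
t 7.93 p [0.4872 0.3092 0.06  ] yaw 1.508 z [-0.001 -0.001 -1.   ] F [-0.   0.2 -0.8] g 0.106 q [ 0.43  0.29  1.79 -0.    1.07 -1.08]
cmd [0.01, -0.02, 1.8] [-0.03, 0.03, -0.09] rows 0.43239791175025055 0.014391948091390687
```

View pics/f_w2.png

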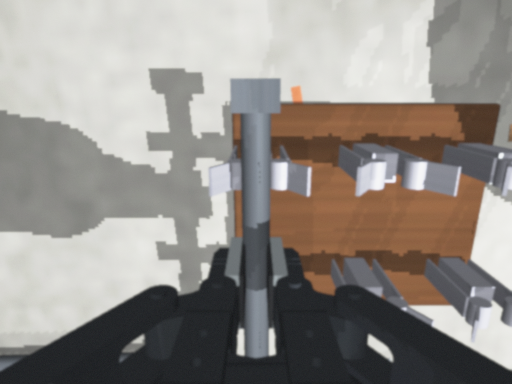

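>>> {"op": "drive_tool", "data": {"commands": [[0.15, 0, 0.5, 0, 0, 0], [0.15, 0, 1, 0, 0, 0], [0.15, 0, 1.4, 0, 0, 0], [0.15, 0, 1.8, 0, 0, 0], [0.15, 0, 1.9, 0, 0, 0], [0.15, 0, 1.9, 0, 0, 0], [0.15, 0, 1.9, 0, 0, 0]]}}

```text
t: 8.57
position: [0.4879, 0.3109, 0.0421]
tool_rot: [0.729, 0.685, 0.0, 0.0]
wrist_force: [-1.0, -3.3, 7.7]
grip_width: 0.109
```

```bash
python3 - <<'E'
from h import *
st()
c=snap("wrist","f_w3")
E
```

```text
t 8.57 p [0.4879 0.3109 0.0421] yaw 1.508 z [ 0. -0. -1.] F [-1.  -3.3  7.7] g 0.109 q [ 0.43  0.32  1.79 -0.    1.03 -1.08]
```

View pics/f_w3.png

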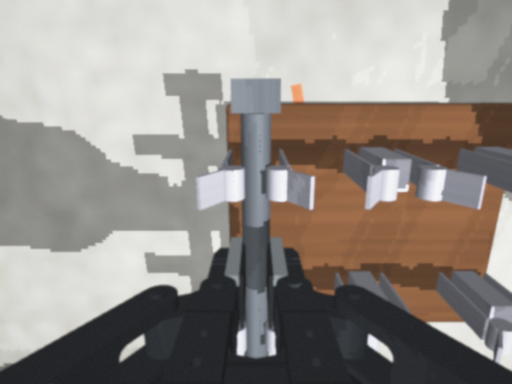

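>>> {"op": "drive_tool", "data": {"commands": [[-0.05, 0, 0.3, 0, 0, 0], [-0.05, 0, 0.5, 0, 0, 0], [-0.05, 0, 0.6, 0, 0, 0], [-0.05, 0, 0.6, 0, 0, 0]]}}

```text
t: 8.95
position: [0.4881, 0.311, 0.0416]
tool_rot: [0.729, 0.685, -0.0, 0.0]
wrist_force: [-18.4, -8.6, 43.9]
grip_width: 0.102
```

```bash
python3 - <<'E'
from h import *
st()
c=snap("wrist","f_w4");crop(c,180,60,340,360,2,"f_w4z")
E
```

```text
t 8.95 p [0.4881 0.311  0.0416] yaw 1.509 z [-0. -0. -1.] F [-18.4  -8.6  43.9] g 0.102 q [ 0.43  0.32  1.79 -0.    1.03 -1.08]
```

View pics/f_w4z.png

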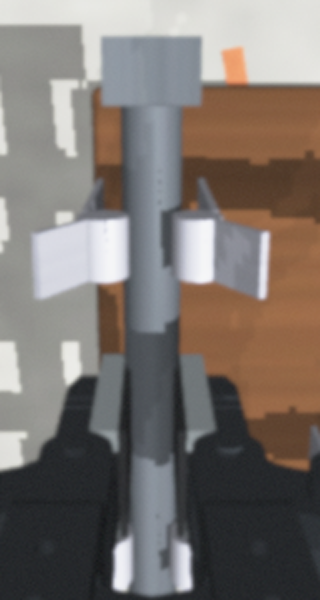

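>>> {"op": "drive_tool", "data": {"commands": [[0, 0, 0, 0, 0, 0], [0, 0, 0, 0, 0, 0], [0, 0, 0, 0, 0, 0], [0, 0, 0, 0, 0, 0]], "gripper": 0.35}}

```text
t: 9.33
position: [0.4876, 0.3108, 0.0407]
tool_rot: [0.729, 0.685, -0.001, -0.0]
wrist_force: [0.8, -0.0, -0.7]
grip_width: 0.348
```

>>> {"op": "drive_tool", "data": {"commands": [[0, 0, -3, 0, 0, 0], [0, 0, -6, 0, 0, 0], [0, 0, -9, 0, 0, 0], [0, 0, -9, 0, 0, 0], [0, 0, -9, 0, 0, 0]]}}

```text
t: 9.75
position: [0.489, 0.3114, 0.1322]
tool_rot: [0.729, 0.685, 0.001, 0.0]
wrist_force: [0.7, 0.8, -0.9]
grip_width: 0.345
```

```bash
python3 - <<'E'
from h import *
st()
c=snap("wrist","f_w5");move([.56,.20,.2],rot(-.03))
E
```

```text
t 9.75 p [0.489  0.3114 0.1322] yaw 1.509 z [ 0.002  0.001 -1.   ] F [ 0.7  0.8 -0.9] g 0.345 q [ 0.43  0.2   1.74 -0.    1.2  -1.08]
cmd [-10.62, 7.9, -6.97] [-0.02, 0.08, 88.17] rows 3.5858283783094658 12.313951537768675
```

View pics/f_w5.png

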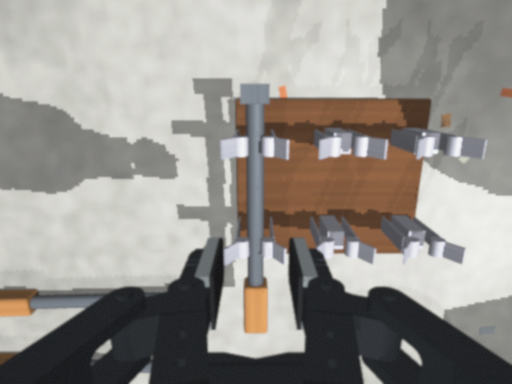

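```bash
python3 - <<'E'
from h import *
move([.589,.165,.13],rot(-.03))
E
```

```text
cmd [-13.92, 11.01, 0.03] [-0.02, 0.08, 88.17] rows 4.257572898252873 12.313951537768675
```

>>> {"op": "drive_tool", "data": {"commands": [[-13.9, 11, 0, 0, 0, 88.1], [-13.9, 11, 0, 0, 0, 88.1], [-13.9, 11, 0, 0, 0, 88.1], [-13.9, 11, 0, 0, 0, 88.1], [-13.9, 11, 0, 0, 0, 88.1], [-13.9, 11, 0, 0, 0, 88.1], [-13.9, 11, 0, 0, 0, 88.1], [-13.9, 11, 0, 0, 0, 88.1]]}}

```text
t: 10.47
position: [0.5875, 0.1643, 0.1272]
tool_rot: [0.969, 0.248, -0.003, -0.0]
wrist_force: [0.1, 0.5, -1.1]
grip_width: 0.348
```

```bash
python3 - <<'E'
from h import *
st();move([.589,.165,.08],rot(-.03))
E
```

```text
t 10.47 p [0.5875 0.1643 0.1272] yaw 0.501 z [-0.006 -0.001 -1.   ] F [ 0.1  0.5 -1.1] g 0.348 q [ 0.14  0.28  1.66 -0.    1.21 -0.36]
cmd [0.2, 0.02, 4.72] [-0.01, 0.36, 30.45] rows 1.1323899081770248 4.252391622392424
```

>>> {"op": "drive_tool", "data": {"commands": [[0.2, 0, 4.7, 0, 0.4, 30.4], [0.2, 0, 4.7, 0, 0.4, 30.4], [0.2, 0, 4.7, 0, 0.4, 30.4], [0.2, 0, 4.7, 0, 0.4, 30.4], [0.2, 0, 4.7, 0, 0.4, 30.4], [0.2, 0, 4.7, 0, 0.4, 30.4], [0.2, 0, 4.7, 0, 0.4, 30.4]]}}

```text
t: 11.05
position: [0.5875, 0.1649, 0.078]
tool_rot: [1.0, -0.014, -0.001, 0.0]
wrist_force: [0.1, -0.1, 0.3]
grip_width: 0.35
```

```bash
python3 - <<'E'
from h import *
st();move([.589,.165,.001],rot(-.03));snap("wrist","g_w")
E
```

```text
t 11.05 p [0.5875 0.1649 0.078 ] yaw -0.028 z [-0.003 -0.    -1.   ] F [ 0.1 -0.1  0.3] g 0.350 q [0.14 0.34 1.69 0.   1.12 0.17]
cmd [0.17, -0.01, 7.7] [0.01, 0.16, 0.14] rows 1.8471860197763852 0.02946130142360761
```

View pics/g_w.png

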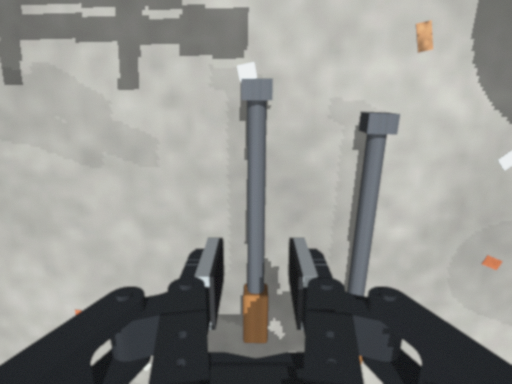

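>>> {"op": "drive_tool", "data": {"commands": [[0.05, 0, 4, 0, 0.15, 0], [0.05, 0, 7, 0, 0.15, 0], [0.05, 0, 7.6, 0, 0.15, 0], [0.05, 0, 7.7, 0, 0.15, 0], [0.05, 0, 7.7, 0, 0.15, 0], [0.05, 0, 7.7, 0, 0.15, 0]]}}

```text
t: 11.6
position: [0.5881, 0.165, 0.0015]
tool_rot: [1.0, -0.013, 0.0, 0.0]
wrist_force: [-0.7, 0.0, 0.1]
grip_width: 0.351
```

>>> {"op": "drive_tool", "data": {"commands": [[0, 0, 0, 0, 0, 0], [0, 0, 0, 0, 0, 0], [0, 0, 0, 0, 0, 0], [0, 0, 0, 0, 0, 0]], "gripper": 0}}

```text
t: 11.93
position: [0.5885, 0.165, 0.002]
tool_rot: [1.0, -0.013, 0.001, -0.0]
wrist_force: [-0.6, 0.1, 3.1]
grip_width: 0.104
```

```bash
python3 - <<'E'
from h import *
st()
E
```

```text
t 11.93 p [0.5885 0.165  0.002 ] yaw -0.027 z [ 0.001  0.    -1.   ] F [-0.6  0.1  3.1] g 0.104 q [ 0.14  0.45  1.71 -0.    0.98  0.17]
```

>>> {"op": "drive_tool", "data": {"commands": [[0, 0, -4, 0, 0, 0], [0, 0, -8, 0, 0, 0], [0, 0, -12.8, 0, 0, 0], [0, 0, -12.8, 0, 0, 0], [0, 0, -12.8, 0, 0, 0]]}}

```text
t: 12.35
position: [0.5913, 0.1655, 0.1347]
tool_rot: [1.0, -0.013, 0.005, -0.001]
wrist_force: [-0.2, -0.1, -2.1]
grip_width: 0.108
```

```bash
python3 - <<'E'
from h import *
st();move([.4905,.370,.12],rot(1.51))
E
```

```text
t 12.35 p [0.5913 0.1655 0.1347] yaw -0.027 z [ 0.009  0.001 -1.   ] F [-0.2 -0.1 -2.1] g 0.108 q [ 0.14  0.27  1.65 -0.    1.21  0.17]
cmd [-10.64, -20.17, 1.4] [0.35, -0.49, -88.04] rows 5.479573626262854 12.296855744430768
```

>>> {"op": "drive_tool", "data": {"commands": [[-10.6, -20.2, 1, 0.3, -0.5, -88], [-10.6, -20.2, 1, 0.3, -0.5, -88], [-10.6, -20.2, 1, 0.3, -0.5, -88], [-10.6, -20.2, 1, 0.3, -0.5, -88], [-10.6, -20.2, 1, 0.3, -0.5, -88], [-10.6, -20.2, 1, 0.3, -0.5, -88], [-10.6, -20.2, 1, 0.3, -0.5, -88], [-10.6, -20.2, 1, 0.3, -0.5, -88]]}}

```text
t: 13.02
position: [0.4881, 0.3711, 0.1209]
tool_rot: [0.882, 0.472, -0.002, 0.0]
wrist_force: [0.4, 0.2, -0.6]
grip_width: 0.104
```

```bash
python3 - <<'E'
from h import *
st();move([.4905,.370,.11],rot(1.51))
E
```

```text
t 13.02 p [0.4881 0.3711 0.1209] yaw 0.983 z [-0.004 -0.003 -1.   ] F [ 0.4  0.2 -0.6] g 0.104 q [ 0.52  0.29  1.65 -0.    1.2  -0.46]
cmd [0.05, 0.26, 1.09] [-0.15, 0.2, -30.21] rows 0.26957367006470734 4.219665890989872
```

>>> {"op": "drive_tool", "data": {"commands": [[0.1, 0.3, 1, 0, 0.2, -30.2], [0.1, 0.3, 1, 0, 0.2, -30.2], [0.1, 0.3, 1, 0, 0.2, -30.2], [0.1, 0.3, 1, 0, 0.2, -30.2], [0.1, 0.3, 1, 0, 0.2, -30.2], [0.1, 0.3, 1, 0, 0.2, -30.2], [0.1, 0.3, 1, 0, 0.2, -30.2]]}}

```text
t: 13.6
position: [0.4899, 0.3695, 0.1087]
tool_rot: [0.729, 0.685, -0.002, -0.002]
wrist_force: [0.1, -0.3, -0.6]
grip_width: 0.111
```

```bash
python3 - <<'E'
from h import *
st();move([.4905,.3705,.06],rot(1.51))
E
```

```text
t 13.60 p [0.4899 0.3695 0.1087] yaw 1.508 z [-0.005 -0.001 -1.   ] F [ 0.1 -0.3 -0.6] g 0.111 q [ 0.52  0.31  1.66  0.    1.18 -0.99]
cmd [0.11, 0.08, 4.87] [-0.31, 0.07, -0.11] rows 1.1679619262142267 0.04628043599147903
```

>>> {"op": "drive_tool", "data": {"commands": [[0.1, 0.1, 2, -0.3, 0, 0], [0.1, 0.1, 4, -0.3, 0, 0], [0.1, 0.1, 4.8, -0.3, 0, 0], [0.1, 0.1, 4.8, -0.3, 0, 0], [0.1, 0.1, 4.8, -0.3, 0, 0], [0.1, 0.1, 4.8, -0.3, 0, 0]]}}

```text
t: 14.1
position: [0.4912, 0.3707, 0.0615]
tool_rot: [0.729, 0.684, -0.0, 0.001]
wrist_force: [-0.1, 0.5, -1.4]
grip_width: 0.107
```

```bash
python3 - <<'E'
from h import *
st();c=snap("wrist","g_w2");crop(c,150,60,400,360,2,"g_w2z")
E
```

```text
t 14.10 p [0.4912 0.3707 0.0615] yaw 1.508 z [ 0.001 -0.001 -1.   ] F [-0.1  0.5 -1.4] g 0.107 q [ 0.52  0.37  1.68 -0.    1.09 -0.99]
```

View pics/g_w2z.png

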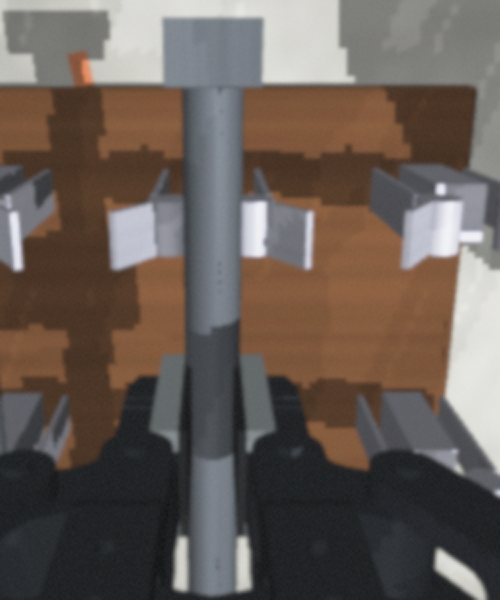

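>>> {"op": "drive_tool", "data": {"commands": [[0, 0, 0.6, 0, 0, 0], [0, 0, 1.2, 0, 0, 0], [0, 0, 1.7, 0, 0, 0], [0, 0, 2.1, 0, 0, 0], [0, 0, 2.2, 0, 0, 0], [0, 0, 2.2, 0, 0, 0], [0, 0, 2.2, 0, 0, 0]]}}

```text
t: 14.73
position: [0.4921, 0.3708, 0.0427]
tool_rot: [0.729, 0.685, 0.0, 0.001]
wrist_force: [-6.6, -6.4, 19.9]
grip_width: 0.104
```

```bash
python3 - <<'E'
from h import *
st();c=snap("wrist","g_w3");crop(c,150,60,400,360,2,"g_w3z")
E
```

```text
t 14.73 p [0.4921 0.3708 0.0427] yaw 1.508 z [ 0.002 -0.001 -1.   ] F [-6.6 -6.4 19.9] g 0.104 q [ 0.52  0.4   1.69 -0.    1.06 -0.99]
```

View pics/g_w3z.png

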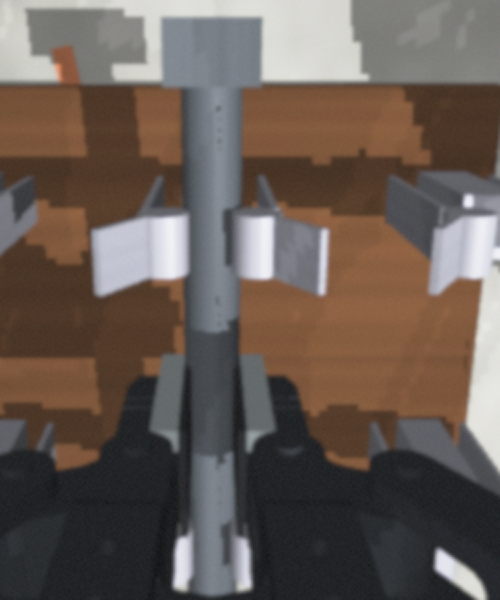

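>>> {"op": "drive_tool", "data": {"commands": [[0, 0, 0, 0, 0, 0], [0, 0, 0, 0, 0, 0], [0, 0, 0, 0, 0, 0], [0, 0, 0, 0, 0, 0]], "gripper": 0.35}}

```text
t: 15.12
position: [0.4917, 0.3707, 0.042]
tool_rot: [0.729, 0.685, 0.0, 0.001]
wrist_force: [0.2, -0.5, -0.4]
grip_width: 0.348
```

>>> {"op": "drive_tool", "data": {"commands": [[0, 0, -3, 0, 0, 0], [0, 0, -6, 0, 0, 0], [0, 0, -9, 0, 0, 0], [0, 0, -9, 0, 0, 0], [0, 0, -9, 0, 0, 0]]}}

```text
t: 15.53
position: [0.493, 0.3718, 0.1342]
tool_rot: [0.729, 0.685, 0.002, 0.001]
wrist_force: [0.4, 0.2, -0.7]
grip_width: 0.349
```

```bash
python3 - <<'E'
from h import *
st()
c=snap("wrist","g_w5");move([.660,.146,.13],rot(-.053))
E
```

```text
t 15.53 p [0.493  0.3718 0.1342] yaw 1.508 z [ 0.005  0.001 -1.   ] F [ 0.4  0.2 -0.7] g 0.349 q [ 0.52  0.28  1.64 -0.    1.21 -0.99]
cmd [-21.4, 18.21, 0.26] [0.11, -0.07, 89.44] rows 6.738237474534013 12.49113887598786
```

View pics/g_w5.png

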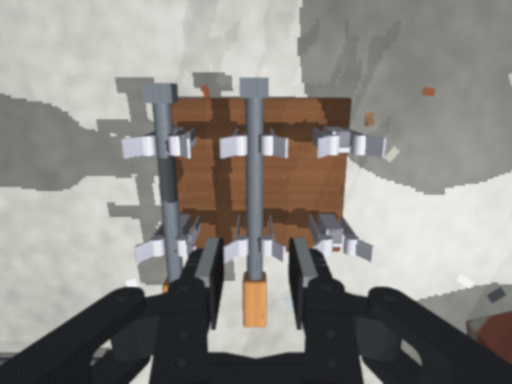

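Two irons clipped (both clips hold each). Third iron next.

>>> {"op": "drive_tool", "data": {"commands": [[-21.4, 18.2, 0, 0, 0, 89.4], [-21.4, 18.2, 0, 0, 0, 89.4], [-21.4, 18.2, 0, 0, 0, 89.4], [-21.4, 18.2, 0, 0, 0, 89.4], [-21.4, 18.2, 0, 0, 0, 89.4], [-21.4, 18.2, 0, 0, 0, 89.4], [-21.4, 18.2, 0, 0, 0, 89.4], [-21.4, 18.2, 0, 0, 0, 89.4]]}}

```text
t: 16.25
position: [0.662, 0.1397, 0.13]
tool_rot: [0.969, 0.246, -0.0, 0.001]
wrist_force: [0.2, 0.7, -0.4]
grip_width: 0.352
```

```bash
python3 - <<'E'
from h import *
st();move([.660,.146,.08],rot(-.053))
E
```

```text
t 16.25 p [0.662  0.1397 0.13  ] yaw 0.496 z [ 0.    -0.003 -1.   ] F [ 0.2  0.7 -0.4] g 0.352 q [ 0.09  0.42  1.47 -0.    1.25 -0.4 ]
cmd [0.13, -0.66, 5.0] [0.17, 0.04, 31.47] rows 1.2092377926917028 4.3952851842056075
```

>>> {"op": "drive_tool", "data": {"commands": [[0.1, -0.6, 5, 0, 0, 31.5], [0.1, -0.6, 5, 0, 0, 31.5], [0.1, -0.6, 5, 0, 0, 31.5], [0.1, -0.6, 5, 0, 0, 31.5], [0.1, -0.6, 5, 0, 0, 31.5], [0.1, -0.6, 5, 0, 0, 31.5], [0.1, -0.6, 5, 0, 0, 31.5]]}}

```text
t: 16.83
position: [0.6587, 0.1452, 0.0778]
tool_rot: [1.0, -0.026, -0.002, 0.002]
wrist_force: [-0.3, -0.2, 0.4]
grip_width: 0.346
```

```bash
python3 - <<'E'
from h import *
st();move([.660,.146,.001],rot(-.053));snap("wrist","h_w")
E
```

```text
t 16.83 p [0.6587 0.1452 0.0778] yaw -0.051 z [-0.003 -0.003 -1.   ] F [-0.3 -0.2  0.4] g 0.346 q [ 0.1   0.48  1.5  -0.    1.17  0.15]
cmd [0.15, -0.11, 7.68] [0.2, 0.18, 0.09] rows 1.842238626870647 0.03918013602875253
```

View pics/h_w.png

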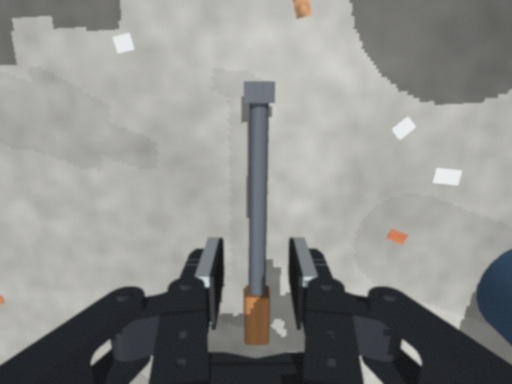

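>>> {"op": "drive_tool", "data": {"commands": [[0.1, 0, 4, 0.1, 0.15, 0], [0.1, 0, 7, 0.1, 0.15, 0], [0.1, 0, 7.6, 0.1, 0.15, 0], [0.1, 0, 7.7, 0.1, 0.15, 0], [0.1, 0, 7.7, 0.1, 0.15, 0], [0.1, 0, 7.7, 0.1, 0.15, 0]]}}

```text
t: 17.38
position: [0.6597, 0.145, 0.0013]
tool_rot: [1.0, -0.025, -0.0, 0.001]
wrist_force: [-0.0, 1.0, -0.1]
grip_width: 0.346
```

>>> {"op": "drive_tool", "data": {"commands": [[0, 0, 0, 0, 0, 0], [0, 0, 0, 0, 0, 0], [0, 0, 0, 0, 0, 0], [0, 0, 0, 0, 0, 0]], "gripper": 0}}

```text
t: 17.72
position: [0.6599, 0.1451, 0.0019]
tool_rot: [1.0, -0.025, 0.0, 0.001]
wrist_force: [-0.2, -0.6, 3.0]
grip_width: 0.105
```

>>> {"op": "drive_tool", "data": {"commands": [[0, 0, -4, 0, 0, 0], [0, 0, -8, 0, 0, 0], [0, 0, -12.8, 0, 0, 0], [0, 0, -12.8, 0, 0, 0], [0, 0, -12.8, 0, 0, 0]]}}

```text
t: 18.13
position: [0.663, 0.1456, 0.1352]
tool_rot: [1.0, -0.025, 0.005, 0.0]
wrist_force: [-0.5, 0.7, -1.9]
grip_width: 0.102
```

```bash
python3 - <<'E'
from h import *
st();move([.494,.430,.12],rot(1.51))
E
```

```text
t 18.13 p [0.663  0.1456 0.1352] yaw -0.050 z [ 0.01  -0.001 -1.   ] F [-0.5  0.7 -1.9] g 0.102 q [ 0.1   0.42  1.47 -0.    1.25  0.15]
cmd [-18.32, -27.56, 1.34] [0.43, -0.42, -89.38] rows 7.942277925623857 12.483183537150879
```

>>> {"op": "drive_tool", "data": {"commands": [[-18.3, -27.6, 1, 0.4, -0.4, -89.3], [-18.3, -27.6, 1, 0.4, -0.4, -89.3], [-18.3, -27.6, 1, 0.4, -0.4, -89.3], [-18.3, -27.6, 1, 0.4, -0.4, -89.3], [-18.3, -27.6, 1, 0.4, -0.4, -89.3], [-18.3, -27.6, 1, 0.4, -0.4, -89.3], [-18.3, -27.6, 1, 0.4, -0.4, -89.3], [-18.3, -27.6, 1, 0.4, -0.4, -89.3]]}}

```text
t: 18.8
position: [0.4911, 0.4313, 0.1203]
tool_rot: [0.888, 0.46, -0.002, 0.001]
wrist_force: [0.2, -0.1, -1.0]
grip_width: 0.105
```

```bash
python3 - <<'E'
from h import *
st();move([.494,.4305,.11],rot(1.51))
E
```

```text
t 18.80 p [0.4911 0.4313 0.1203] yaw 0.957 z [-0.003 -0.003 -1.   ] F [ 0.2 -0.1 -1. ] g 0.105 q [ 0.6   0.38  1.54 -0.    1.22 -0.36]
cmd [0.11, 0.29, 1.03] [-0.1, 0.21, -31.71] rows 0.258312749260867 4.429298728490786
```

>>> {"op": "drive_tool", "data": {"commands": [[0.1, 0.3, 1, 0, 0.2, -31.7], [0.1, 0.3, 1, 0, 0.2, -31.7], [0.1, 0.3, 1, 0, 0.2, -31.7], [0.1, 0.3, 1, 0, 0.2, -31.7], [0.1, 0.3, 1, 0, 0.2, -31.7], [0.1, 0.3, 1, 0, 0.2, -31.7], [0.1, 0.3, 1, 0, 0.2, -31.7]]}}

```text
t: 19.38
position: [0.4929, 0.4296, 0.108]
tool_rot: [0.729, 0.684, -0.002, -0.001]
wrist_force: [-0.0, 1.3, -1.6]
grip_width: 0.107
```

```bash
python3 - <<'E'
from h import *
st();move([.494,.4305,.06],rot(1.51))
E
```

```text
t 19.38 p [0.4929 0.4296 0.108 ] yaw 1.508 z [-0.005 -0.002 -1.   ] F [-0.   1.3 -1.6] g 0.107 q [ 0.6   0.4   1.55  0.    1.2  -0.91]
cmd [0.11, 0.13, 4.8] [-0.26, 0.11, -0.13] rows 1.15121087541937 0.0439254969385401
```

>>> {"op": "drive_tool", "data": {"commands": [[0.1, 0.1, 2, -0.3, 0.1, 0], [0.1, 0.1, 4, -0.3, 0.1, 0], [0.1, 0.1, 4.8, -0.3, 0.1, 0], [0.1, 0.1, 4.8, -0.3, 0.1, 0], [0.1, 0.1, 4.8, -0.3, 0.1, 0], [0.1, 0.1, 4.8, -0.3, 0.1, 0]]}}

```text
t: 19.88
position: [0.4942, 0.4306, 0.0609]
tool_rot: [0.729, 0.684, 0.001, 0.0]
wrist_force: [0.2, -0.1, -0.4]
grip_width: 0.104
```

```bash
python3 - <<'E'
from h import *
st();c=snap("wrist","h_w2");crop(c,150,60,400,360,2,"h_w2z")
E
```

```text
t 19.88 p [0.4942 0.4306 0.0609] yaw 1.507 z [ 0.002  0.    -1.   ] F [ 0.2 -0.1 -0.4] g 0.104 q [ 0.6   0.45  1.57 -0.    1.12 -0.91]
```

View pics/h_w2z.png

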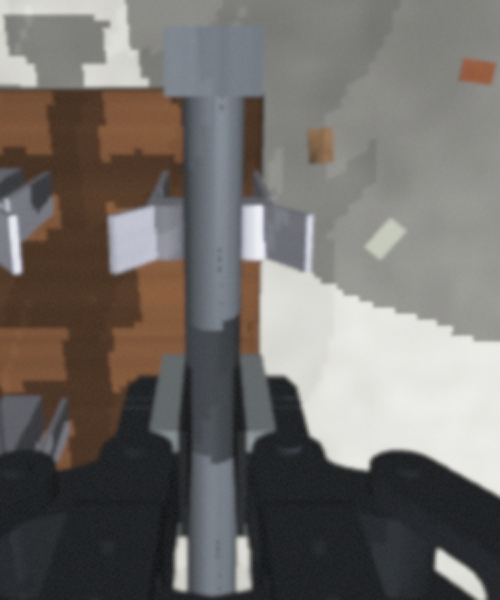

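Centred again (flares 109..312, rod 212).

>>> {"op": "drive_tool", "data": {"commands": [[0, 0, 0.6, 0, 0, 0], [0, 0, 1.2, 0, 0, 0], [0, 0, 1.7, 0, 0, 0], [0, 0, 2.1, 0, 0, 0], [0, 0, 2.2, 0, 0, 0], [0, 0, 2.2, 0, 0, 0], [0, 0, 2.2, 0, 0, 0]]}}

```text
t: 20.52
position: [0.4952, 0.4308, 0.0426]
tool_rot: [0.729, 0.684, 0.001, 0.001]
wrist_force: [-6.7, -7.8, 20.8]
grip_width: 0.106
```

>>> {"op": "drive_tool", "data": {"commands": [[0, 0, 0, 0, 0, 0], [0, 0, 0, 0, 0, 0], [0, 0, 0, 0, 0, 0], [0, 0, 0, 0, 0, 0]], "gripper": 0.35}}

```text
t: 20.85
position: [0.4947, 0.4307, 0.0417]
tool_rot: [0.729, 0.684, 0.001, 0.001]
wrist_force: [-0.1, 0.2, 0.4]
grip_width: 0.356
```

>>> {"op": "drive_tool", "data": {"commands": [[0, 0, -3, 0, 0, 0], [0, 0, -6, 0, 0, 0], [0, 0, -9, 0, 0, 0], [0, 0, -12, 0, 0, 0], [0, 0, -12, 0, 0, 0], [0, 0, -12, 0, 0, 0]]}}

```text
t: 21.35
position: [0.4958, 0.4317, 0.1641]
tool_rot: [0.729, 0.684, 0.003, 0.001]
wrist_force: [-0.6, 0.0, 0.6]
grip_width: 0.348
```

```bash
python3 - <<'E'
from h import *
st();c=snap("wrist","h_w5");move([.55,-.13,.24],rot(1.571))
E
```

```text
t 21.35 p [0.4958 0.4317 0.1641] yaw 1.507 z [ 0.006  0.003 -1.   ] F [-0.6  0.   0.6] g 0.348 q [ 0.6   0.34  1.51 -0.    1.29 -0.91]
cmd [-55.61, 9.11, -7.83] [0.15, -0.03, -3.65] rows 13.644132035439418 0.5106610455096252
```

View pics/h_w5.png

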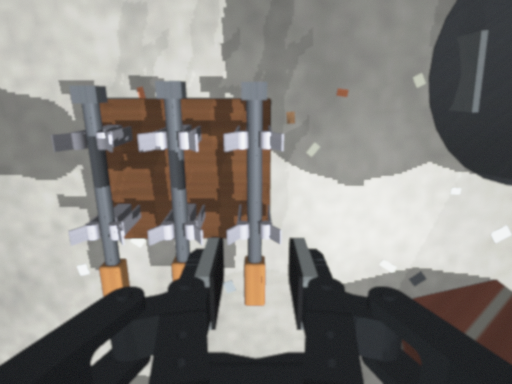

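```bash
python3 - <<'E'
from h import *
move([.60,-.25,.28],rot(-1.571+1.0))
E
```

```text
cmd [-67.27, 14.88, -11.82] [0.05, -0.18, 119.07] rows 16.762820265103837 16.63051579920837
```

>>> {"op": "drive_tool", "data": {"commands": [[0, 0, -11.8, 0, 0, 10], [-67, 14.9, -11.8, 0, 0, 119], [-67, 14.9, -11.8, 0, 0, 119], [-67, 14.9, -11.8, 0, 0, 119], [-67, 14.9, -11.8, 0, 0, 119], [-67, 14.9, -11.8, 0, 0, 119], [-67, 14.9, -11.8, 0, 0, 119], [-67, 14.9, -11.8, 0, 0, 119]]}}

```text
t: 22.07
position: [0.5379, 0.1423, 0.2333]
tool_rot: [0.969, 0.248, -0.001, -0.0]
wrist_force: [1.7, -0.2, 0.7]
grip_width: 0.349
```

```bash
python3 - <<'E'
from h import *
st();move([.60,-.25,.28],rot(-1.571))
E
```

```text
t 22.07 p [0.5379 0.1423 0.2333] yaw 0.501 z [-0.001  0.    -1.   ] F [ 1.7 -0.2  0.7] g 0.349 q [ 0.12  0.06  1.7   0.    1.38 -0.38]
cmd [-13.42, 37.39, -4.68] [0.05, 0.08, 118.74] rows 9.591378262570526 16.583133417829263
```

>>> {"op": "drive_tool", "data": {"commands": [[-13.4, 37.4, -4.7, 0, 0, 118.7], [-13.4, 37.4, -4.7, 0, 0, 118.7], [-13.4, 37.4, -4.7, 0, 0, 118.7], [-13.4, 37.4, -4.7, 0, 0, 118.7], [-13.4, 37.4, -4.7, 0, 0, 118.7], [-13.4, 37.4, -4.7, 0, 0, 118.7], [-13.4, 37.4, -4.7, 0, 0, 118.7], [-13.4, 37.4, -4.7, 0, 0, 118.7]]}}

```text
t: 22.73
position: [0.5889, -0.1847, 0.2701]
tool_rot: [0.969, -0.247, -0.002, -0.0]
wrist_force: [0.6, 0.2, -0.5]
grip_width: 0.35
```

```bash
python3 - <<'E'
from h import *
st();move([.60,-.25,.28],rot(-1.571))
E
```

```text
t 22.73 p [ 0.5889 -0.1847  0.2701] yaw -0.499 z [-0.003  0.001 -1.   ] F [ 0.6  0.2 -0.5] g 0.350 q [-0.43  0.18  1.5  -0.    1.46  0.07]
cmd [4.1, 5.2, -1.0] [0.12, 0.14, 61.41] rows 1.6052310503265408 8.577516291618508
```

>>> {"op": "drive_tool", "data": {"commands": [[4.1, 5.2, -1, 0.1, 0.1, 61.4], [4.1, 5.2, -1, 0.1, 0.1, 61.4], [4.1, 5.2, -1, 0.1, 0.1, 61.4], [4.1, 5.2, -1, 0.1, 0.1, 61.4], [4.1, 5.2, -1, 0.1, 0.1, 61.4], [4.1, 5.2, -1, 0.1, 0.1, 61.4], [4.1, 5.2, -1, 0.1, 0.1, 61.4], [4.1, 5.2, -1, 0.1, 0.1, 61.4]]}}

```text
t: 23.4
position: [0.5991, -0.2496, 0.2768]
tool_rot: [0.732, -0.681, -0.003, 0.001]
wrist_force: [-1.2, 0.3, 0.7]
grip_width: 0.349
```

>>> {"op": "drive_tool", "data": {"commands": [[0, 0, 0, 0, 0, 4], [0, 0, 0, 0, 0, 4], [0, 0, 0, 0, 0, 4], [0, 0, 0, 0, 0, 4]]}}

```text
t: 23.73
position: [0.5987, -0.2494, 0.2752]
tool_rot: [0.709, -0.706, -0.004, 0.001]
wrist_force: [-0.6, 0.6, 0.2]
grip_width: 0.353
```

```bash
python3 - <<'E'
from h import *
st();snap("wrist","i_w");st()
E
```

```text
t 23.73 p [ 0.5987 -0.2494  0.2752] yaw -1.567 z [-0.007  0.004 -1.   ] F [-0.6  0.6  0.2] g 0.353 q [-0.52  0.26  1.4   0.    1.49  1.05]
t 23.78 p [ 0.5989 -0.2495  0.2758] yaw -1.567 z [-0.006  0.003 -1.   ] F [0.2 0.2 0.8] g 0.348 q [-0.52  0.26  1.4   0.    1.49  1.05]
```

View pics/i_w.png

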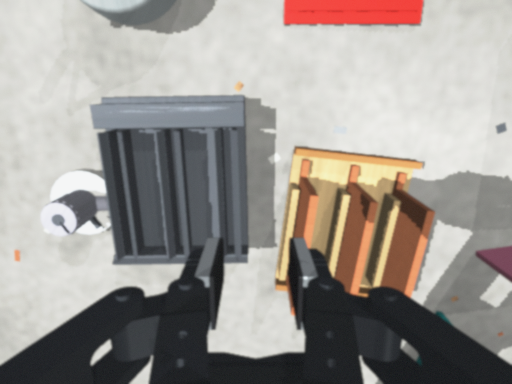

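>>> {"op": "drive_tool", "data": {"commands": [[0, 4, -3, 0, 0, 0], [0, 7.5, -5, 0.4, 0.2, 0], [0, 7.5, -5, 0.4, 0.2, 0], [0, 7.5, -5, 0.4, 0.2, 0], [0, 7.5, -5, 0.4, 0.2, 0], [0, 7.5, -5, 0.4, 0.2, 0]]}}

```text
t: 24.28
position: [0.5246, -0.2497, 0.3252]
tool_rot: [0.709, -0.706, -0.0, -0.0]
wrist_force: [0.3, 0.1, -0.4]
grip_width: 0.352
```

```bash
python3 - <<'E'
from h import *
st();c=snap("wrist","i_w2");st()
crop(c,80,0,280,240,2.5,"i_w2b")
crop(c,260,30,460,270,2.5,"i_w2c")
E
```

```text
t 24.28 p [ 0.5246 -0.2497  0.3252] yaw -1.566 z [ 0.     0.001 -1.   ] F [ 0.3  0.1 -0.4] g 0.352 q [-0.58  0.07  1.52  0.    1.55  0.99]
t 24.33 p [ 0.5245 -0.2496  0.3248] yaw -1.566 z [-0.     0.001 -1.   ] F [-0.2 -0.   0.1] g 0.350 q [-0.58  0.07  1.52  0.    1.55  0.99]
```

View pics/i_w2b.png

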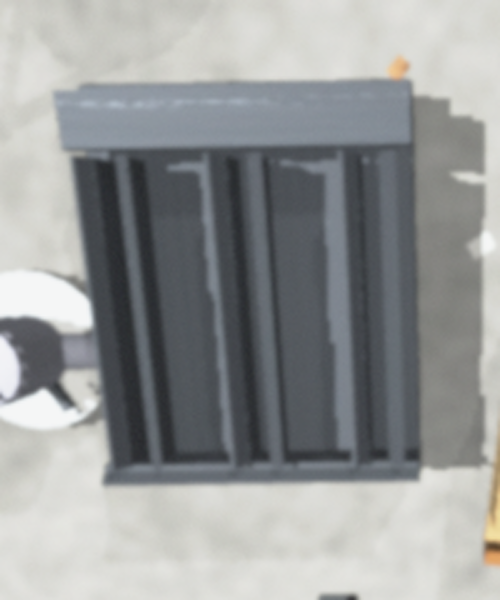

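View pics/i_w2c.png

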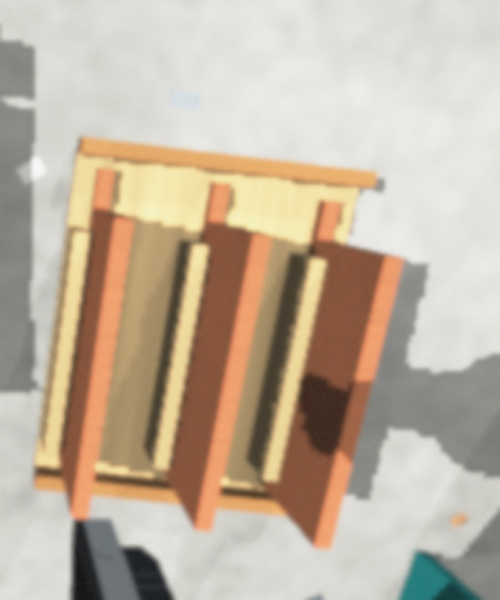

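```bash
python3 - <<'E'
from h import *
c=load("i_w2")
print(on(c,80+255/2.5,300/2.5,.06), on(c,80+240/2.5,110/2.5,.06),on(c,80+255/2.5,470/2.5,.06))
print(on(c,260+190/2.5,30+380/2.5,.098))
move([.53,-.14,.25],rot(-1.571))
E
```

```text
[ 0.56795284 -0.16397229  0.06      ] [ 0.65094892 -0.16200669  0.06      ] [ 0.48435096 -0.15921376  0.06      ]
[ 0.5028457  -0.34251532  0.098     ]
cmd [-10.95, -0.6, 7.49] [0.02, 0.07, 0.27] rows 3.1846357759689576 0.039497177741336195
```

>>> {"op": "drive_tool", "data": {"commands": [[-9, -1, 7, 0, 0, 0], [-9, -1, 7, 0, 0, 0], [-9, -1, 7, 0, 0, 0], [-9, -1, 7, 0, 0, 0], [-9, -1, 7, 0, 0, 0], [-9, -1, 7, 0, 0, 0], [-9, -1, 7, 0, 0, 0]]}}

```text
t: 24.92
position: [0.5349, -0.1604, 0.2557]
tool_rot: [0.709, -0.706, 0.0, -0.0]
wrist_force: [-0.2, 0.2, 0.4]
grip_width: 0.352
```

```bash
python3 - <<'E'
from h import *
st();c=snap("wrist","j_w");st()
g=np.clip(c["img"][20:300,130:400].astype(float)*2,0,255).astype(np.uint8)
cv2.imwrite("pics/j_z.png",cv2.resize(g,None,fx=2.1,fy=2.1,interpolation=cv2.INTER_CUBIC))
E
```

```text
t 24.92 p [ 0.5349 -0.1604  0.2557] yaw -1.567 z [ 0.001  0.    -1.   ] F [-0.2  0.2  0.4] g 0.352 q [-0.43  0.05  1.67  0.    1.42  1.13]
t 24.97 p [ 0.5348 -0.1606  0.2559] yaw -1.567 z [ 0.001  0.    -1.   ] F [ 0.5 -0.3  0.2] g 0.347 q [-0.43  0.04  1.67  0.    1.42  1.13]
```

View pics/j_z.png

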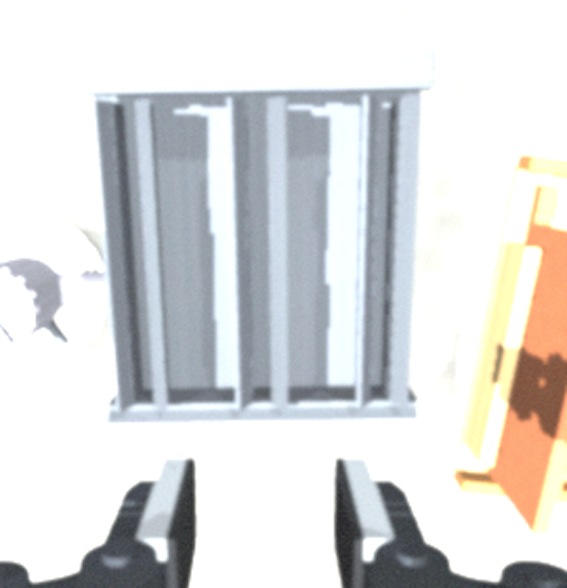

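```bash
python3 - <<'E'
from h import *
c=load("j_w")
for v in (100,150):
    print(v,[(u,int(c["img"][v,u].mean())) for u in range(172,334)])
g=np.clip((c["img"][130:210,170:340].astype(float)-25)*2.2,0,255).astype(np.uint8)
cv2.imwrite("pics/j_z2.png",cv2.resize(g,None,fx=4.6,fy=4.6,interpolation=cv2.INTER_NEAREST))
E
```

```text
100 [(172, 199), (173, 198), (174, 193), (175, 180), (176, 154), (177, 124), (178, 96), (179, 77), (180, 74), (181, 72), (182, 72), (183, 71), (184, 74), (185, 73), (186, 61), (187, 50), (188, 48), (189, 50), (190, 59), (191, 71), (192, 77), (193, 80), (194, 80), (195, 88), (196, 101), (197, 110), (198, 111), (199, 110), (200, 111), (201, 108), (202, 102), (203, 83), (204, 74), (205, 80), (206, 85), (207, 86), (208, 86), (209, 84), (210, 87), (211, 87), (212, 88), (213, 88), (214, 88), (215, 88), (216, 86), (217, 86), (218, 85), (219, 90), (220, 88), (221, 87), (222, 89), (223, 87), (224, 87), (225, 88), (226, 88), (227, 87), (228, 100), (229, 120), (230, 132), (231, 134), (232, 134), (233, 133), (234, 133), (235, 132), (236, 133), (237, 135), (238, 136), (239, 134), (240, 126), (241, 104), (242, 83), (243, 73), (244, 73), (245, 72), (246, 71), (247, 72), (248, 76), (249, 80), (250, 81), (251, 82), (252, 81), (253, 80), (254, 82), (255, 82), (256, 86), (257, 93), (258, 103), (259, 109), (260, 110), (261, 111), (262, 110), (263, 110), (264, 110), (265, 106), (266, 100), (267, 92), (26
[... 1911 characters left out ...]
 90), (274, 91), (275, 93), (276, 91), (277, 90), (278, 89), (279, 91), (280, 89), (281, 85), (282, 83), (283, 85), (284, 98), (285, 117), (286, 130), (287, 132), (288, 134), (289, 131), (290, 132), (291, 133), (292, 132), (293, 132), (294, 132), (295, 131), (296, 132), (297, 131), (298, 131), (299, 127), (300, 120), (301, 124), (302, 125), (303, 106), (304, 82), (305, 73), (306, 77), (307, 79), (308, 84), (309, 84), (310, 83), (311, 82), (312, 77), (313, 61), (314, 53), (315, 62), (316, 76), (317, 90), (318, 102), (319, 108), (320, 109), (321, 110), (322, 109), (323, 111), (324, 110), (325, 112), (326, 115), (327, 122), (328, 128), (329, 129), (330, 128), (331, 129), (332, 129), (333, 128)]
```

View pics/j_z2.png

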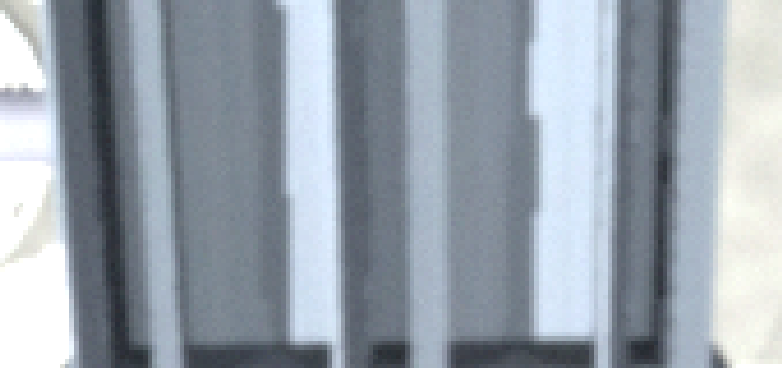

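```bash
python3 - <<'E'
from h import *
c=load("j_w")
for v,a in ((100,(190.4,186.2,314,317.8)),(150,(194,189.5,312.7,316.7))):
    P=[on(c,a[0],v,.03),on(c,a[1],v,.058),on(c,a[2],v,.03),on(c,a[3],v,.058)]
    print(np.round(P,4).tolist())
    print("mid slot floor", on(c,253.2,v,.044))
# brazier keeper/rear edges
E
```

```text
[[0.6019, -0.0933, 0.03], [0.6023, -0.0945, 0.058], [0.6025, -0.2234, 0.03], [0.603, -0.2225, 0.058]]
mid slot floor [ 0.60244759 -0.15955155  0.044     ]
[[0.5491, -0.0947, 0.03], [0.5535, -0.0952, 0.058], [0.5497, -0.2248, 0.03], [0.5541, -0.2241, 0.058]]
mid slot floor [ 0.55161254 -0.15968479  0.044     ]
```

```bash
python3 - <<'E'
from h import *
c=load("j_w");g=cv2.cvtColor(c["img"],cv2.COLOR_BGR2GRAY).astype(float)
def track(u0,u1,v0,v1,sign,name,z=.066):
    # window linear between v0 (u0) and v1 (u1)
    pts=[]
    for v in range(v0,v1):
        u=u0+(u1-u0)*(v-v0)/(v1-v0)
        xs=np.arange(int(u)-4,int(u)+5);d=sign*np.diff(g[v,xs[0]:xs[-1]+2]);d=np.clip(d,0,None)
        k=np.argmax(d);w=d[max(0,k-1):k+2];p=xs[0]+max(0,k-1)+(w*np.arange(len(w))).sum()/w.sum()+.5
        pts.append((p,v))
    pts=np.array(pts);P=np.array([on(c,*p,z) for p in pts])
    co=np.polyfit(P[:,0],P[:,1],1);r=P[:,1]-np.polyval(co,P[:,0]);ok=abs(r)<.0015
    co=np.polyfit(P[ok,0],P[ok,1],1);print(name,"slope %.4f"%co[0],"y@.56 %.4f"%np.polyval(co,.56),"std %.5f"%r[ok].std(),ok.sum())
track(241.3,243.2,80,195,-1,"s2 left rim")
track(266.7,266.7,80,195,-1,"s2 right rim")
track(257.5,257.8,80,195,1,"s2 right slot edge",.058)
track(202.8,206.5,100,160,-1,"s1 right rim")
track(196,199.7,100,150,1,"s1 right slot edge",.058)
track(186.2,189.8,100,150,-1,"s1 left slot edge",.058)
track(304.3,303.3,100,150,-1,"s3 left rim")
track(318,316.8,100,150,1,"s3 right slot edge",.058)
# keeper near edge and rear stop along columns
for n,v0,v1,s,z in (("keeper lower edge",50,85,-1,.057),("rear outer",205,225,1,.05)):
    pts=[]
    for u in list(range(208,238))+list(range(268,300)):
        d=s*np.diff(g[v0:v1,u]);k=np.argmax(d);pts.append((u,v0+k+.5))
    P=np.array([on(c,*p,z) for p in pts]);co=np.polyfit(P[:,1],P[:,0],1);r=P[:,0]-np.polyval(co,P[:,1]);ok=abs(r)<.003
    co=np.polyfit(P[ok,1],P[ok,0],1);print(n,"dx/dy %.4f x@-.16 %.4f"%(co[0],np.polyval(co,-.16)),np.median([p[1] for p in pts]),ok.sum())
E
```

```text
s2 left rim slope 0.0215 y@.56 -0.1490 std 0.00016 115
s2 right rim slope 0.0209 y@.56 -0.1725 std 0.00028 115
s2 right slot edge slope 0.0211 y@.56 -0.1644 std 0.00024 115
s1 right rim slope 0.0210 y@.56 -0.1124 std 0.00011 60
s1 right slot edge slope 0.0198 y@.56 -0.1044 std 0.00021 50
s1 left slot edge slope 0.0153 y@.56 -0.0949 std 0.00024 50
s3 left rim slope 0.0189 y@.56 -0.2092 std 0.00010 50
s3 right slot edge slope 0.0210 y@.56 -0.2240 std 0.00036 50
keeper lower edge dx/dy -0.0189 x@-.16 0.6364 62.5 62
rear outer dx/dy -0.0215 x@-.16 0.4739 220.5 62
```

```bash
python3 - <<'E'
from h import *
c=load("j_w");g=cv2.cvtColor(c["img"],cv2.COLOR_BGR2GRAY).astype(int)
for u in (220,252,280): print(u,[(v,g[v,u]) for v in range(200,226)])
for u in (220,280): print(u,[(v,g[v,u]) for v in range(30,76)])
for v in (209,211,213,215): print(v,on(c,252,v,.056))
c=load("i_w2");g=cv2.cvtColor(c["img"],cv2.COLOR_BGR2GRAY).astype(int)
for u in (180,): print(u,[(v,g[v,u]) for v in range(28,66)])
for v in (33,36,43,59,60): print(v,on(c,180,v,.057),on(c,180,v,.049))
E
```

```text
220 [(200, np.int64(85)), (201, np.int64(83)), (202, np.int64(85)), (203, np.int64(84)), (204, np.int64(74)), (205, np.int64(62)), (206, np.int64(55)), (207, np.int64(54)), (208, np.int64(54)), (209, np.int64(54)), (210, np.int64(63)), (211, np.int64(83)), (212, np.int64(111)), (213, np.int64(128)), (214, np.int64(126)), (215, np.int64(117)), (216, np.int64(109)), (217, np.int64(108)), (218, np.int64(107)), (219, np.int64(107)), (220, np.int64(118)), (221, np.int64(152)), (222, np.int64(195)), (223, np.int64(216)), (224, np.int64(219)), (225, np.int64(218))]
252 [(200, np.int64(77)), (201, np.int64(78)), (202, np.int64(78)), (203, np.int64(72)), (204, np.int64(63)), (205, np.int64(52)), (206, np.int64(46)), (207, np.int64(49)), (208, np.int64(50)), (209, np.int64(56)), (210, np.int64(68)), (211, np.int64(93)), (212, np.int64(121)), (213, np.int64(129)), (214, np.int64(120)), (215, np.int64(111)), (216, np.int64(108)), (217, np.int64(105)), (218, np.int64(107)), (219, np.int64(112)), (220, np.int64(130)), (221, np.int64(165)), (222, np.int64(199)), (223, np.int64(213)), (224, np.int64
[... 3185 characters left out ...]
p.int64(143)), (52, np.int64(143)), (53, np.int64(144)), (54, np.int64(145)), (55, np.int64(146)), (56, np.int64(144)), (57, np.int64(135)), (58, np.int64(111)), (59, np.int64(86)), (60, np.int64(84)), (61, np.int64(96)), (62, np.int64(101)), (63, np.int64(104)), (64, np.int64(106)), (65, np.int64(107))]
33 [ 0.66266227 -0.16650392  0.057     ] [ 0.66393167 -0.16484798  0.049     ]
36 [ 0.65959993 -0.16632448  0.057     ] [ 0.66080966 -0.16466504  0.049     ]
43 [ 0.65239925 -0.16590254  0.057     ] [ 0.65346865 -0.16423488  0.049     ]
59 [ 0.63564426 -0.16492076  0.057     ] [ 0.63638716 -0.16323397  0.049     ]
60 [ 0.63458313 -0.16485858  0.057     ] [ 0.63530535 -0.16317058  0.049     ]
```

```bash
python3 - <<'E'
from h import *
st();move([.46,-.345,.29],rot(-1.571))
E
```

```text
t 24.97 p [ 0.5348 -0.1606  0.2559] yaw -1.567 z [ 0.001  0.    -1.   ] F [ 0.5 -0.3  0.2] g 0.347 q [-0.43  0.04  1.67  0.    1.42  1.13]
cmd [18.41, 7.55, -3.42] [-0.07, 0.01, 0.23] rows 4.840629926960221 0.03303620393092173
```

>>> {"op": "drive_tool", "data": {"commands": [[18.4, 7.5, -3.4, 0, 0, 0], [18.4, 7.5, -3.4, 0, 0, 0], [18.4, 7.5, -3.4, 0, 0, 0], [18.4, 7.5, -3.4, 0, 0, 0], [18.4, 7.5, -3.4, 0, 0, 0], [18.4, 7.5, -3.4, 0, 0, 0], [18.4, 7.5, -3.4, 0, 0, 0], [18.4, 7.5, -3.4, 0, 0, 0]]}}

```text
t: 25.63
position: [0.4603, -0.3455, 0.2902]
tool_rot: [0.708, -0.706, 0.001, -0.001]
wrist_force: [-0.7, -0.1, -0.4]
grip_width: 0.352
```

```bash
python3 - <<'E'
from h import *
st();c=snap("wrist","k_w");st()
crop(c,110,30,400,260,2.7,"k_z")
E
```

```text
t 25.63 p [ 0.4603 -0.3455  0.2902] yaw -1.569 z [ 0.002  0.    -1.   ] F [-0.7 -0.1 -0.4] g 0.352 q [-0.78  0.07  1.59  0.    1.49  0.79]
t 25.68 p [ 0.4606 -0.3447  0.2899] yaw -1.567 z [ 0.002  0.    -1.   ] F [-0.4  0.   0.6] g 0.344 q [-0.78  0.07  1.59  0.    1.49  0.79]
```

View pics/k_z.png

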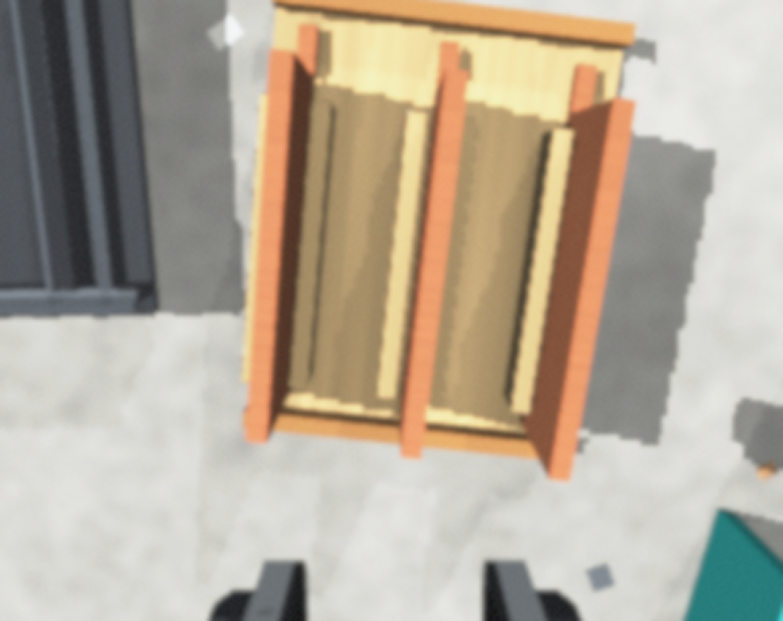

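```bash
python3 - <<'E'
from h import *
c=load("k_w");im=c["img"].astype(int);b,g,r=im[...,0],im[...,1],im[...,2]
m=((r>200)&(g<175)&(b<135)).astype(np.uint8)
def center(v,u):  # centre of bright run near u
    us=[x for x in range(int(u)-8,int(u)+9) if m[v,x]]
    return np.mean(us),len(us)
Z=lambda x,y:(110+x/2.7,30+y/2.7)
for n,(b0,t0) in dict(L=((258,440),(283,52)),M=((412,456),(453,72)),R=((560,477),(622,102))).items():
    b0=Z(*b0);t0=Z(*t0);pts=[]
    for v in range(int(t0[1])+12,int(b0[1])-6):
        u=t0[0]+(b0[0]-t0[0])*(v-t0[1])/(b0[1]-t0[1]);q,k=center(v,u)
        if k>4: pts.append((q,v))
    P=np.array([on(c,*p,.098) for p in pts]);co=np.polyfit(P[:,0],P[:,1],1)
    B=on(c,*b0,.098);T=on(c,*t0,.098)
    mx=(B[0]+T[0])/2
    print(n,"ends x",B[0].round(4),T[0].round(4),"len %.4f"%np.hypot(T[0]-B[0],T[1]-B[1]),"yaw %.4f"%np.arctan(co[0]),"mid",round(mx,4),np.polyval(co,mx).round(4),"rms",(P[:,1]-np.polyval(co,P[:,0])).std().round(5))
E
```

```text
L ends x 0.4356 0.5733 len 0.1383 yaw -0.1039 mid 0.5044 -0.3018 rms 0.00029
M ends x 0.4294 0.5671 len 0.1383 yaw -0.1088 mid 0.4982 -0.3613 rms 0.00041
R ends x 0.421 0.5576 len 0.1373 yaw -0.1115 mid 0.4893 -0.4191 rms 0.00022
```

```bash
python3 - <<'E'
from h import *
st();move([.5044,-.3018,.16],rot(-np.pi/2-.105))
E
```

```text
t 25.68 p [ 0.4606 -0.3447  0.2899] yaw -1.567 z [ 0.002  0.    -1.   ] F [-0.4  0.   0.6] g 0.344 q [-0.78  0.07  1.59  0.    1.49  0.79]
cmd [-4.27, -4.37, 13.0] [-0.09, 0.03, 6.21] rows 3.444483655347773 0.867939672053856
```

>>> {"op": "drive_tool", "data": {"commands": [[-4.3, -4.4, 4, 0, 0, 6.2], [-4.3, -4.4, 9, 0, 0, 6.2], [-4.3, -4.4, 13, 0, 0, 6.2], [-4.3, -4.4, 13, 0, 0, 6.2], [-4.3, -4.4, 13, 0, 0, 6.2], [-4.3, -4.4, 13, 0, 0, 6.2], [-4.3, -4.4, 13, 0, 0, 6.2]]}}

```text
t: 26.27
position: [0.5059, -0.3017, 0.1622]
tool_rot: [-0.67, 0.743, -0.002, 0.001]
wrist_force: [0.3, -0.5, -0.0]
grip_width: 0.353
```

```bash
python3 - <<'E'
from h import *
st();snap("wrist","l_w");move([.5044,-.3018,.054],rot(-np.pi/2-.105))
E
```

```text
t 26.27 p [ 0.5059 -0.3017  0.1622] yaw -1.674 z [ 0.004 -0.001 -1.   ] F [ 0.3 -0.5 -0. ] g 0.353 q [-0.67  0.19  1.69  0.    1.25  1.  ]
cmd [-0.06, 0.25, 10.91] [-0.31, -0.11, 0.05] rows 2.6169692075403095 0.04604428984843189
```

View pics/l_w.png

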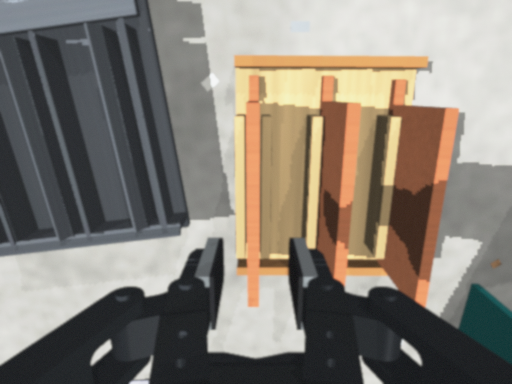

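>>> {"op": "drive_tool", "data": {"commands": [[-0.1, 0.2, 3.5, -0.3, 0, 0], [-0.1, 0.2, 7, -0.3, 0, 0], [-0.1, 0.2, 10, -0.3, 0, 0], [-0.1, 0.2, 10.8, -0.3, 0, 0], [-0.1, 0.2, 10.8, -0.3, 0, 0], [-0.1, 0.2, 10.8, -0.3, 0, 0], [-0.1, 0.2, 10.8, -0.3, 0, 0]]}}

```text
t: 26.9
position: [0.5068, -0.3032, 0.0584]
tool_rot: [-0.669, 0.743, -0.003, -0.0]
wrist_force: [0.2, 0.2, 0.9]
grip_width: 0.347
```

>>> {"op": "drive_tool", "data": {"commands": [[0, 0, 0, 0, 0, 0], [0, 0, 0, 0, 0, 0], [0, 0, 0, 0, 0, 0], [0, 0, 0, 0, 0, 0], [0, 0, 0, 0, 0, 0]], "gripper": 0, "force": 60}}

```text
t: 27.32
position: [0.509, -0.3027, 0.0615]
tool_rot: [-0.669, 0.743, -0.005, 0.001]
wrist_force: [0.7, 7.2, 9.1]
grip_width: 0.088
```

```bash
python3 - <<'E'
from h import *
st()
E
```

```text
t 27.32 p [ 0.509  -0.3027  0.0615] yaw -1.676 z [ 0.008 -0.005 -1.   ] F [0.7 7.2 9.1] g 0.088 q [-0.67  0.31  1.75  0.    1.06  1.  ]
```

>>> {"op": "drive_tool", "data": {"commands": [[0, 0, -3, 0, 0, 0], [0, 0, -6, 0, 0, 0], [0, 0, -9, 0, 0, 0], [0, 0, -12, 0, 0, 0], [0, 0, -12, 0, 0, 0], [0, 0, -12, 0, 0, 0], [0, 0, -12, 0, 0, 0]]}}

```text
t: 27.9
position: [0.5076, -0.3019, 0.1812]
tool_rot: [-0.669, 0.743, -0.004, 0.001]
wrist_force: [-0.2, -0.3, -3.4]
grip_width: 0.086
```

```bash
python3 - <<'E'
from h import *
st();snap("wrist","l_w2");c=snap("side","l_side");crop(c,200,120,400,270,4,"l_sz")
E
```

```text
t 27.90 p [ 0.5076 -0.3019  0.1812] yaw -1.676 z [ 0.008 -0.005 -1.   ] F [-0.2 -0.3 -3.4] g 0.086 q [-0.67  0.17  1.68  0.    1.28  1.  ]
```

View pics/l_w2.png

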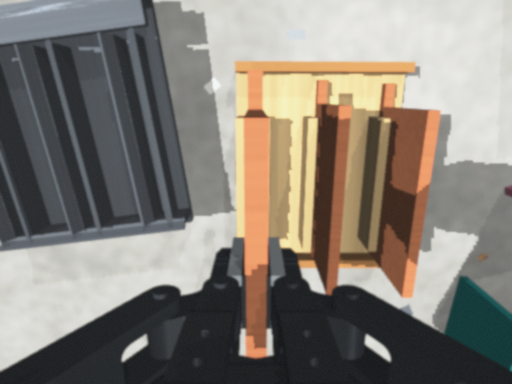

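View pics/l_sz.png

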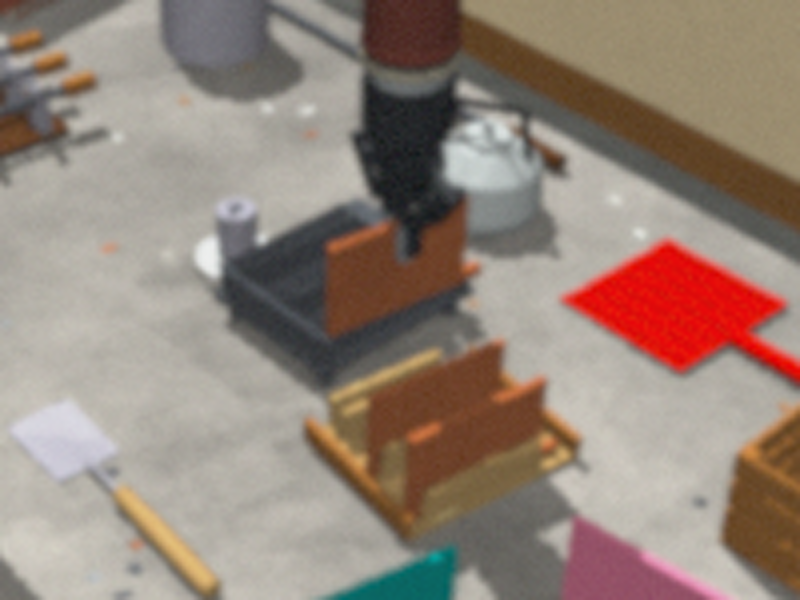

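```bash
cat > tile.py <<'E'
from h import *
def tile_in_tool(c,vf,vr,u=257):
    from scipy.optimize import brentq
    T=np.eye(4); s=sense()
    d=get_image("wrist")["mount"]
    def y(v,dz):
        r=d[:3,:3]@np.array([(u-c["cx"])/c["f"],(v-c["cy"])/c["f"],1]);o=d[:3,3];return (o+r*(dz-o[2])/r[2])[1]
    dz=brentq(lambda z:y(vr,z)-y(vf,z)-.140,-.08,.0)
    yf,yr=y(vf,dz),y(vr,dz)
    print("top at tool z %.4f -> h(TCP) %.4f ; a(TCP ahead of tile centre) %.4f"%(dz,.090+dz,(yf+yr)/2)); 
    for z in (-.044,-.0365): print(z,y(vf,z),y(vr,z))
E
python3 - <<'E'
from tile import *
c=load("l_w2")
g=c["img"][:,:,2].astype(int)
print([(v,g[v,257]) for v in range(108,126)],[(v,g[v,256]) for v in range(348,364)])
tile_in_tool(c,117,357.5)
E
```

```text
[(108, np.int64(226)), (109, np.int64(188)), (110, np.int64(137)), (111, np.int64(110)), (112, np.int64(106)), (113, np.int64(104)), (114, np.int64(106)), (115, np.int64(103)), (116, np.int64(111)), (117, np.int64(159)), (118, np.int64(217)), (119, np.int64(234)), (120, np.int64(237)), (121, np.int64(237)), (122, np.int64(238)), (123, np.int64(238)), (124, np.int64(238)), (125, np.int64(238))] [(348, np.int64(197)), (349, np.int64(223)), (350, np.int64(229)), (351, np.int64(232)), (352, np.int64(233)), (353, np.int64(232)), (354, np.int64(230)), (355, np.int64(229)), (356, np.int64(220)), (357, np.int64(187)), (358, np.int64(126)), (359, np.int64(67)), (360, np.int64(36)), (361, np.int64(30)), (362, np.int64(27)), (363, np.int64(29))]Traceback (most recent call last):
  File "<stdin>", line 5, in <module>
  File "tile.py", line 8, in tile_in_tool
    dz=brentq(lambda z:y(vr,z)-y(vf,z)-.140,-.08,.0)
    r = _zeros._brentq(f, a, b, xtol, rtol, maxiter, args, full_output, disp)
ValueError: f(a) and f(b) must have different signs
```

```bash
python3 - <<'E'
from h import *
c=load("l_w2");d=get_image("wrist")["mount"]
for z in (-.0385,-.0365,-.0345):
    r=d[:3,:3]@np.array([0,(117.2-c["cy"])/c["f"],1]);o=d[:3,3];print(z,(o+r*(z-o[2])/r[2])[1])
E
```

```text
-0.0385 -0.06659568881021521
-0.0365 -0.06646772814045773
-0.0345 -0.06633976747070026
```

```bash
cat >> tile.py <<'E'
YAW=.021; S2=np.array([.5606,-.1595])
ex=np.array([np.cos(YAW),np.sin(YAW),0]);ey=np.array([-np.sin(YAW),np.cos(YAW),0])
def tm(slot,X,Z,th,a,h,dth=0.,Y=0):
    """X,Z mm: tile bottom-centre in slot frame; a,h mm TCP in tile"""
    o=np.array([S2[0],S2[1],0])+ey*(2-slot)*.06
    x=X+a*np.cos(th)+h*np.sin(th);z=30+Z-a*np.sin(th)+h*np.cos(th)
    p=o+ex*x/1000+ey*Y/1000+np.array([0,0,z/1000])
    M=rot(-np.pi/2+YAW,th+dth,ey);print("target",p.round(4));move(p,M)
def where(slot,a,h,dth=0.):
    s=sense();M=R.from_quat(s["tool_rot"]).as_matrix()
    o=np.array([S2[0],S2[1],0])+ey*(2-slot)*.06;p=s["position"]-o
    up=-M[:,2];th=np.arctan2(up@ex,up[2])-dth;roll=up@ey
    X=p@ex*1000-a*np.cos(th)-h*np.sin(th);Z=p[2]*1000-30+a*np.sin(th)-h*np.cos(th)
    yaw=np.arctan2(M[1,0],M[0,0])+np.pi/2-YAW
    print("t %.2f X %.1f Y %.1f Z %.1f th %.3f (nose z %.1f rear z %.1f) yawerr %.3f roll %.3f F"%(s["t"],X,p@ey*1000,Z,th,Z-90*np.sin(th),Z+70*np.sin(th),yaw,roll),np.round(s["wrist_force"],1),"g %.3f"%s["grip_width"])
E
python3 - <<'E'
from tile import *
st();tm(1,-30,100,.3,4,53.5,-.008)
E
```

```text
t 28.10 p [ 0.507  -0.3014  0.1795] yaw -1.676 z [ 0.005 -0.003 -1.   ] F [ 0.3  0.5 -3.2] g 0.085 q [-0.67  0.17  1.68  0.    1.28  1.  ]
target [ 0.549  -0.0997  0.1799]
cmd [-20.49, -2.06, -0.08] [-17.02, 0.9, -7.18] rows 4.938843289293252 2.583247149979501
```

>>> {"op": "drive_tool", "data": {"commands": [[-4, -0.5, -1, -4, 0, -2], [-8, -1, -1, -8, 0, -4], [-12, -1.5, -0.5, -12, 0.5, -5], [-16, -2, -0.1, -17, 0.9, -7.2], [-20.5, -2, -0.1, -17, 0.9, -7.2], [-20.5, -2, -0.1, -17, 0.9, -7.2], [-20.5, -2, -0.1, -17, 0.9, -7.2], [-20.5, -2, -0.1, -17, 0.9, -7.2]]}}

```text
t: 28.77
position: [0.5482, -0.0996, 0.1794]
tool_rot: [0.707, -0.692, -0.102, 0.104]
wrist_force: [0.5, -0.3, -2.1]
grip_width: 0.087
```

>>> {"op": "drive_tool", "data": {"commands": [[0, 0, 0, 0, 0, 0], [0, 0, 0, 0, 0, 0]]}}

```text
t: 28.93
position: [0.5478, -0.1012, 0.1795]
tool_rot: [0.707, -0.692, -0.102, 0.104]
wrist_force: [0.3, 0.8, -2.6]
grip_width: 0.086
```

```bash
python3 - <<'E'
from tile import *
st();where(1,4,53.5,-.008);c=snap("wrist","m_w");tm(1,-25,45,.3,4,53.5,-.008)
E
```

```text
t 28.93 p [ 0.5478 -0.1012  0.1795] yaw -1.550 z [-0.288 -0.007 -0.958] F [ 0.3  0.8 -2.6] g 0.086 q [-0.27  0.33  1.52 -0.08  1.57  1.29]
t 28.93 X -31.2 Y -1.4 Z 99.5 th 0.300 (nose z 72.9 rear z 120.2) yawerr -0.000 roll 0.001 F [ 0.3  0.8 -2.6] g 0.086
target [ 0.554  -0.0996  0.1249]
cmd [-0.15, -2.16, 5.06] [0.0, -0.03, -0.05] rows 1.3194362612028965 0.008046112485378502
```

View pics/m_w.png

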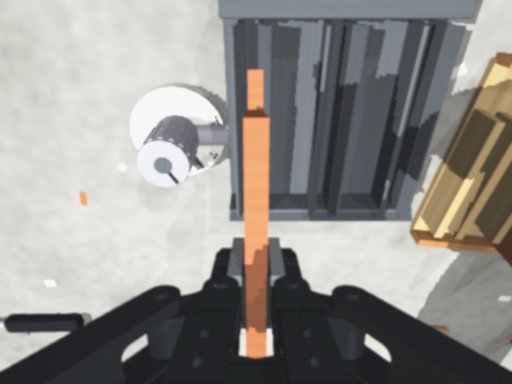

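>>> {"op": "drive_tool", "data": {"commands": [[-0.1, -0.7, 1.7, 0, 0, 0], [-0.1, -1.4, 3.4, 0, 0, 0], [-0.1, -1.8, 4, 0, 0, 0], [-0.1, -1.8, 4, 0, 0, 0], [-0.1, -1.8, 4, 0, 0, 0], [-0.1, -1.8, 4, 0, 0, 0]]}}

```text
t: 29.48
position: [0.554, -0.1008, 0.1371]
tool_rot: [0.706, -0.693, -0.101, 0.104]
wrist_force: [-0.2, -1.0, -2.7]
grip_width: 0.086
```

```bash
python3 - <<'E'
from tile import *
where(1,4,53.5,-.008);c=snap("wrist","m_w2");
g=np.clip((c["img"][0:150,190:330].astype(float)-20)*1.6,0,255).astype(np.uint8)
cv2.imwrite("pics/m_z.png",cv2.resize(g,None,fx=4,fy=4,interpolation=cv2.INTER_CUBIC))
E
```

```text
t 29.48 X -24.9 Y -1.2 Z 57.2 th 0.299 (nose z 30.7 rear z 77.8) yawerr -0.001 roll 0.001 F [-0.2 -1.  -2.7] g 0.086
```

View pics/m_z.png

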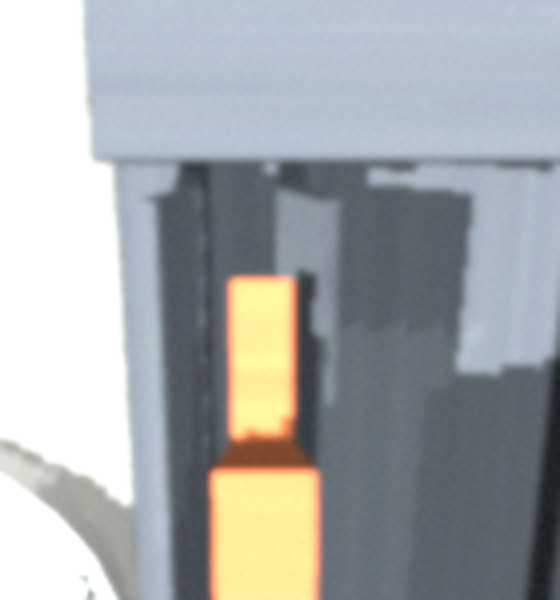

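```bash
python3 - <<'E'
from tile import *
c=load("m_w2")
o=np.array([S2[0],S2[1],0])+ey*.06
def Y(u,v,z): p=on(c,190+u/4,v/4,z)-o; return round(p@ex*1000,1),round(p@ey*1000,1)
print("right slot edge",Y(275,230,.058),"right rim",Y(340,230,.066),"left rim",Y(160,230,.066),"left floor/wall lower",Y(212,230,.03),"left upper",Y(200,230,.058))
print("nose edges",Y(229,285,.070),Y(297,285,.070))
E
```

```text
right slot edge (np.float64(67.3), np.float64(-5.1)) right rim (np.float64(68.9), np.float64(-13.5)) left rim (np.float64(68.9), np.float64(10.1)) left floor/wall lower (np.float64(61.8), np.float64(4.5)) left upper (np.float64(67.3), np.float64(5.2))
nose edges (np.float64(62.9), np.float64(1.0)) (np.float64(62.8), np.float64(-7.9))
```

```bash
sed -i 's/S2=np.array(\[.5606,-.1595\])/S2=np.array([.5606,-.1572])/' tile.py; python3 - <<'E'
from tile import *
where(1,4,53.5,-.008);tm(1,-24,36,.3,4,53.5,-.008)
E
```

```text
t 29.53 X -24.7 Y -3.4 Z 57.3 th 0.298 (nose z 30.9 rear z 77.9) yawerr -0.001 roll 0.001 F [ 0.4 -0.2 -2. ] g 0.087
target [ 0.555  -0.0973  0.1159]
cmd [-0.34, -0.69, 2.02] [-0.1, -0.07, -0.09] rows 0.519494317894259 0.021427280644293764
```

>>> {"op": "drive_tool", "data": {"commands": [[-0.35, 0, 0, -0.1, 0, 0], [-0.35, -0.3, 0.8, -0.1, 0, 0], [-0.35, -0.5, 1.5, -0.1, 0, 0], [-0.35, -0.7, 2, -0.1, 0, 0], [-0.35, -0.7, 2, -0.1, 0, 0], [-0.35, -0.7, 2, -0.1, 0, 0]]}}

```text
t: 30.03
position: [0.5545, -0.097, 0.1152]
tool_rot: [0.706, -0.693, -0.102, 0.105]
wrist_force: [-0.9, 0.2, -2.7]
grip_width: 0.084
```

```bash
python3 - <<'E'
from tile import *
where(1,4,53.5,-.008);c=snap("wrist","m_w3");tm(1,-20,28.5,.3,4,53.5,-.008)
g=np.clip((c["img"][0:150,190:330].astype(float)-20)*1.6,0,255).astype(np.uint8)
cv2.imwrite("pics/m_z3.png",cv2.resize(g,None,fx=4,fy=4,interpolation=cv2.INTER_CUBIC))
E
```

```text
t 30.03 X -24.6 Y 0.3 Z 35.3 th 0.302 (nose z 8.5 rear z 56.1) yawerr -0.001 roll 0.001 F [-0.9  0.2 -2.7] g 0.084
target [ 0.559  -0.0972  0.1084]
cmd [0.01, -0.61, 0.58] [0.05, -0.06, -0.08] rows 0.20090324407063428 0.015848100142146264
```

View pics/m_z3.png

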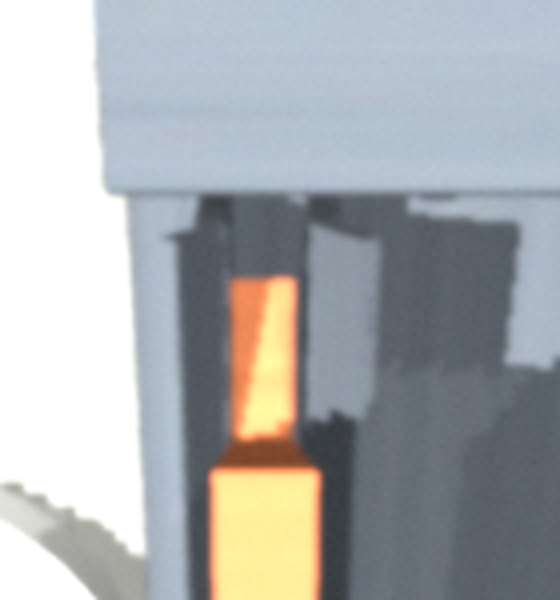

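>>> {"op": "drive_tool", "data": {"commands": [[0, -0.2, 0.3, 0, 0, 0], [0, -0.6, 0.55, 0, 0, 0], [0, -0.6, 0.55, 0, 0, 0], [0, -0.6, 0.55, 0, 0, 0]]}}

```text
t: 30.42
position: [0.559, -0.097, 0.1084]
tool_rot: [0.706, -0.693, -0.102, 0.105]
wrist_force: [-0.1, 0.8, -2.2]
grip_width: 0.083
```

```bash
python3 - <<'E'
from tile import *
where(1,4,53.5,-.008);tm(1,-10,28,.3,4,53.5,-.008);tm(1,1,28,.3,4,53.5,-.008)
E
```

```text
t 30.42 X -20.1 Y 0.2 Z 28.5 th 0.301 (nose z 1.8 rear z 49.3) yawerr -0.001 roll 0.001 F [-0.1  0.8 -2.2] g 0.083
target [ 0.569  -0.097   0.1079]
cmd [0.02, -0.97, -0.24] [0.08, -0.05, -0.08] rows 0.23978545697805437 0.017048499371012837
target [ 0.58   -0.0968  0.1079]
cmd [0.02, -2.02, -0.56] [0.08, -0.05, -0.08] rows 0.5034199380687803 0.017048499371012837
```

>>> {"op": "drive_tool", "data": {"commands": [[0, -0.5, -0.1, 0, 0, 0], [0, -1, -0.25, 0, 0, 0], [0, -1.5, -0.4, 0, 0, 0], [0, -2, -0.55, 0, 0, 0], [0, -2, -0.55, 0, 0, 0], [0, -2, -0.55, 0, 0, 0]]}}

```text
t: 30.92
position: [0.5801, -0.0966, 0.1078]
tool_rot: [0.706, -0.692, -0.102, 0.105]
wrist_force: [-0.2, 1.2, -2.6]
grip_width: 0.089
```

```bash
python3 - <<'E'
from tile import *
where(1,4,53.5,-.008);c=snap("wrist","m_w4");
crop(c,190,0,330,150,4,"m_z4")
for th in (.2,.1,0): tm(1,1-th*0,90*np.sin(th)+1,th,4,53.5,-.008)
E
```

```text
t 30.92 X 1.1 Y 0.2 Z 27.9 th 0.301 (nose z 1.2 rear z 48.7) yawerr -0.001 roll 0.001 F [-0.2  1.2 -2.6] g 0.089
target [ 0.5749 -0.0969  0.1005]
cmd [0.02, 0.26, 0.83] [5.82, -0.06, -0.07] rows 0.20973129654573477 0.813472559885071
target [ 0.5697 -0.097   0.0928]
cmd [0.02, 0.54, 1.72] [11.55, -0.06, -0.06] rows 0.432907606465854 1.6136490455198644
target [ 0.5643 -0.0971  0.0845]
cmd [0.02, 0.81, 2.67] [17.28, -0.06, -0.06] rows 0.669647010221854 2.4138545864799994
```

View pics/m_z4.png

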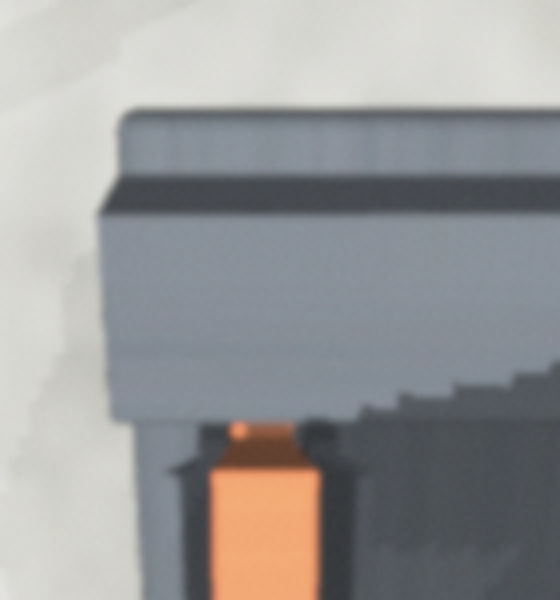

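>>> {"op": "drive_tool", "data": {"commands": [[0, 0.15, 0.4, 2.9, 0, 0], [0, 0.26, 0.83, 5.8, 0, 0], [0, 0.4, 1.25, 8.7, 0, 0], [0, 0.54, 1.7, 11.5, 0, 0], [0, 0.7, 2.2, 14.4, 0, 0], [0, 0.82, 2.65, 17.3, 0, 0], [0, 0.82, 2.65, 17.3, 0, 0], [0, 0.82, 2.65, 17.3, 0, 0]]}}

```text
t: 31.63
position: [0.5635, -0.097, 0.0852]
tool_rot: [0.714, -0.7, 0.003, -0.002]
wrist_force: [0.2, -0.3, -2.9]
grip_width: 0.085
```

```bash
python3 - <<'E'
from tile import *
where(1,4,53.5,-.008);c=snap("wrist","m_w5");
tm(1,0,-1,0,4,53.5,-.008)
E
```

```text
t 31.63 X 0.1 Y 0.2 Z 1.7 th 0.001 (nose z 1.6 rear z 1.7) yawerr -0.001 roll 0.001 F [ 0.2 -0.3 -2.9] g 0.085
target [ 0.5633 -0.0971  0.0825]
cmd [0.0, 0.09, 0.28] [0.04, -0.08, -0.07] rows 0.07103813270704043 0.015463290892034572
```

View pics/m_w5.png

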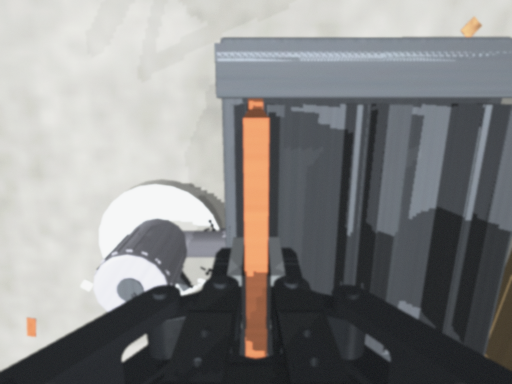

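>>> {"op": "drive_tool", "data": {"commands": [[0, 0, 0.15, 0, 0, 0], [0, 0, 0.25, 0, 0, 0], [0, 0, 0.3, 0, 0, 0], [0, 0, 0.3, 0, 0, 0]]}}

```text
t: 32.02
position: [0.565, -0.0973, 0.0836]
tool_rot: [0.714, -0.7, 0.003, -0.002]
wrist_force: [-3.9, 1.1, 6.8]
grip_width: 0.086
```

```bash
python3 - <<'E'
from tile import *
where(1,4,53.5,-.008)
E
```

```text
t 32.02 X 1.6 Y -0.2 Z 0.1 th 0.001 (nose z -0.0 rear z 0.2) yawerr -0.001 roll 0.002 F [-3.9  1.1  6.8] g 0.086
```

>>> {"op": "drive_tool", "data": {"commands": [[0, 0, 0, 0, 0, 0], [0, 0, 0, 0, 0, 0], [0, 0, 0, 0, 0, 0], [0, 0, 0, 0, 0, 0]], "gripper": 0.35}}

```text
t: 32.35
position: [0.5652, -0.0973, 0.0836]
tool_rot: [0.714, -0.7, 0.003, -0.002]
wrist_force: [-0.2, -0.1, -0.3]
grip_width: 0.348
```

>>> {"op": "drive_tool", "data": {"commands": [[0, 0, -2, 0, 0, 0], [0, 0, -5, 0, 0, 0], [0, 0, -9, 0, 0, 0], [0, 0, -12, 0, 0, 0], [0, 0, -12, 0, 0, 0], [0, 0, -12, 0, 0, 0]]}}

```text
t: 32.85
position: [0.5661, -0.0976, 0.2063]
tool_rot: [0.714, -0.7, 0.006, -0.003]
wrist_force: [0.3, 0.3, 0.0]
grip_width: 0.349
```

```bash
python3 - <<'E'
from tile import *
st();c=snap("wrist","m_w6");
move([.4982+.002,-.3613,.20],rot(-np.pi/2-.108))
E
```

```text
t 32.85 p [ 0.5661 -0.0976  0.2063] yaw -1.551 z [ 0.012 -0.003 -1.   ] F [0.3 0.3 0. ] g 0.349 q [-0.31  0.11  1.7   0.    1.32  1.24]
cmd [26.28, 6.99, 0.4] [-0.48, -0.1, 7.35] rows 6.520833148190707 1.0288988185047967
```

View pics/m_w6.png

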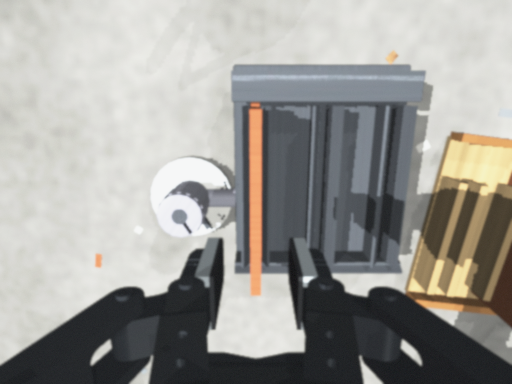

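>>> {"op": "drive_tool", "data": {"commands": [[26.3, 6.9, 0.4, -0.5, 0, 7.3], [26.3, 6.9, 0.4, -0.5, 0, 7.3], [26.3, 6.9, 0.4, -0.5, 0, 7.3], [26.3, 6.9, 0.4, -0.5, 0, 7.3], [26.3, 6.9, 0.4, -0.5, 0, 7.3], [26.3, 6.9, 0.4, -0.5, 0, 7.3], [26.3, 6.9, 0.4, -0.5, 0, 7.3], [26.3, 6.9, 0.4, -0.5, 0, 7.3]]}}

```text
t: 33.57
position: [0.4982, -0.3655, 0.1972]
tool_rot: [-0.666, 0.746, 0.001, -0.002]
wrist_force: [-1.1, 0.3, 0.0]
grip_width: 0.349
```

```bash
python3 - <<'E'
from tile import *
st();move([.4985,-.3613,.12],rot(-np.pi/2-.108))
E
```

```text
t 33.57 p [ 0.4982 -0.3655  0.1972] yaw -1.683 z [-0.004 -0.001 -1.   ] F [-1.1  0.3  0. ] g 0.349 q [-0.76  0.23  1.58 -0.    1.33  0.93]
cmd [-0.43, -0.01, 7.72] [0.22, -0.06, -0.24] rows 1.8539848271775397 0.04645992484483131
```

>>> {"op": "drive_tool", "data": {"commands": [[-0.4, 0, 3, 0.2, 0, -0.2], [-0.4, 0, 6, 0.2, 0, -0.2], [-0.4, 0, 7.5, 0.2, 0, -0.2], [-0.4, 0, 7.7, 0.2, 0, -0.2], [-0.4, 0, 7.7, 0.2, 0, -0.2], [-0.4, 0, 7.7, 0.2, 0, -0.2]]}}

```text
t: 34.07
position: [0.4987, -0.3612, 0.1204]
tool_rot: [-0.668, 0.744, -0.0, -0.0]
wrist_force: [0.5, 0.8, 0.9]
grip_width: 0.354
```

```bash
python3 - <<'E'
from tile import *
st();c=snap("wrist","n_w");move([.4985,-.3613,.054],rot(-np.pi/2-.108))
E
```

```text
t 34.07 p [ 0.4987 -0.3612  0.1204] yaw -1.679 z [-0.001 -0.001 -1.   ] F [0.5 0.8 0.9] g 0.354 q [-0.75  0.3   1.65 -0.    1.19  0.93]
cmd [-0.05, 0.08, 6.74] [-0.06, -0.12, -0.01] rows 1.6166089682650835 0.018194236855621073
```

View pics/n_w.png

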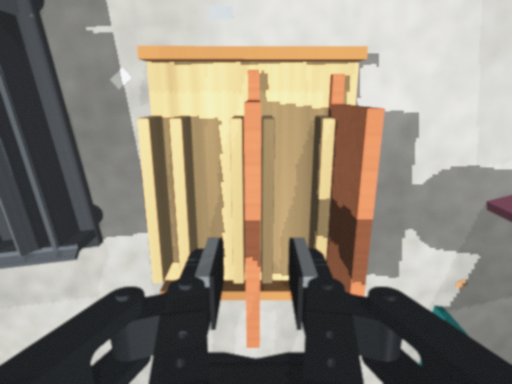

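>>> {"op": "drive_tool", "data": {"commands": [[-0.15, 0.1, 2, 0, 0, 0], [-0.15, 0.1, 4, 0, 0, 0], [-0.15, 0.1, 6, 0, 0, 0], [-0.15, 0.1, 6.7, 0, 0, 0], [-0.15, 0.1, 6.7, 0, 0, 0], [-0.15, 0.1, 6.7, 0, 0, 0], [-0.15, 0.1, 6.7, 0, 0, 0]]}}

```text
t: 34.7
position: [0.4996, -0.3612, 0.0565]
tool_rot: [-0.668, 0.744, -0.003, -0.0]
wrist_force: [1.4, 0.4, -0.8]
grip_width: 0.348
```

>>> {"op": "drive_tool", "data": {"commands": [[0, 0, 0, 0, 0, 0], [0, 0, 0, 0, 0, 0], [0, 0, 0, 0, 0, 0], [0, 0, 0, 0, 0, 0], [0, 0, 0, 0, 0, 0]], "gripper": 0, "force": 60}}

```text
t: 35.12
position: [0.5008, -0.3618, 0.0585]
tool_rot: [-0.668, 0.744, -0.004, 0.0]
wrist_force: [0.8, 2.6, 6.8]
grip_width: 0.088
```

```bash
python3 - <<'E'
from h import *
st()
E
```

```text
t 35.12 p [ 0.5008 -0.3618  0.0585] yaw -1.679 z [ 0.006 -0.006 -1.   ] F [0.8 2.6 6.8] g 0.088 q [-0.75  0.37  1.68 -0.    1.08  0.93]
```

>>> {"op": "drive_tool", "data": {"commands": [[0, 0, -3, 0, 0, 0], [0, 0, -6, 0, 0, 0], [0, 0, -9, 0, 0, 0], [0, 0, -12.3, 0, 0, 0], [0, 0, -12.3, 0, 0, 0], [0, 0, -12.3, 0, 0, 0], [0, 0, -12.3, 0, 0, 0]]}}

```text
t: 35.7
position: [0.4997, -0.3608, 0.1809]
tool_rot: [-0.668, 0.744, -0.004, 0.0]
wrist_force: [0.0, -0.7, -2.5]
grip_width: 0.089
```

```bash
cat >> tile.py <<'E'
def front(c,h):
    col=c["img"][95:140,250:262,2].astype(float).mean(1);d=np.diff(col);k=np.argmax(d);w=np.clip(d[k-1:k+2],0,None)
    v=95+k-1+(w*np.arange(3)).sum()/w.sum()+.5
    D=get_image("wrist")["mount"];r=D[:3,:3]@np.array([0,(v-c["cy"])/c["f"],1]);o=D[:3,3];z=(h-90)/1000
    print("v",v,"a %.1f"%(70+1000*(o+r*(z-o[2])/r[2])[1]))
E
python3 - <<'E'
from tile import *
st();c=snap("wrist","n_w2");front(load("l_w2"),53.5);front(c,50.5);tm(2,-30,100,.3,3,50.5,-.006)
E
```

```text
t 35.70 p [ 0.4997 -0.3608  0.1809] yaw -1.679 z [ 0.005 -0.005 -1.   ] F [ 0.  -0.7 -2.5] g 0.089 q [-0.75  0.23  1.61 -0.    1.29  0.93]
v 117.24864498644986 a 3.5
v 112.61376404494382 a 2.0
target [ 0.5484 -0.1575  0.1774]
cmd [-20.68, -2.72, 0.13] [-16.98, 0.92, -7.38] rows 5.002783898351393 2.58908483916111
```

View pics/n_w2.png

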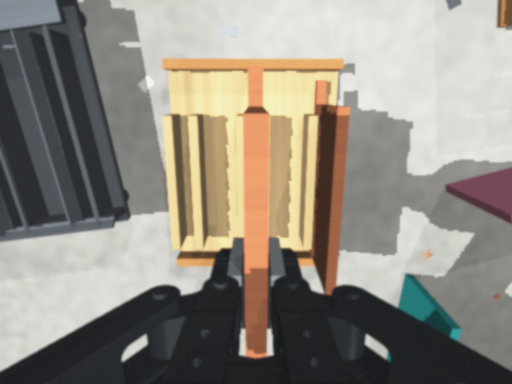

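>>> {"op": "drive_tool", "data": {"commands": [[-4, -0.5, -1, -4, 0, -2], [-8, -1, -1, -8, 0, -4], [-12, -1.5, -0.5, -12, 0.5, -5], [-16, -2, -0.1, -17, 0.9, -7.4], [-20.7, -2.7, 0, -17, 0.9, -7.4], [-20.7, -2.7, 0, -17, 0.9, -7.4], [-20.7, -2.7, 0, -17, 0.9, -7.4], [-20.7, -2.7, 0, -17, 0.9, -7.4]]}}

```text
t: 36.52
position: [0.5479, -0.1571, 0.1776]
tool_rot: [0.707, -0.691, -0.103, 0.105]
wrist_force: [0.4, -1.3, -1.4]
grip_width: 0.084
```

>>> {"op": "drive_tool", "data": {"commands": [[0, 0, 0, 0, 0, 0], [0, 0, 0, 0, 0, 0]]}}

```text
t: 36.68
position: [0.5472, -0.1587, 0.1773]
tool_rot: [0.707, -0.692, -0.103, 0.105]
wrist_force: [0.5, 0.3, -2.1]
grip_width: 0.083
```

```bash
python3 - <<'E'
from tile import *
where(2,2.5,50.5,-.006);tm(2,-25,57,.3,2.5,50.5,-.006)
E
```

```text
t 36.68 X -30.8 Y -1.2 Z 99.9 th 0.302 (nose z 73.1 rear z 120.7) yawerr -0.000 roll -0.000 F [ 0.5  0.3 -2.1] g 0.083
target [ 0.5529 -0.1574  0.1345]
cmd [-0.12, -1.8, 3.93] [0.12, 0.01, -0.01] rows 1.0368245324252967 0.01727542171443442
```

>>> {"op": "drive_tool", "data": {"commands": [[-0.1, -0.7, 1.7, 0, 0, 0], [-0.1, -1.4, 3.4, 0, 0, 0], [-0.1, -1.8, 3.9, 0, 0, 0], [-0.1, -1.8, 3.9, 0, 0, 0], [-0.1, -1.8, 3.9, 0, 0, 0], [-0.1, -1.8, 3.9, 0, 0, 0]]}}

```text
t: 37.18
position: [0.5534, -0.1584, 0.1359]
tool_rot: [0.706, -0.692, -0.103, 0.105]
wrist_force: [0.7, -0.5, -1.7]
grip_width: 0.085
```

```bash
python3 - <<'E'
from tile import *
where(2,2.5,50.5,-.006);c=snap("wrist","o_w");tm(2,-24,36,.3,2.5,50.5,-.006)
g=np.clip((c["img"][0:150,190:330].astype(float)-20)*1.6,0,255).astype(np.uint8)
cv2.imwrite("pics/o_z.png",cv2.resize(g,None,fx=4,fy=4,interpolation=cv2.INTER_CUBIC))
E
```

```text
t 37.18 X -24.5 Y -1.0 Z 58.5 th 0.301 (nose z 31.8 rear z 79.2) yawerr -0.001 roll 0.000 F [ 0.7 -0.5 -1.7] g 0.085
target [ 0.5539 -0.1573  0.1135]
cmd [-0.09, -0.68, 2.15] [0.02, -0.02, -0.06] rows 0.5426577661023473 0.008846040161913002
```

View pics/o_z.png

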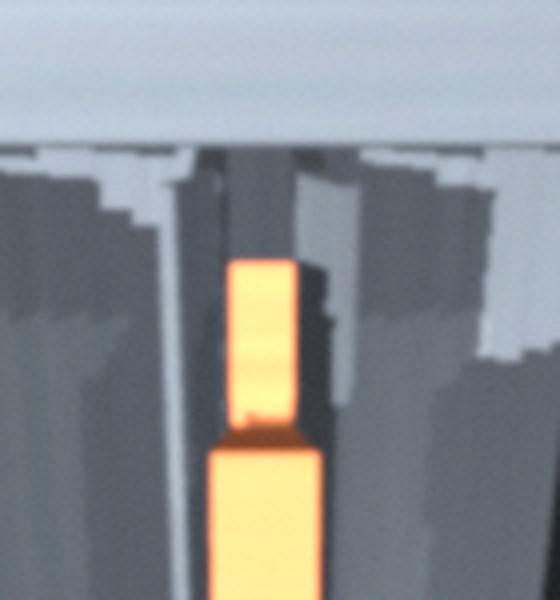

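>>> {"op": "drive_tool", "data": {"commands": [[-0.05, 0, 0, 0, 0, 0], [-0.05, -0.3, 0.9, 0, 0, 0], [-0.05, -0.5, 1.6, 0, 0, 0], [-0.05, -0.7, 2.1, 0, 0, 0], [-0.05, -0.7, 2.1, 0, 0, 0], [-0.05, -0.7, 2.1, 0, 0, 0]]}}

```text
t: 37.73
position: [0.5536, -0.1575, 0.113]
tool_rot: [0.706, -0.692, -0.103, 0.105]
wrist_force: [-0.3, 0.5, -1.9]
grip_width: 0.083
```

```bash
python3 - <<'E'
from tile import *
where(2,2.5,50.5,-.006);tm(2,-20,28.5,.3,2.5,50.5,-.006)
E
```

```text
t 37.73 X -24.4 Y -0.1 Z 35.5 th 0.302 (nose z 8.8 rear z 56.4) yawerr -0.001 roll -0.000 F [-0.3  0.5 -1.9] g 0.083
target [ 0.5579 -0.1573  0.106 ]
cmd [-0.01, -0.62, 0.54] [0.12, 0.01, -0.04] rows 0.1970534921446181 0.017931793605299937
```

>>> {"op": "drive_tool", "data": {"commands": [[0, -0.2, 0.3, 0.1, 0, 0], [0, -0.6, 0.55, 0.1, 0, 0], [0, -0.6, 0.55, 0.1, 0, 0], [0, -0.6, 0.55, 0.1, 0, 0]]}}

```text
t: 38.07
position: [0.5577, -0.1573, 0.1057]
tool_rot: [0.707, -0.692, -0.103, 0.105]
wrist_force: [0.1, -0.6, -1.6]
grip_width: 0.081
```

```bash
python3 - <<'E'
from tile import *
where(2,2.5,50.5,-.006);tm(2,1,28,.3,2.5,50.5,-.006)
E
```

```text
t 38.07 X -20.2 Y -0.1 Z 28.2 th 0.301 (nose z 1.5 rear z 48.9) yawerr -0.001 roll -0.000 F [ 0.1 -0.6 -1.6] g 0.081
target [ 0.5789 -0.1568  0.1055]
cmd [-0.01, -2.03, -0.6] [0.05, 0.02, -0.03] rows 0.5079291479425946 0.008619511886645231
```

>>> {"op": "drive_tool", "data": {"commands": [[0, -0.5, -0.15, 0, 0, 0], [0, -1, -0.3, 0, 0, 0], [0, -1.5, -0.45, 0, 0, 0], [0, -2, -0.6, 0, 0, 0], [0, -2, -0.6, 0, 0, 0], [0, -2, -0.6, 0, 0, 0]]}}

```text
t: 38.57
position: [0.579, -0.1569, 0.1056]
tool_rot: [0.707, -0.692, -0.103, 0.105]
wrist_force: [-0.4, -0.4, -2.6]
grip_width: 0.083
```

```bash
python3 - <<'E'
from tile import *
where(2,2.5,50.5,-.006);c=snap("wrist","o_w4");
crop(c,190,0,330,150,4,"o_z4")
for th in (.2,.1,0): tm(2,.7,90*np.sin(th)+1,th,2.5,50.5,-.006)
E
```

```text
t 38.57 X 1.0 Y -0.1 Z 28.1 th 0.301 (nose z 1.4 rear z 48.8) yawerr -0.000 roll -0.000 F [-0.4 -0.4 -2.6] g 0.083
target [ 0.5738 -0.1569  0.0979]
cmd [-0.0, 0.25, 0.87] [5.79, 0.02, -0.02] rows 0.21762776885745935 0.809071898482842
target [ 0.5688 -0.157   0.09  ]
cmd [-0.0, 0.49, 1.77] [11.52, 0.02, -0.02] rows 0.4411093445126132 1.6092876648695638
target [ 0.5638 -0.1571  0.0815]
cmd [-0.0, 0.73, 2.73] [17.25, 0.02, -0.02] rows 0.6775307384392558 2.4095064933203103
```

View pics/o_z4.png

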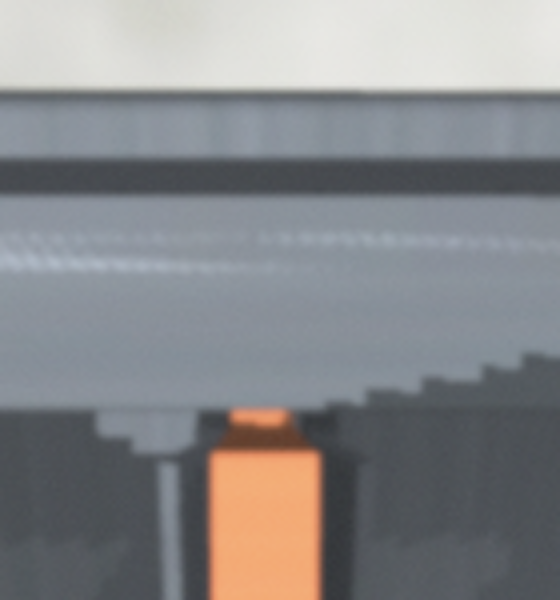

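>>> {"op": "drive_tool", "data": {"commands": [[0, 0.12, 0.42, 2.9, 0, 0], [0, 0.25, 0.87, 5.8, 0, 0], [0, 0.37, 1.3, 8.7, 0, 0], [0, 0.49, 1.77, 11.5, 0, 0], [0, 0.62, 2.25, 14.4, 0, 0], [0, 0.74, 2.73, 17.2, 0, 0], [0, 0.74, 2.73, 17.2, 0, 0], [0, 0.74, 2.73, 17.2, 0, 0]]}}

```text
t: 39.28
position: [0.5628, -0.1572, 0.0818]
tool_rot: [0.714, -0.7, 0.001, -0.001]
wrist_force: [0.6, 0.5, -1.6]
grip_width: 0.083
```

```bash
python3 - <<'E'
from tile import *
where(2,2.5,50.5,-.006)
E
```

```text
t 39.28 X -0.4 Y -0.0 Z 1.3 th 0.002 (nose z 1.1 rear z 1.5) yawerr -0.001 roll -0.000 F [ 0.6  0.5 -1.6] g 0.083
```

>>> {"op": "drive_tool", "data": {"commands": [[0, 0, 0.15, 0, 0, 0], [0, 0, 0.25, 0, 0, 0], [0, 0, 0.28, 0, 0, 0], [0, 0, 0.28, 0, 0, 0]]}}

```text
t: 39.62
position: [0.5637, -0.1576, 0.0805]
tool_rot: [0.714, -0.7, 0.001, -0.001]
wrist_force: [-5.6, 0.5, 7.1]
grip_width: 0.089
```

```bash
python3 - <<'E'
from tile import *
where(2,2.5,50.5,-.006)
E
```

```text
t 39.62 X 0.5 Y -0.5 Z -0.0 th 0.003 (nose z -0.3 rear z 0.2) yawerr -0.001 roll 0.000 F [-5.6  0.5  7.1] g 0.089
```

On the floor (7 N). Release, lift, go to third tile.

>>> {"op": "drive_tool", "data": {"commands": [[0, 0, 0, 0, 0, 0], [0, 0, 0, 0, 0, 0], [0, 0, 0, 0, 0, 0], [0, 0, 0, 0, 0, 0]], "gripper": 0.35}}

```text
t: 39.95
position: [0.5639, -0.1576, 0.0803]
tool_rot: [0.714, -0.7, 0.001, -0.001]
wrist_force: [0.1, 0.2, -0.3]
grip_width: 0.35
```

>>> {"op": "drive_tool", "data": {"commands": [[0, 0, -2, 0, 0, 0], [0, 0, -5, 0, 0, 0], [0, 0, -9, 0, 0, 0], [0, 0, -12, 0, 0, 0], [0, 0, -12, 0, 0, 0], [0, 0, -12, 0, 0, 0]]}}

```text
t: 40.45
position: [0.5652, -0.1582, 0.2032]
tool_rot: [0.714, -0.7, 0.004, -0.002]
wrist_force: [-0.0, 0.7, -0.8]
grip_width: 0.347
```

```bash
python3 - <<'E'
from tile import *
st();c=snap("wrist","o_w6");
move([.490,-.420,.20],rot(-np.pi/2-.110))
E
```

```text
t 40.45 p [ 0.5652 -0.1582  0.2032] yaw -1.550 z [ 0.008 -0.003 -1.   ] F [-0.   0.7 -0.8] g 0.347 q [-0.41  0.14  1.67  0.    1.32  1.14]
cmd [26.08, 7.93, 0.08] [-0.24, -0.04, 7.48] rows 6.536723848341111 1.0459273230835195
```

View pics/o_w6.png

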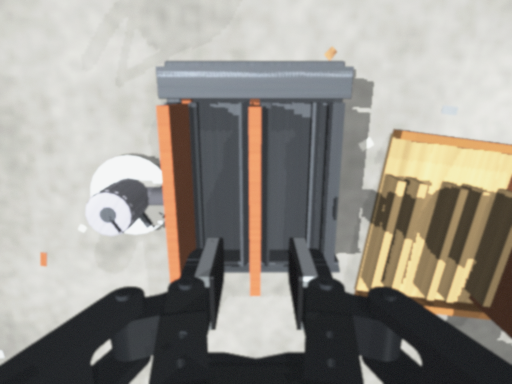

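>>> {"op": "drive_tool", "data": {"commands": [[26.1, 7.9, 0, -0.2, 0, 7.5], [26.1, 7.9, 0, -0.2, 0, 7.5], [26.1, 7.9, 0, -0.2, 0, 7.5], [26.1, 7.9, 0, -0.2, 0, 7.5], [26.1, 7.9, 0, -0.2, 0, 7.5], [26.1, 7.9, 0, -0.2, 0, 7.5], [26.1, 7.9, 0, -0.2, 0, 7.5], [26.1, 7.9, 0, -0.2, 0, 7.5]]}}

```text
t: 41.17
position: [0.4871, -0.4242, 0.1978]
tool_rot: [-0.665, 0.747, 0.001, -0.001]
wrist_force: [-0.0, 0.7, 0.4]
grip_width: 0.351
```

```bash
python3 - <<'E'
from tile import *
st();move([.4895,-.419,.12],rot(-np.pi/2-.110))
E
```

```text
t 41.17 p [ 0.4871 -0.4242  0.1978] yaw -1.686 z [-0.003  0.    -1.   ] F [-0.   0.7  0.4] g 0.351 q [-0.84  0.3   1.5  -0.    1.35  0.85]
cmd [-0.54, -0.2, 7.78] [0.16, 0.01, -0.31] rows 1.8706402565920766 0.04836049963501591
```

>>> {"op": "drive_tool", "data": {"commands": [[-0.5, -0.2, 3, 0.1, 0, -0.3], [-0.5, -0.2, 6, 0.1, 0, -0.3], [-0.5, -0.2, 7.5, 0.1, 0, -0.3], [-0.5, -0.2, 7.7, 0.1, 0, -0.3], [-0.5, -0.2, 7.7, 0.1, 0, -0.3], [-0.5, -0.2, 7.7, 0.1, 0, -0.3]]}}

```text
t: 41.67
position: [0.4899, -0.4191, 0.121]
tool_rot: [-0.667, 0.745, 0.0, -0.0]
wrist_force: [0.0, 0.5, 1.0]
grip_width: 0.35
```

```bash
python3 - <<'E'
from tile import *
st();c=snap("wrist","p_w");move([.4895,-.419,.054],rot(-np.pi/2-.110))
E
```

```text
t 41.67 p [ 0.4899 -0.4191  0.121 ] yaw -1.680 z [-0.001  0.    -1.   ] F [0.  0.5 1. ] g 0.350 q [-0.83  0.36  1.57 -0.    1.21  0.85]
cmd [-0.06, 0.09, 6.81] [-0.03, -0.05, 0.02] rows 1.632590001317159 0.008841278766723712
```

View pics/p_w.png

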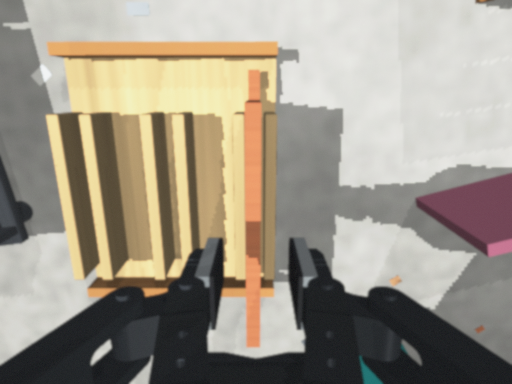

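>>> {"op": "drive_tool", "data": {"commands": [[-0.15, 0.1, 2, 0, 0, 0], [-0.15, 0.1, 4, 0, 0, 0], [-0.15, 0.1, 6, 0, 0, 0], [-0.15, 0.1, 6.7, 0, 0, 0], [-0.15, 0.1, 6.7, 0, 0, 0], [-0.15, 0.1, 6.7, 0, 0, 0], [-0.15, 0.1, 6.7, 0, 0, 0]]}}

```text
t: 42.3
position: [0.4905, -0.4192, 0.0572]
tool_rot: [-0.667, 0.745, -0.002, -0.0]
wrist_force: [0.5, 0.0, 0.1]
grip_width: 0.352
```

>>> {"op": "drive_tool", "data": {"commands": [[0, 0, 0, 0, 0, 0], [0, 0, 0, 0, 0, 0], [0, 0, 0, 0, 0, 0], [0, 0, 0, 0, 0, 0], [0, 0, 0, 0, 0, 0]], "gripper": 0, "force": 60}}

```text
t: 42.72
position: [0.4916, -0.4204, 0.0594]
tool_rot: [-0.667, 0.745, -0.004, -0.0]
wrist_force: [-0.1, -0.0, 6.5]
grip_width: 0.088
```

```bash
python3 - <<'E'
from h import *
st()
E
```

```text
t 42.72 p [ 0.4916 -0.4204  0.0594] yaw -1.680 z [ 0.005 -0.006 -1.   ] F [-0.1 -0.   6.5] g 0.088 q [-0.83  0.43  1.6  -0.    1.1   0.85]
```

h=51.4.

>>> {"op": "drive_tool", "data": {"commands": [[0, 0, -3, 0, 0, 0], [0, 0, -6, 0, 0, 0], [0, 0, -9, 0, 0, 0], [0, 0, -12.3, 0, 0, 0], [0, 0, -12.3, 0, 0, 0], [0, 0, -12.3, 0, 0, 0], [0, 0, -12.3, 0, 0, 0]]}}

```text
t: 43.3
position: [0.4905, -0.4192, 0.1813]
tool_rot: [-0.667, 0.745, -0.003, -0.0]
wrist_force: [-0.1, 1.0, -3.0]
grip_width: 0.083
```

```bash
python3 - <<'E'
from tile import *
st();c=snap("wrist","p_w2");front(c,51.4);tm(3,-30,100,.3,2.5,51.4,-.005)
E
```

```text
t 43.30 p [ 0.4905 -0.4192  0.1813] yaw -1.681 z [ 0.004 -0.005 -1.   ] F [-0.1  1.  -3. ] g 0.083 q [-0.83  0.3   1.53 -0.    1.31  0.85]
v 112.28359751895245 a 1.9
target [ 0.5494 -0.2174  0.1784]
cmd [-20.64, -3.72, 0.08] [-17.0, 0.95, -7.46] rows 5.0288830481610205 2.5955819138461353
```

View pics/p_w2.png

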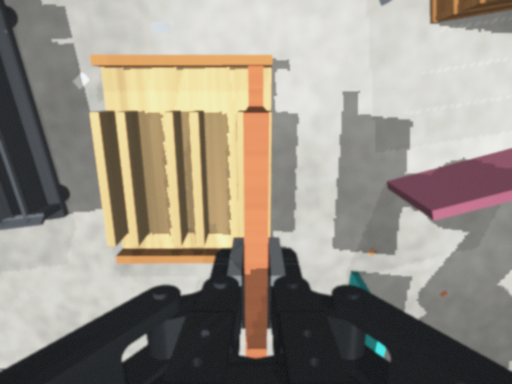

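>>> {"op": "drive_tool", "data": {"commands": [[-4, -0.6, -1, -4, 0, -2], [-8, -1.2, -1, -8, 0, -4], [-12, -2, -0.5, -12, 0.5, -5], [-16, -3, -0.1, -17, 0.9, -7.4], [-20.5, -3.7, 0, -17, 0.9, -7.4], [-20.5, -3.7, 0, -17, 0.9, -7.4], [-20.5, -3.7, 0, -17, 0.9, -7.4], [-20.5, -3.7, 0, -17, 0.9, -7.4]]}}

```text
t: 44.07
position: [0.5486, -0.2184, 0.1777]
tool_rot: [0.707, -0.692, -0.104, 0.105]
wrist_force: [0.3, 0.2, -2.2]
grip_width: 0.084
```

>>> {"op": "drive_tool", "data": {"commands": [[0, 0, 0, 0, 0, 0], [0, 0, 0, 0, 0, 0]]}}

```text
t: 44.23
position: [0.5477, -0.2198, 0.1772]
tool_rot: [0.706, -0.692, -0.104, 0.105]
wrist_force: [0.1, -1.6, -2.2]
grip_width: 0.085
```

```bash
python3 - <<'E'
from tile import *
where(3,2.3,51.4,-.005);tm(3,-25,57,.3,2.3,51.4,-.005)
E
```

```text
t 44.23 X -31.7 Y -2.3 Z 98.9 th 0.303 (nose z 72.0 rear z 119.7) yawerr -0.002 roll -0.002 F [ 0.1 -1.6 -2.2] g 0.085
target [ 0.5542 -0.2173  0.1354]
cmd [-0.23, -1.85, 3.81] [0.16, 0.1, -0.08] rows 1.016717450205045 0.02812363526582462
```

>>> {"op": "drive_tool", "data": {"commands": [[-0.25, -0.7, 1.7, 0.1, 0.1, 0], [-0.25, -1.4, 3.4, 0.1, 0.1, 0], [-0.25, -1.85, 3.8, 0.1, 0.1, 0], [-0.25, -1.85, 3.8, 0.1, 0.1, 0], [-0.25, -1.85, 3.8, 0.1, 0.1, 0], [-0.25, -1.85, 3.8, 0.1, 0.1, 0]]}}

```text
t: 44.73
position: [0.5546, -0.218, 0.1367]
tool_rot: [0.706, -0.693, -0.102, 0.105]
wrist_force: [0.4, -0.4, -2.9]
grip_width: 0.087
```

```bash
python3 - <<'E'
from tile import *
where(3,2.3,51.4,-.005);c=snap("wrist","q_w");tm(3,-24,36,.3,2.3,51.4,-.005)
g=np.clip((c["img"][0:150,190:330].astype(float)-20)*1.6,0,255).astype(np.uint8)
cv2.imwrite("pics/q_z.png",cv2.resize(g,None,fx=4,fy=4,interpolation=cv2.INTER_CUBIC))
E
```

```text
t 44.73 X -24.6 Y -0.6 Z 58.3 th 0.300 (nose z 31.7 rear z 78.9) yawerr -0.002 roll 0.001 F [ 0.4 -0.4 -2.9] g 0.087
target [ 0.5552 -0.2173  0.1144]
cmd [-0.05, -0.69, 2.14] [-0.05, -0.05, -0.12] rows 0.5387941575389332 0.019435332009100834
```

View pics/q_z.png

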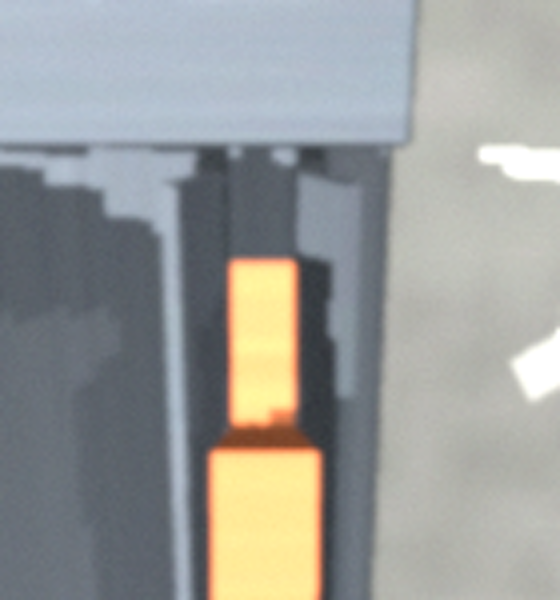

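Aligned as before.

>>> {"op": "drive_tool", "data": {"commands": [[-0.05, 0, 0, 0, 0, 0], [-0.05, -0.3, 0.9, 0, 0, 0], [-0.05, -0.5, 1.6, 0, 0, 0], [-0.05, -0.7, 2.1, 0, 0, 0], [-0.05, -0.7, 2.1, 0, 0, 0], [-0.05, -0.7, 2.1, 0, 0, 0]]}}

```text
t: 45.28
position: [0.5548, -0.217, 0.1137]
tool_rot: [0.706, -0.693, -0.103, 0.105]
wrist_force: [0.0, 0.0, -3.0]
grip_width: 0.082
```

```bash
python3 - <<'E'
from tile import *
where(3,2.3,51.4,-.005);tm(3,-20,28.5,.3,2.3,51.4,-.005)
E
```

```text
t 45.28 X -24.5 Y 0.3 Z 35.3 th 0.301 (nose z 8.6 rear z 56.0) yawerr -0.002 roll -0.000 F [ 0.  0. -3.] g 0.082
target [ 0.5592 -0.2172  0.1069]
cmd [0.03, -0.62, 0.52] [0.06, 0.0, -0.1] rows 0.19433509019496373 0.016546480585547335
```

>>> {"op": "drive_tool", "data": {"commands": [[0, -0.2, 0.3, 0.1, 0, 0], [0, -0.6, 0.53, 0.1, 0, 0], [0, -0.6, 0.53, 0.1, 0, 0], [0, -0.6, 0.53, 0.1, 0, 0]]}}

```text
t: 45.62
position: [0.559, -0.2168, 0.1066]
tool_rot: [0.706, -0.693, -0.103, 0.105]
wrist_force: [0.4, -0.2, -2.9]
grip_width: 0.084
```

```bash
python3 - <<'E'
from tile import *
where(3,2.3,51.4,-.005);tm(3,1,28,.3,2.3,51.4,-.005)
E
```

```text
t 45.62 X -20.2 Y 0.4 Z 28.1 th 0.300 (nose z 1.6 rear z 48.8) yawerr -0.002 roll -0.000 F [ 0.4 -0.2 -2.9] g 0.084
target [ 0.5802 -0.2168  0.1064]
cmd [0.04, -2.04, -0.6] [-0.02, 0.01, -0.09] rows 0.5091575526657321 0.012600195528195501
```

>>> {"op": "drive_tool", "data": {"commands": [[0.03, -0.5, -0.15, 0, 0, 0], [0.03, -1, -0.3, 0, 0, 0], [0.03, -1.5, -0.45, 0, 0, 0], [0.03, -2, -0.6, 0, 0, 0], [0.03, -2, -0.6, 0, 0, 0], [0.03, -2, -0.6, 0, 0, 0]]}}

```text
t: 46.12
position: [0.5803, -0.2167, 0.1065]
tool_rot: [0.706, -0.693, -0.103, 0.105]
wrist_force: [0.6, -0.3, -2.5]
grip_width: 0.089
```

```bash
python3 - <<'E'
from tile import *
where(3,2.3,51.4,-.005);c=snap("wrist","q_w4");
crop(c,190,0,330,150,4,"q_z4")
for th in (.2,.1,0): tm(3,.7,90*np.sin(th)+1,th,2.3,51.4,-.005)
E
```

```text
t 46.12 X 1.1 Y 0.1 Z 28.0 th 0.300 (nose z 1.5 rear z 48.7) yawerr -0.001 roll -0.000 F [ 0.6 -0.3 -2.5] g 0.089
target [ 0.575  -0.2169  0.0988]
cmd [0.01, 0.25, 0.87] [5.73, 0.0, -0.08] rows 0.218081743476021 0.7998674975502281
target [ 0.57   -0.217   0.0909]
cmd [0.02, 0.51, 1.78] [11.46, -0.0, -0.08] rows 0.44285981655489026 1.6000509745762272
target [ 0.5649 -0.2171  0.0824]
cmd [0.02, 0.75, 2.74] [17.19, -0.0, -0.08] rows 0.6807122171525704 2.400259019017884
```

View pics/q_z4.png

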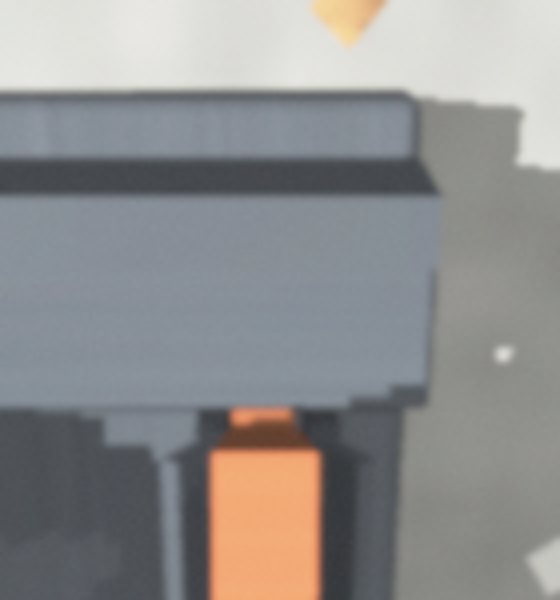

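>>> {"op": "drive_tool", "data": {"commands": [[0, 0.12, 0.42, 2.9, 0, 0], [0, 0.25, 0.87, 5.7, 0, 0], [0, 0.37, 1.3, 8.6, 0, 0], [0, 0.5, 1.78, 11.4, 0, 0], [0, 0.63, 2.25, 14.3, 0, 0], [0, 0.75, 2.73, 17.2, 0, 0], [0, 0.75, 2.73, 17.2, 0, 0], [0, 0.75, 2.73, 17.2, 0, 0]]}}

```text
t: 46.83
position: [0.564, -0.2171, 0.0828]
tool_rot: [0.714, -0.7, 0.001, -0.001]
wrist_force: [-0.2, 0.5, -2.4]
grip_width: 0.088
```

>>> {"op": "drive_tool", "data": {"commands": [[0, 0, 0.15, 0, 0, 0], [0, 0, 0.25, 0, 0, 0], [0, 0, 0.28, 0, 0, 0], [0, 0, 0.28, 0, 0, 0]]}}

```text
t: 47.17
position: [0.5647, -0.2175, 0.0813]
tool_rot: [0.714, -0.7, 0.001, -0.001]
wrist_force: [-4.2, 0.6, 6.0]
grip_width: 0.09
```

```bash
python3 - <<'E'
from tile import *
where(3,2.3,51.4,-.005)
E
```

```text
t 47.17 X 0.5 Y -0.4 Z -0.0 th 0.002 (nose z -0.2 rear z 0.1) yawerr -0.002 roll 0.001 F [-4.2  0.6  6. ] g 0.090
```

>>> {"op": "drive_tool", "data": {"commands": [[0, 0, 0, 0, 0, 0], [0, 0, 0, 0, 0, 0], [0, 0, 0, 0, 0, 0], [0, 0, 0, 0, 0, 0]], "gripper": 0.35}}

```text
t: 47.5
position: [0.5651, -0.2175, 0.0813]
tool_rot: [0.714, -0.7, 0.001, -0.001]
wrist_force: [0.7, 0.7, -0.8]
grip_width: 0.35
```

>>> {"op": "drive_tool", "data": {"commands": [[0, 0, -2, 0, 0, 0], [0, 0, -5, 0, 0, 0], [0, 0, -9, 0, 0, 0], [0, 0, -13, 0, 0, 0], [0, 0, -15, 0, 0, 0], [0, 0, -15, 0, 0, 0], [0, 0, -15, 0, 0, 0]]}}

```text
t: 48.08
position: [0.5656, -0.2178, 0.2333]
tool_rot: [0.714, -0.7, 0.003, -0.001]
wrist_force: [0.6, 0.2, -0.5]
grip_width: 0.354
```

```bash
python3 - <<'E'
from tile import *
st();c=snap("wrist","q_w6");c=snap("side","q_side");crop(c,200,100,400,260,4,"q_sz")
E
```

```text
t 48.08 p [ 0.5656 -0.2178  0.2333] yaw -1.551 z [ 0.006 -0.003 -1.   ] F [ 0.6  0.2 -0.5] g 0.354 q [-0.5   0.17  1.58  0.    1.38  1.05]
```

View pics/q_w6.png

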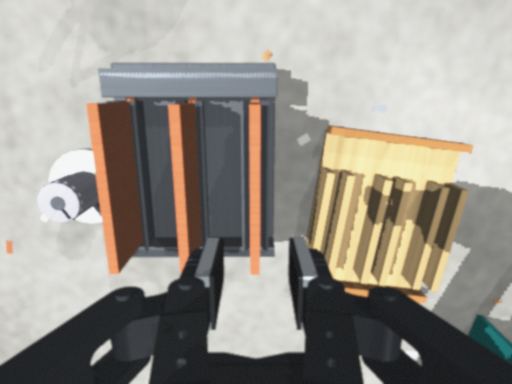

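View pics/q_sz.png

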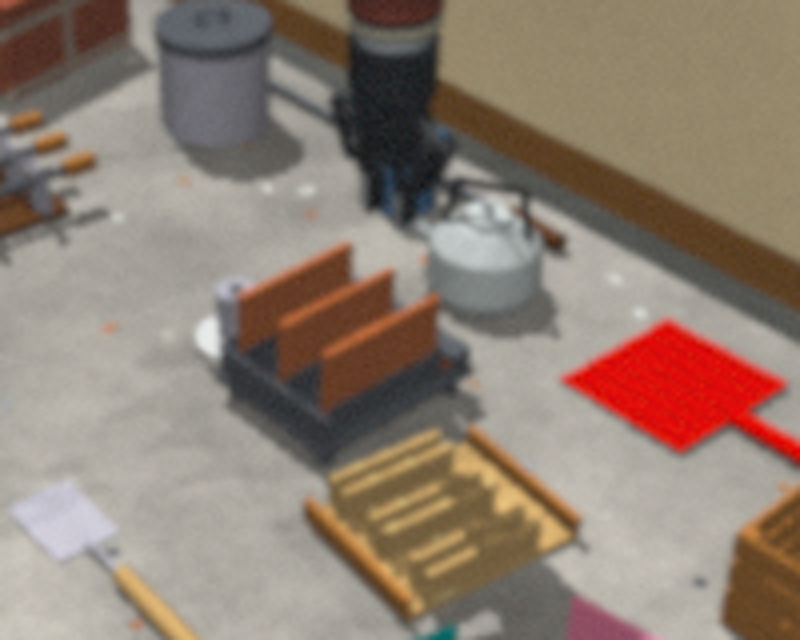

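```bash
python3 - <<'E'
from tile import *
c=load("j_w");print(on(c,155,150,.073))
c=load("m_w6");print(on(c,180,216,.073))
move([.52,-.02,.26],rot(-.3))
E
```

```text
[ 0.55575736 -0.06475818  0.073     ]
[ 0.53793002 -0.03496201  0.073     ]
cmd [-19.77, 4.0, -3.02] [-0.06, -0.04, -71.69] rows 4.891812289926144 10.01217282108831
```

>>> {"op": "drive_tool", "data": {"commands": [[-21, 2, -3, 0, 0, -71.7], [-21, 2, -3, 0, 0, -71.7], [-21, 2, -3, 0, 0, -71.7], [-21, 2, -3, 0, 0, -71.7], [-21, 2, -3, 0, 0, -71.7], [-21, 2, -3, 0, 0, -71.7], [-21, 2, -3, 0, 0, -71.7], [-21, 2, -3, 0, 0, -71.7]], "gripper": 0.7}}

```text
t: 48.85
position: [0.5386, -0.0058, 0.2576]
tool_rot: [0.963, -0.268, -0.001, -0.0]
wrist_force: [0.3, 0.3, -1.2]
grip_width: 0.704
```

```bash
python3 - <<'E'
from tile import *
st();move([.545,0.0,.26],rot(-.3))
E
```

```text
t 48.85 p [ 0.5386 -0.0058  0.2576] yaw -0.543 z [-0.002  0.001 -1.   ] F [ 0.3  0.3 -1.2] g 0.704 q [-0.16 -0.    1.72  0.    1.43  0.39]
cmd [0.25, -0.83, -0.24] [0.01, 0.12, -13.89] rows 0.2155064470019759 1.9406882722170757
```

>>> {"op": "drive_tool", "data": {"commands": [[0, -0.8, 0, 0, 0, -7], [0, -0.8, 0, 0, 0, -13.9], [0, -0.8, 0, 0, 0, -13.9], [0, -0.8, 0, 0, 0, -13.9], [0, -0.8, 0, 0, 0, -13.9]]}}

```text
t: 49.27
position: [0.5422, 0.001, 0.2564]
tool_rot: [0.988, -0.151, -0.002, -0.0]
wrist_force: [-0.8, -0.6, 0.7]
grip_width: 0.701
```

```bash
python3 - <<'E'
from tile import *
st();c=snap("wrist","r_w");crop(c,170,110,340,240,4.5,"r_z")
E
```

```text
t 49.27 p [0.5422 0.001  0.2564] yaw -0.304 z [-0.004  0.001 -1.   ] F [-0.8 -0.6  0.7] g 0.701 q [-0.14  0.01  1.71  0.    1.43  0.16]
```

View pics/r_w.png

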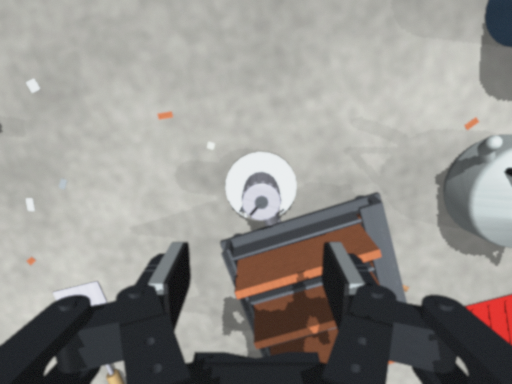

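View pics/r_z.png

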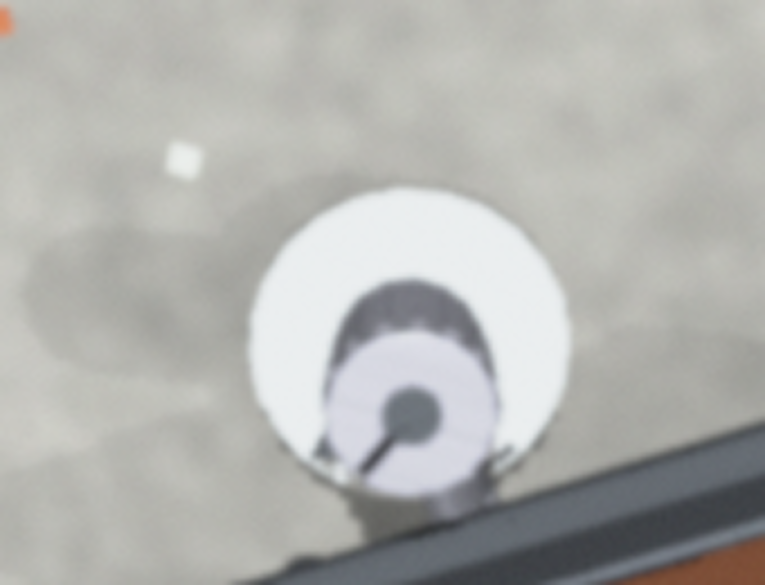

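```bash
python3 - <<'E'
from tile import *
c=load("r_w");A=on(c,170+412/4.5,110+413/4.5,.073);B=on(c,170+362/4.5,110+472/4.5,.073);print(A,np.arctan2(*(B-A)[1::-1]),np.linalg.norm(B-A))
# plate centre
print("plate",on(c,170+410/4.5,110+342/4.5,.006))
a=load("m_w6")["img"][150:245,140:245];b=load("m_w5")["img"][175:300,90:235]
cv2.imwrite("pics/r_a.png",cv2.resize(a,None,fx=6,fy=6,interpolation=cv2.INTER_CUBIC))
cv2.imwrite("pics/r_b.png",cv2.resize(b,None,fx=5,fy=5,interpolation=cv2.INTER_CUBIC))
E
```

```text
[ 0.53831472 -0.03389545  0.073     ] -2.549404052650499 0.01814208133513989
plate [ 0.53812806 -0.03549416  0.006     ]
```

View pics/r_a.png

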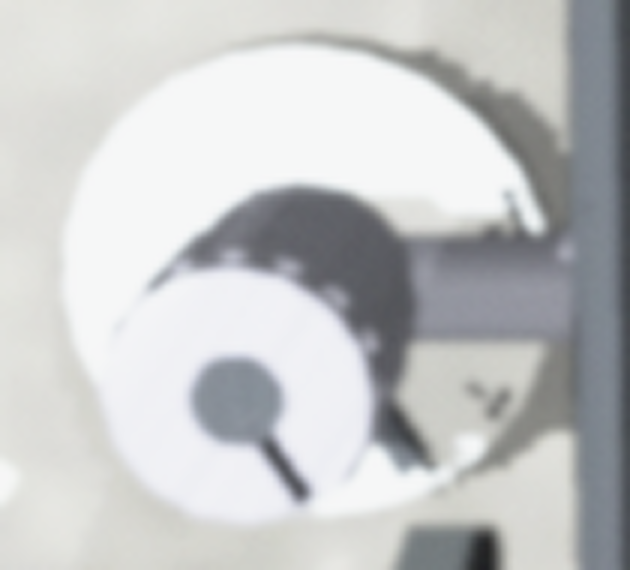

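View pics/r_b.png

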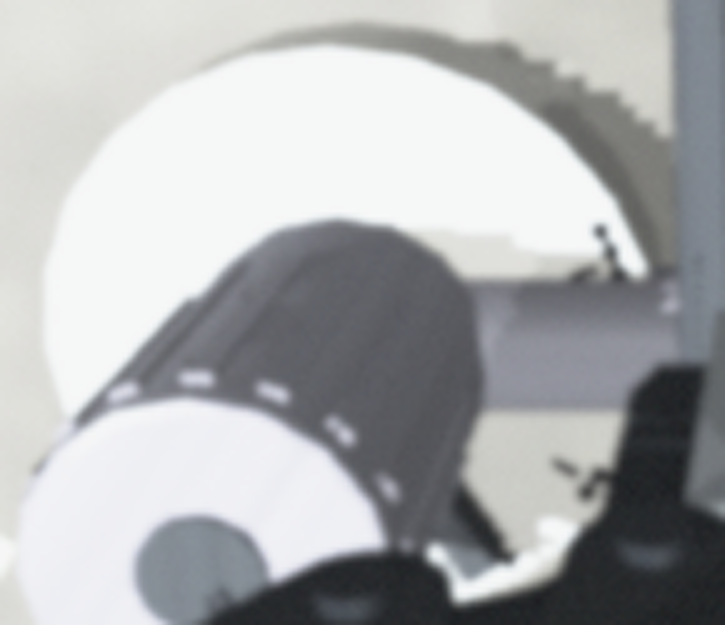

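```bash
python3 - <<'E'
from tile import *
C=np.array([.5382,-.0347])
for n,(ou,ov,k),pts in (("m_w6",(140,150,6),[(480,385),(497,400),(515,200),(525,225),(515,215)]),("m_w5",(90,175,5),[(565,465),(592,485),(600,230),(612,250),(585,272),(630,268)])):
    c=load(n)
    for u,v in pts:
        P=on(c,ou+u/k,ov+v/k,.007)[:2]-C;print(n,(u,v),"r %.3f ang %.3f"%(np.hypot(*P),np.arctan2(P[1],P[0])))
c=load("m_w6");P=on(c,140+237/6,150+400/6,.073);Q=on(c,140+303/6,150+498/6,.073);print(P,np.arctan2(*(Q-P)[1::-1]))
F=on(c,140+415/6,150+455/6,.012)[:2]-C;print("fin",np.arctan2(F[1],F[0]))
E
```

```text
m_w6 (480, 385) r 0.035 ang -2.211
m_w6 (497, 400) r 0.039 ang -2.222
m_w6 (515, 200) r 0.037 ang -1.208
m_w6 (525, 225) r 0.037 ang -1.336
m_w6 (515, 215) r 0.036 ang -1.277
m_w5 (565, 465) r 0.036 ang -2.284
m_w5 (592, 485) r 0.041 ang -2.281
m_w5 (600, 230) r 0.035 ang -1.186
m_w5 (612, 250) r 0.036 ang -1.280
m_w5 (585, 272) r 0.031 ang -1.348
m_w5 (630, 268) r 0.038 ang -1.366
[ 0.53730784 -0.03450353  0.073     ] -2.6002666487947046
fin -2.6595886074381982
```

```bash
python3 - <<'E'
from tile import *
move([.49,-.13,.235],rot(-.3))
E
```

```text
cmd [-1.08, 14.06, 2.19] [0.02, 0.2, -0.18] rows 3.42091767679755 0.03769261614320263
```

>>> {"op": "drive_tool", "data": {"commands": [[-1.1, 14, 2, 0, 0.2, 0], [-1.1, 14, 2, 0, 0.2, 0], [-1.1, 14, 2, 0, 0.2, 0], [-1.1, 14, 2, 0, 0.2, 0], [-1.1, 14, 2, 0, 0.2, 0], [-1.1, 14, 2, 0, 0.2, 0], [-1.1, 14, 2, 0, 0.2, 0]]}}

```text
t: 49.9
position: [0.4903, -0.129, 0.2371]
tool_rot: [0.988, -0.152, 0.0, -0.0]
wrist_force: [0.5, -0.8, 0.1]
grip_width: 0.698
```

```bash
python3 - <<'E'
from tile import *
st();c=snap("wrist","r_w2");crop(c,190,0,340,130,5,"r_z2")
E
```

```text
t 49.90 p [ 0.4903 -0.129   0.2371] yaw -0.305 z [ 0.  0. -1.] F [ 0.5 -0.8  0.1] g 0.698 q [-0.41 -0.07  1.82  0.    1.39 -0.11]
```

View pics/r_z2.png

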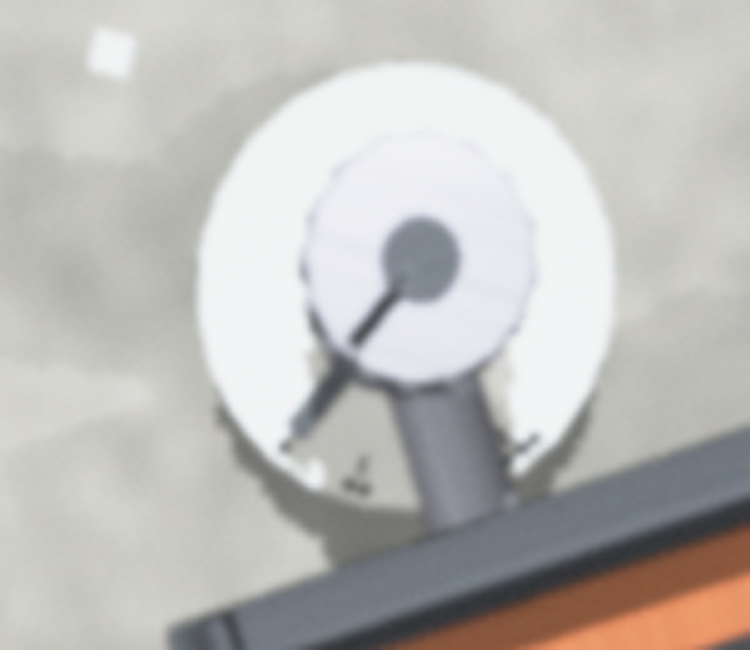

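```bash
python3 - <<'E'
from tile import *
c=load("r_w2");cv2.imwrite("pics/r_z3.png",cv2.resize(c["img"][70:112,235:310],None,fx=10,fy=10,interpolation=cv2.INTER_LANCZOS4))
C0=on(c,190+406/5,270/5,.006);print("plate c",C0)
P=on(c,190+421/5,258/5,.073);print("top c",P)
for n,u,v,z in (("line",355,343,.073),):
    Q=on(c,190+u/5,v/5,z);print(n,np.arctan2(*(Q-P)[1::-1]))
for n,u,v in (("fin",300,430),("dot1",285,447),("g2",357,480),("g4",522,442)):
    Q=on(c,190+u/5,v/5,.010);print(n,np.arctan2(*(Q-C0)[1::-1]))
E
```

```text
plate c [ 0.53999839 -0.02924364  0.006     ]
top c [ 0.53807307 -0.03414408  0.073     ]
line -2.5627792331545898
fin -2.4829695741129365
dot1 -2.498191191145941
g2 -2.110283948965055
g4 -1.2477826643707732
```

View pics/r_z3.png

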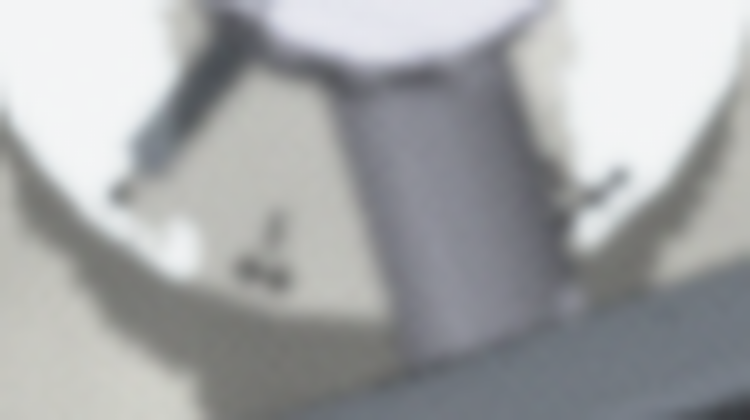

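```bash
python3 - <<'E'
from tile import *
move([.5382,-.0341,.15],rot(-.45))
E
```

```text
cmd [1.73, -10.45, 8.71] [-0.01, -0.02, 8.41] rows 3.2887515476766076 1.1740125410619475
```

>>> {"op": "drive_tool", "data": {"commands": [[0.8, -5, 2, 0, 0, 4], [1.7, -9, 5, 0, 0, 8.4], [1.7, -10.4, 8.7, 0, 0, 8.4], [1.7, -10.4, 8.7, 0, 0, 8.4], [1.7, -10.4, 8.7, 0, 0, 8.4], [1.7, -10.4, 8.7, 0, 0, 8.4], [1.7, -10.4, 8.7, 0, 0, 8.4]], "gripper": 0.65}}

```text
t: 50.53
position: [0.5387, -0.0345, 0.1517]
tool_rot: [0.975, -0.223, 0.001, 0.0]
wrist_force: [0.1, 0.1, 0.0]
grip_width: 0.652
```

```bash
python3 - <<'E'
from tile import *
st();c=snap("wrist","s_w");move([.5382,-.0341,.08],rot(-.45))
E
```

```text
t 50.53 p [ 0.5387 -0.0345  0.1517] yaw -0.449 z [ 0.002 -0.001 -1.   ] F [0.1 0.1 0. ] g 0.652 q [-0.21  0.09  1.83 -0.    1.22  0.24]
cmd [-0.13, -0.04, 7.22] [-0.04, -0.2, 0.01] rows 1.7305752414829114 0.02872301515588622
```

View pics/s_w.png

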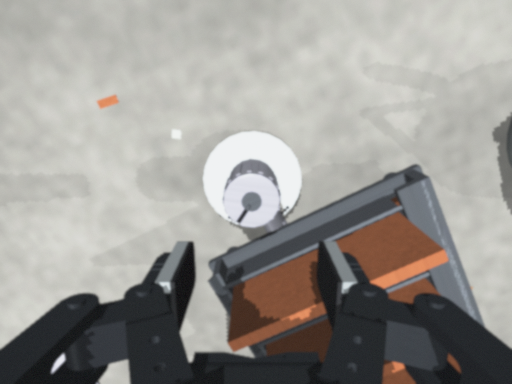

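```bash
python3 - <<'E'
from tile import *
c=load("s_w");print(on(c,251.5,201,.073))
g=cv2.cvtColor(c["img"],cv2.COLOR_BGR2GRAY)
cv2.imwrite("pics/s_z.png",cv2.resize(c["img"][160:240,200:300],None,fx=7,fy=7,interpolation=cv2.INTER_CUBIC))
E
```

```text
[ 0.53795284 -0.03390803  0.073     ]
```

View pics/s_z.png

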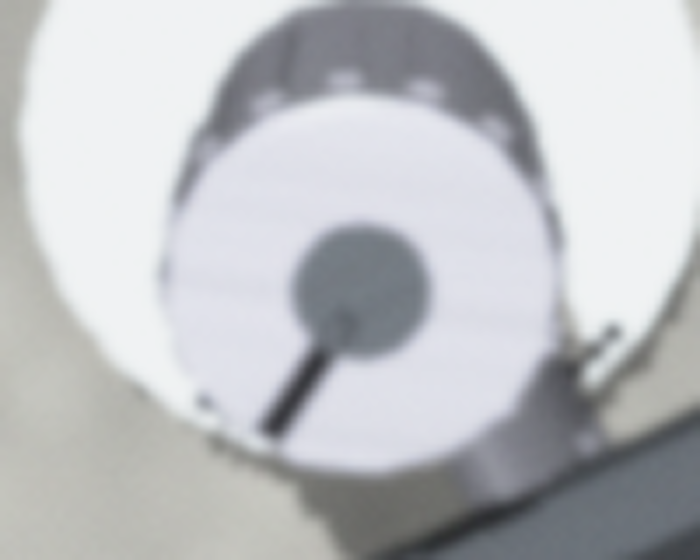

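>>> {"op": "drive_tool", "data": {"commands": [[-0.1, 0, 2.5, 0, -0.2, 0], [-0.1, 0, 5, 0, -0.2, 0], [-0.1, 0, 7, 0, -0.2, 0], [-0.1, 0, 8.5, 0, -0.2, 0], [-0.1, 0, 9.5, 0, -0.2, 0], [-0.1, 0, 10.2, 0, -0.2, 0], [-0.1, 0, 10.2, 0, -0.2, 0], [-0.1, 0, 10.2, 0, -0.2, 0]]}}

```text
t: 51.25
position: [0.5391, -0.0351, 0.0511]
tool_rot: [0.975, -0.223, 0.001, -0.0]
wrist_force: [-0.2, 0.3, -0.2]
grip_width: 0.651
```

```bash
python3 - <<'E'
from tile import *
st();c=snap("wrist","s_w2");move([.538,-.034,.048],rot(-.45))
E
```

```text
t 51.25 p [ 0.5391 -0.0351  0.0511] yaw -0.450 z [ 0.002  0.    -1.   ] F [-0.2  0.3 -0.2] g 0.651 q [-0.21  0.22  1.89  0.    1.03  0.24]
cmd [-0.18, -0.03, 0.35] [-0.07, -0.12, -0.01] rows 0.0943940556615129 0.01978377158667995
```

View pics/s_w2.png

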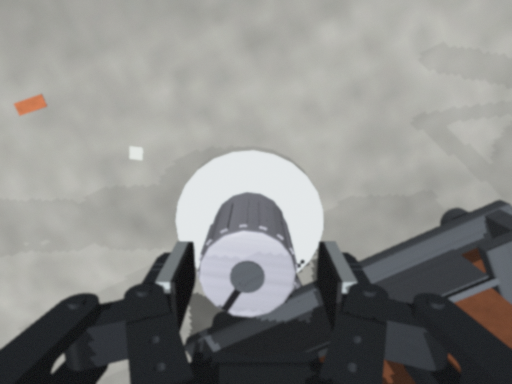

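```bash
python3 - <<'E'
from tile import *
c=load("s_w2");print(on(c,247,274,.073))
s=sense();print(R.from_quat(s["tool_rot"]).inv().apply(on(c,247,274,.073)-s["position"]))
E
```

```text
[ 0.53825226 -0.03303085  0.073     ]
[-0.00192705 -0.00133854 -0.02150657]
```

>>> {"op": "drive_tool", "data": {"commands": [[-0.28, -0.1, 0.3, 0, 0, 0], [-0.28, -0.1, 0.3, 0, 0, 0], [-0.28, -0.1, 0.3, 0, 0, 0]]}}

```text
t: 51.55
position: [0.5377, -0.0329, 0.049]
tool_rot: [0.975, -0.223, 0.002, -0.0]
wrist_force: [-0.5, -0.1, -0.6]
grip_width: 0.648
```

>>> {"op": "drive_tool", "data": {"commands": [[0, 0, 0, 0, 0, 0], [0, 0, 0, 0, 0, 0], [0, 0, 0, 0, 0, 0], [0, 0, 0, 0, 0, 0]], "gripper": 0.3, "force": 40}}

```text
t: 51.88
position: [0.5368, -0.0323, 0.0497]
tool_rot: [0.975, -0.223, 0.0, -0.001]
wrist_force: [-6.6, 2.1, 8.9]
grip_width: 0.452
```

```bash
python3 - <<'E'
from tile import *
st();c=snap("wrist","s_w3")
E
```

```text
t 51.88 p [ 0.5368 -0.0323  0.0497] yaw -0.450 z [ 0.001  0.001 -1.   ] F [-6.6  2.1  8.9] g 0.452 q [-0.21  0.22  1.89  0.    1.02  0.24]
```

View pics/s_w3.png

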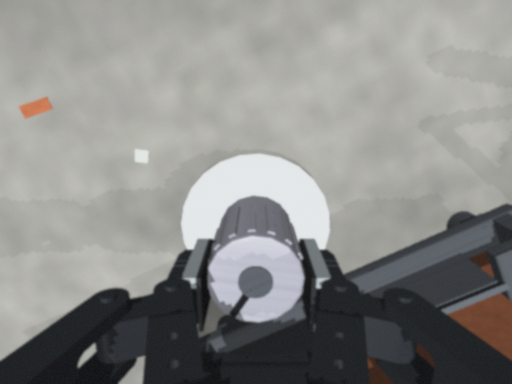

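>>> {"op": "drive_tool", "data": {"commands": [[0, 0, 0, 0, 0, -7], [0, 0, 0, 0, 0, -14], [0, 0, 0, 0, 0, -21], [0, 0, 0, 0, 0, -28], [0, 0, 0, 0, 0, -34], [0, 0, 0, 0, 0, -41], [0, 0, 0, 0, 0, -47], [0, 0, 0, 0, 0, -52]]}}

```text
t: 52.6
position: [0.5369, -0.0322, 0.0498]
tool_rot: [0.973, 0.23, 0.001, -0.0]
wrist_force: [0.0, -0.5, -0.9]
grip_width: 0.452
```

```bash
python3 - <<'E'
from tile import *
st();move([.5368,-.0323,.0497],rot(.46))
E
```

```text
t 52.60 p [ 0.5369 -0.0322  0.0498] yaw 0.463 z [ 0.001  0.001 -1.   ] F [ 0.  -0.5 -0.9] g 0.452 q [-0.21  0.22  1.89  0.    1.02 -0.67]
cmd [-0.02, 0.01, 0.01] [-0.01, -0.1, 0.19] rows 0.004711258074142093 0.030499342824697316
```

Turned 0.913 rad. Release and look.

>>> {"op": "drive_tool", "data": {"commands": [[0, 0, 0, 0, 0, 0], [0, 0, 0, 0, 0, 0], [0, 0, 0, 0, 0, 0], [0, 0, 0, 0, 0, 0]], "gripper": 0.65}}

```text
t: 52.93
position: [0.537, -0.0322, 0.0499]
tool_rot: [0.973, 0.229, 0.001, -0.0]
wrist_force: [0.5, -0.4, -0.8]
grip_width: 0.65
```

>>> {"op": "drive_tool", "data": {"commands": [[0, 0, -2, 0, 0, 0], [0, 0, -5, 0, 0, 0], [0, 0, -9, 0, 0, 0], [0, 0, -13, 0, 0, 0], [0, 0, -17, 0, 0, 0], [0, 0, -18, 0, 0, 0], [0, 0, -18, 0, 0, 0], [0, 0, -18, 0, 0, 0]]}}

```text
t: 53.6
position: [0.5371, -0.0324, 0.2305]
tool_rot: [0.974, 0.228, 0.002, 0.0]
wrist_force: [-0.2, -0.1, -0.4]
grip_width: 0.647
```

```bash
python3 - <<'E'
from tile import *
st();c=snap("wrist","t_w");crop(c,180,130,340,260,4.5,"t_z")
E
```

```text
t 53.60 p [ 0.5371 -0.0324  0.2305] yaw 0.461 z [ 0.003  0.    -1.   ] F [-0.2 -0.1 -0.4] g 0.647 q [-0.21  0.01  1.76  0.    1.37 -0.67]
```

View pics/t_w.png

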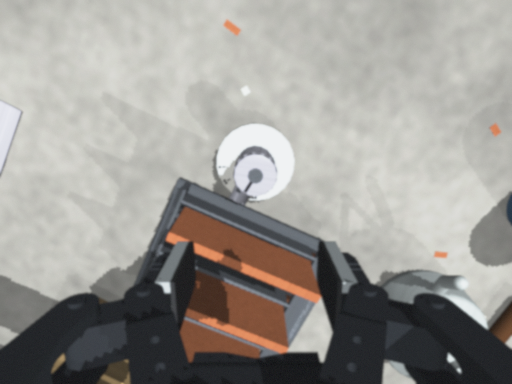

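View pics/t_z.png

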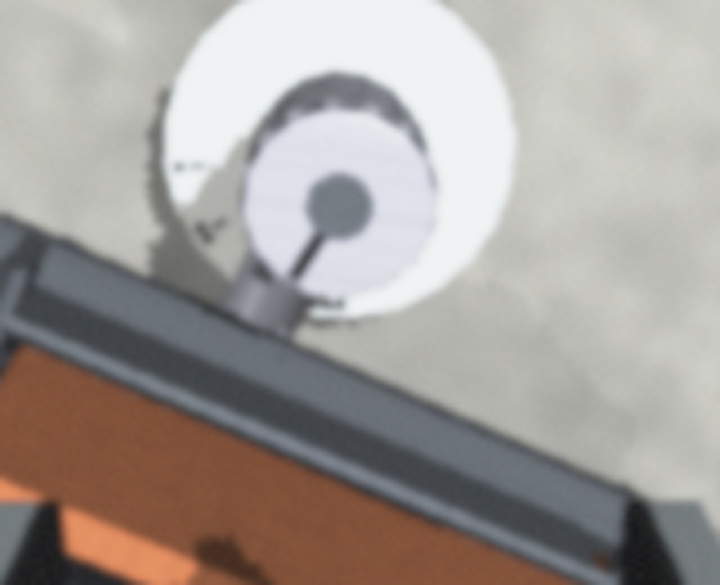

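```bash
python3 - <<'E'
from tile import *
c=load("t_w");f=lambda u,v,z:on(c,180+u/4.5,130+v/4.5,z)
P=f(340,205,.073);Q=f(297,280,.073);print("line",np.arctan2(*(Q-P)[1::-1]),P)
for u,v in ((180,167),(200,167),(207,232),(335,302)):
    D=f(u,v,.007)[:2]-np.array([.5382,-.0345]);print(np.hypot(*D).round(3),np.arctan2(D[1],D[0]))
s=snap("scene","t_scene");crop(s,370,180,440,235,10,"t_rail");crop(s,150,170,310,260,4.5,"t_br")
move([.40,.15,.33],rot(.46))
E
```

```text
line -1.6190698482866006 [ 0.53816507 -0.03378377  0.073     ]
0.039 -2.539658021446252
0.034 -2.519539812058378
0.039 -2.087404430392702
0.04 -1.129567429936812
cmd [-4.05, -22.37, -10.16] [-0.11, 0.03, 0.06] rows 5.970582102682204 0.018555563702641848
```

View pics/t_rail.png

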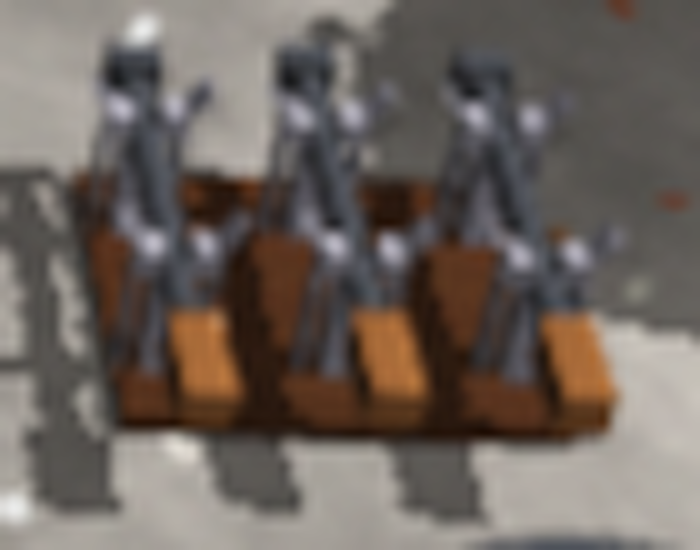

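View pics/t_br.png

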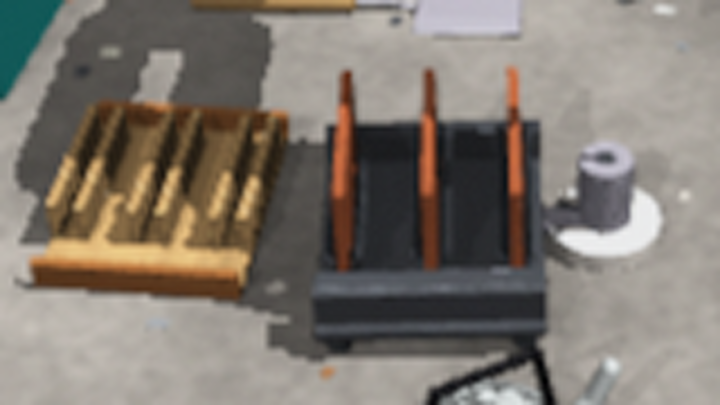

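```bash
python3 - <<'E'
from plant import sign_off
print(sign_off())
E
```

```text
the job is handed in; nothing more can be done
None
```

The job is finished and handed in at about 54 s; the system gave no verdict.

- **Irons:** all three fire irons are clipped, one per station. Each was pushed down onto the rest with about 20–44 N. The later wrist views and the last scene picture show both clips holding each one. I did not measure their final heights.
- **Tiles:** all three terracotta tiles are seated, one per slot. Each nose went under the keeper at 0.3 rad and was then straightened. At the end the computed height above the floor was within 0.2 mm, there was 6–7 N of floor contact, and the tilt was no more than 0.003 rad. Final pictures show all three standing. The pink and turquoise look-alikes were not touched.
- **Collar:** it was turned from 1 to 3 only after the third tile was in. The pointer moved from about −2.56 to −1.62 rad, a turn of about 0.94. The dots for settings 1 and 2 were read at about −2.53 and −2.09 rad, which puts setting 3 at about −1.63. The dots for 3 are hidden under the pipe, so I inferred that position from the spacing.

**Checks that disagreed:**
- The first grasp of iron 1 was too high, so I reopened and gripped it again lower down.
- The camera and tool positions differed sideways by about 2 mm at the brazier and a few millimetres at the collar. I corrected both from the wrist view.

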